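Put the wine-list board away upright

TASK

Put the sloping wine-list board away: without lifting its low edge off the table, push the board up to the wooden rest and tip it up on that edge, gently, until it stands leaning back squarely against the rest. Then swing the steel keeper bar fully shut across the foot of the board, and leave the bottle, the canister and the mug where they stand.

Things in the scene. Friction and masses are not known exactly. Their poses are not given: they have to be found in the camera images.
- rest: Fixed wooden rest: a panel 250 mm wide (y), 180 mm high, slanted back 0.21 rad from vertical. Origin: middle of the bottom line of its front face, at table height. Its x axis points from its front to behind it (the board comes towards +x, its foot ends at the line x = 0); z is up; yaw varies. The keeper bar is pinned on its left (+y) side.
- board: Loose wooden wine-list board 180 x 150 (y) x 12 mm, about 0.35 kg, paper on its face. It slopes 0.30 rad: low edge on the table 20 to 60 mm before the rest, a bit askew; raised edge towards the robot, on a leg 40 mm high, 14 thick, 130 wide, 129 mm from the low edge. Origin: middle of the low edge's underside; at the start z is up, x level towards the low edge.
- board_edge (a point): Middle of the underside of the board's raised edge, 180 mm from the low edge. At first 53 mm above the table, the edge's top at 65 mm; it overhangs the leg by 37 mm. Axes turn with the board: x along it to the low edge, y along the edge, z square to the papered face (0.30 rad from vertical at the start, 1.57 when upright, 1.78 when leaning on the rest).
- board_foot (a point): Middle of the underside of the board's low edge (the body's origin). With the board leaning fully on the rest it is about 12 mm in front of the rest's bottom line and 2 mm above the table.
- keeper (a joint): Angle of the steel keeper bar about its upright pin, rad. 0: it points straight away from the rest's front (rest -x), beside the board's path; negative: swung outwards (rest +y); growing: swings in towards the rest's -y; 1.57: at its stop, fully shut, parallel to the rest across the board's foot. Stays where left (friction 0.05 N m).
- keeper_pivot (a point): On the keeper's pin, half-way up the bar (27 mm above the table); in the rest's frame 35 mm in front of (-x) and 125 mm to the left (+y) of its origin.
- keeper_tip (a point): Free end of the keeper bar, half-way up, 190 mm from the pin. The bar is straight, 14 mm thick, from 10 to 44 mm above the table.
- spray: Bystander: white cleaner bottle with a red band and cap, 76 mm across, 190 mm high; origin under its centre. To the right of the rest.
- wipes: Bystander: canister, 84 mm across, 150 mm high; origin under its centre. To the right of the board.
- mug: Bystander: white mug, 80 mm across, 90 mm high; origin under its centre. To the left of the rest.

How it is judged:
By the outcome, as a careful person would: the job done as asked, in the order asked, and still so for the second after the job is handed in, with the robot touching nothing.
It also fails if it takes over 72 s, if anything falls off the work surface, if the arm or the gripper's body presses on something with over 40 N, if the wrist force passes 120 N, or if a joint passes its speed limit or range.

ROBOT

A 6-joint arm with a two-finger parallel gripper is mounted at the origin on the work surface. World frame = base frame: x ahead of the robot, y to its left, z up, the work surface at z = 0. Lengths are in m, angles in rad, forces in N, time in s.
With the tool pointing down it reaches from about 0.35 to 0.875 m from the base axis. Payload 15.5 kg.
Tool frame: the origin (TCP) lies at the very end of the fingers, on their centre line; the grasp point (between the pads) lies 19 mm behind it; z points along the fingers, y is the direction in which the jaws open and shut (so a half turn about z gives the same grasp; the last joint's range is limited). The gripper opens to 85 mm and grips with 20 to 120 N. Pads are 22 mm wide; open, the fingers measure 114 mm over their backs; the gripper's body (76 mm by 85 mm) begins 54 mm behind the grasp point. The pads swing forward as they close: fully open they stand 13 mm farther back than shut.
Start: joints at [-1.319, 0.494, 1.345, -0, 1.302, -0.096], TCP at [0.213, -0.588, 0.231] pointing down, gripper open.
Joint ranges: [-2.91, 2.91], [-0.82, 2.16], [0.22, 2.67], [-1.22, 4.37], [0.12, 2.79], [-3.08, 3.08]. Speed limits (rad/s): [1.89, 1.89, 2.57, 3.01, 3.01, 3.01].

INTERFACE

Orientations are given as a rotation vector (axis times angle).
In Python, from workcell import env gives the robot as it stands.
- The arm moves only by the tool move_arm, never from a script. Its argument "increments" is a list of rows, each an object with "turn": the turn, a rotation vector about the tool's x, y, z in degrees, a list of three; "slide": the shift along the tool's x, y, z in mm, a list of three; "jaw": the opening, from -1 (shut) to 1 (fully open), so that 0 is half open. In form: [{"turn": [wx, wy, wz], "slide": [x, y, z], "jaw": jaw}, ...]. A call has 1 to 20 rows; each row is the pose to reach, as a shift and turn from the pose commanded when the call began, along the tool's axes at that moment; what a row does not reach only later rows make up. A row lasts 1/10 s, in which the tool goes at most 50 mm and 8.59 degrees, less where a joint would pass 70% of its speed; a pose out of reach is approached as far as the arm can. A call with a gripper value outside its range is refused whole. The fingers move at their own pace and stop on an object; the grip force is fixed at half the most. Time passes only in rows, so rows that repeat a pose let the fingers close. It gives the time, the measured TCP pose, the force and the opening at its end, in the units of the state.
- env.get_obs(): the state, without advancing time (a new reading comes with each control period).
- env.capture(name): name is "scene" or "top" or "wrist"; returns a dict with "pixels" (400x640x3 uint8, red, green, blue), "range_z" (400x640 float32, m along the optical axis (not along the pixel's ray), 0 where there is no reading), "intrinsics" (3x3 intrinsics, pixels), "k1" (the pictures are not rectified: a ray, as slopes to the right and down, at radius r is drawn at 1 + k1 r^2 times it, then the intrinsics apply), "rvec" (rotation vector, rad) and "tvec" (3), from world to camera coordinates, as OpenCV has them. Camera axes: x right, y down, z forward; pixel columns grow to the right and rows downward; lengths in m; the calibration is good to about 2 mm. A picture is of the moment at which its call begins.
- env.hand_in(): hands the job in, once; it reports no verdict.
The state is a dict: "t": time; "joint_pos": joint angles; "qd": joint speeds; "joint_torque": joint torques, N m; "position": TCP position; "ee_rot": TCP orientation; "wrist_force": force on the tool from outside, world axes, zero at the start; "wrist_torque": the same for the moment, N m; "opening": finger opening in m.
Only numpy, scipy, OpenCV 4.12 (cv2) and the standard library are available. Lean on these libraries where they do the work, as an engineer would, in place of code of your own. Each camera call takes 0.05 s, during which the arm holds its last target.

## Working session

There is one attempt and no reset: what is moved stays moved. The work goes in short steps, Python scripts to look and compute and a tool call to move; the robot and the scene stay as the last step left them, time stands still between calls to the robot, and variables do not carry over. Pictures are saved under pics/ and viewed, and the job is handed in when it is done.

Besides the shell and the picture viewer there is one more tool, called after "Call:" as name(argument=value, ...), one argument or row to a line, values as JSON. move_arm: Moves the arm, as the interface text tells. Its arguments: {"type":"object","properties":{"increments":{"type":"array"}},"required":["increments"]}

```bash
ls; mkdir -p pics; cat > h.py <<'E'
import numpy as np, cv2, pickle
from scipy.spatial.transform import Rotation as R
from workcell import env
def cap(name,save):
    c=env.capture(name)
    cv2.imwrite(f'pics/{save}.png',cv2.cvtColor(c['pixels'],cv2.COLOR_RGB2BGR))
    pickle.dump(c,open(f'{save}.pkl','wb'))
    return c
def pts(c):
    """world points per pixel from range image"""
    K=c['intrinsics'];h,w=c['range_z'].shape
    u,v=np.meshgrid(np.arange(w),np.arange(h))
    p=np.stack([u,v],-1).reshape(-1,1,2).astype(np.float64)
    n=cv2.undistortPoints(p,K,np.array([c['k1'],0,0,0.])).reshape(h,w,2)
    z=c['range_z']
    P=np.dstack([n[...,0]*z,n[...,1]*z,z])
    Rm=R.from_rotvec(np.ravel(c['rvec'])).as_matrix()
    return (P-np.ravel(c['tvec']))@Rm
E
python3 - <<'E'
from h import *
print(env.get_obs())
for n in ['scene','top','wrist']: 
    c=cap(n,n+'0'); print(n,c['intrinsics'],c['k1'],c['rvec'],c['tvec'])
E
```

```text
pics
{'t': 0.0, 'joint_pos': array([-1.31849890e+00,  4.94199676e-01,  1.34617869e+00,  2.07034395e-06,
        1.30250115e+00, -9.54758222e-02]), 'qd': array([-0.00038402, -0.00080091,  0.00030361,  0.00081898, -0.00022136,
        0.0002202 ]), 'joint_torque': array([-3.00339874e-03, -8.82148790e+01, -3.83868778e+01, -4.45000342e-04,
        1.03277148e-02,  3.83897927e-06]), 'position': array([ 0.21292412, -0.58720104,  0.23067389]), 'ee_rot': array([-3.09295316e+00, -5.43309315e-01,  1.55148584e-04]), 'wrist_force': array([ 0.55337268, -0.31815135, -0.57553662]), 'wrist_torque': array([-0.01084472, -0.00667792, -0.01326207]), 'opening': 0.08552285976104584}
scene [[368.19133016   0.         315.37634197]
 [  0.         368.19133016 200.4472286 ]
 [  0.           0.           1.        ]] 0.0012070858606604395 [ 1.57429327  1.81451449 -0.86426508] [ 0.06924641 -0.31160585  1.25523767]
top [[410.544335     0.         314.83462502]
 [  0.         410.544335   206.22053278]
 [  0.           0.           1.        ]] -0.10864313873040876 [ 2.11660408 -2.17175083  0.07653455] [0.05170355 0.60511977 0.83934922]
wrist [[352.46239043   0.         315.84236495]
 [  0.         352.46239043 196.321896  ]
 [  0.           0.           1.        ]] -0.06262058319077558 [-2.38237891  1.67053396  0.22889762] [-0.62559692 -0.03492575  0.37824495]
```

View pics/scene0.png

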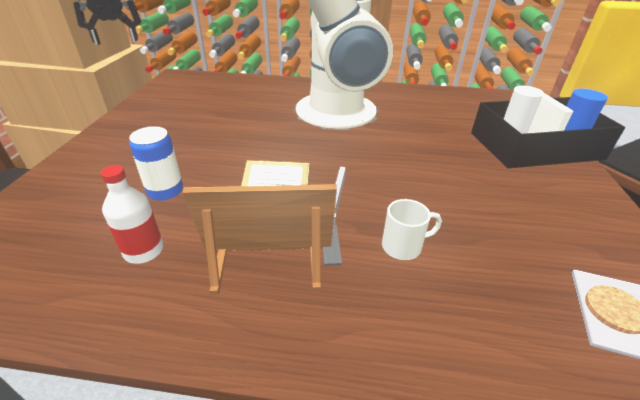

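View pics/top0.png

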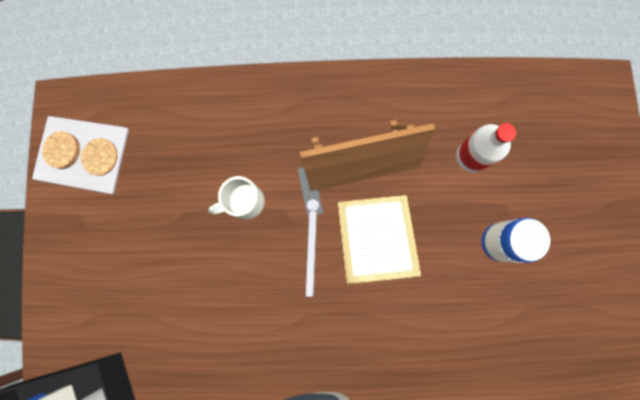

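View pics/wrist0.png

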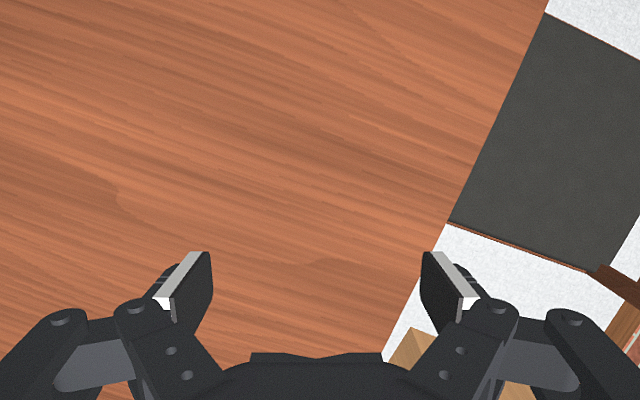

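The top view shows the board at about (378,240), the rest at (365,155), the keeper from (313,205) to (310,295), and bottle (488,148), canister (522,240) and mug (241,198). Next I measure them from the range image.

```bash
cat > m.py <<'E'
from h import *
c=pickle.load(open('top0.pkl','rb')); P=pts(c); im=c['pixels']
print('table z', np.median(P[320:380,150:250,2]), np.median(P[90:120,150:250,2]), 'res mm/px', np.linalg.norm(P[300,320]-P[300,321])*1000)
def at(u,v): return np.round(P[v,u],4)
for n,(u,v) in dict(keepR=(313,206),keeptip=(310,290),board=(378,240),rest=(365,165),top=(370,139)).items(): print(n,at(u,v))
# board : region polygon, height>0.005
hsv=cv2.cvtColor(im,cv2.COLOR_RGB2HSV)
print('hsv board border',hsv[270,413],hsv[203,375],'wood',hsv[300,400],'rest',hsv[165,365],'keeper',hsv[250,312])
reg=np.zeros(im.shape[:2],bool); reg[190:290,330:425]=1
m=reg&((hsv[...,2]>190))
m=cv2.morphologyEx(m.astype(np.uint8),cv2.MORPH_OPEN,np.ones((3,3)))
cs,_=cv2.findContours(m,cv2.RETR_EXTERNAL,cv2.CHAIN_APPROX_NONE); k=max(cs,key=cv2.contourArea)
print('area',cv2.contourArea(k)); 
q=P[m>0]; A=np.c_[q[:,:2],np.ones(len(q))]; s,_,_,_=np.linalg.lstsq(A,q[:,2],rcond=None)
n=np.array([-s[0],-s[1],1]);n/=np.linalg.norm(n); print('board normal',n,'tilt',np.arccos(n[2]),'downhill yaw',np.arctan2(n[1],n[0]))
ap=cv2.approxPolyDP(k,6,True)[:,0]; print(ap)
K=c['intrinsics'];Rm=R.from_rotvec(np.ravel(c['rvec'])).as_matrix();t=np.ravel(c['tvec']);C=-Rm.T@t
print('cam',C)
def ray(u,v):
    x=cv2.undistortPoints(np.array([[[u,v]]],float),K,np.array([c['k1'],0,0,0.]))[0,0]
    return Rm.T@np.array([x[0],x[1],1])
def hit(u,v,n,d): # n.x=d
    r=ray(u,v); return C+r*(d-n@C)/(n@r)
d=n@q.mean(0)
rect=cv2.boxPoints(cv2.minAreaRect(k))
for u,v in ap: print('corner',u,v,hit(u,v,n,d))
# rest front face
mr=np.zeros(im.shape[:2],bool); mr[130:195,295:440]=1
qq=P[mr&(P[...,2]>0.02)&(P[...,2]<0.17)]
# plane ransac
rng=np.random.default_rng(0);best=0
for _ in range(400):
    a=qq[rng.choice(len(qq),3,replace=False)];nn=np.cross(a[1]-a[0],a[2]-a[0]);l=np.linalg.norm(nn)
    if l<1e-6: continue
    nn/=l; inl=abs((qq-a[0])@nn)<0.003
    if inl.sum()>best: best=inl.sum();I=inl
q=qq[I];cen=q.mean(0);nn=np.linalg.svd(q-cen,full_matrices=False)[2][2]; nn*=np.sign(nn[0])
print('rest n',nn,'yaw',np.arctan2(nn[1],nn[0]),'slant',np.arcsin(nn[2]),best,len(qq))
yaw=np.arctan2(nn[1],nn[0]);
ex=np.array([np.cos(yaw),np.sin(yaw)]);ey=np.array([-ex[1],ex[0]])
# bottom line where z=0
off=(nn@cen)/np.hypot(nn[0],nn[1]); ys=q[:,:2]@ey
print('off',off,'y range',np.percentile(ys,[0.3,99.7]))
# top edge extents
qt=P[mr&(P[...,2]>0.165)];yt=qt[:,:2]@ey; print('top y',np.percentile(yt,[0.5,99.5]),'zmax',qt[:,2].max())
# keeper
mk=np.zeros(im.shape[:2],bool); mk[208:300,300:322]=1
qk=P[mk&(P[...,2]>0.025)&(P[...,2]<0.06)]; print('keeper n',len(qk),'z',np.median(qk[:,2]))
ck=qk.mean(0);dv=np.linalg.svd(qk[:,:2]-ck[:2],full_matrices=False)[2][0];dv*=-np.sign(dv[0])
sr=(qk[:,:2]-ck[:2])@dv; print('dir',dv,np.arctan2(dv[1],dv[0]),'ends',ck[:2]+dv*sr.min(),ck[:2]+dv*sr.max())
for nme,(a,b,e,f) in dict(mug=(170,225,205,270),spray=(115,180,450,520),wipes=(210,270,475,555)).items():
    w=P[a:b,e:f].reshape(-1,3);w=w[w[:,2]>0.03]
    zt=np.percentile(w[:,2],99); print(nme,'z',zt,'xy range', w[:,:2].min(0),w[:,:2].max(0))
E
python3 m.py
```

```text
table z -0.0011750160314106413 -0.0011633710915585206 res mm/px 2.2525370162313236
keepR [0.6045 0.0391 0.0556]
keeptip [0.4307 0.05   0.041 ]
board [ 0.5309 -0.0946  0.0396]
rest [ 0.6821 -0.0696  0.0829]
top [ 0.7108 -0.0727  0.1739]
hsv board border [ 24  81 248] [ 26  46 253] wood [ 11 137 149] rest [ 13 136 118] keeper [126   5 243]
area 5800.0
board normal [ 0.32683625 -0.16323441  0.93087733] tilt 0.37398933538228196 downhill yaw -0.46319784203498526
[[405 195]
 [338 202]
 [347 282]
 [420 275]]
cam [0.50806568 0.00183364 0.90289324]
corner 405 195 [ 0.6301461  -0.16350732 -0.00430757]
corner 338 202 [ 0.61481161 -0.01352727  0.02737628]
corner 347 282 [ 0.44867824 -0.02572678  0.08356738]
corner 420 275 [ 0.45669776 -0.17623258  0.05435967]
rest n [ 0.95993734  0.18442762 -0.21096625] yaw 0.1898117650628514 slant -0.21256335549908142 3833 3882
off 0.6391899395200988 y range [-0.32316858 -0.07486634]
top y [-0.31995819 -0.07558499] zmax 0.9028932399811657
keeper n 621 z 0.042569135428610516
dir [-0.99780274  0.0662547 ] 3.0752893862286963 ends [0.60189938 0.04107996] [0.42003539 0.05315584]
mug z 0.9028932399811657 xy range [0.50806568 0.00183364] [0.66472432 0.26170343]
spray z 0.19194560845727368 xy range [ 0.50806568 -0.35654867] [0.74958737 0.00183364]
wipes z 0.15215870322593558 xy range [ 0.47776983 -0.4040434 ] [0.56281491 0.00183364]
```

```bash
cat >> m.py <<'E'
print('-----')
m2=(m>0)&(c['range_z']>0.1)
q=P[m2]; A=np.c_[q[:,:2],np.ones(len(q))]
w=np.ones(len(q),bool)
for _ in range(5):
    s=np.linalg.lstsq(A[w],q[w,2],rcond=None)[0]; w=abs(A@s-q[:,2])<0.004
n=np.array([-s[0],-s[1],1]);n/=np.linalg.norm(n); print(w.mean(),'board normal',n,'tilt',np.arccos(n[2]),'yaw',np.arctan2(n[1],n[0]))
d=n@q[w].mean(0)
H=[hit(u,v,n,d) for u,v in ap.astype(float)+np.array([[.5,-.5],[-.5,-.5],[-.5,.5],[.5,.5]])]
for x in H: print(x)
H=np.array(H)
print('low mid',(H[0]+H[1])/2,'high mid',(H[2]+H[3])/2,'w',np.linalg.norm(H[0]-H[1]),np.linalg.norm(H[2]-H[3]),'l',np.linalg.norm(H[0]-H[3]),np.linalg.norm(H[1]-H[2]))
e=(H[0]+H[1]-H[2]-H[3]);print('yaw long',np.arctan2(e[1],e[0]));e=H[1]-H[0]+H[2]-H[3];print('yaw from edge',np.arctan2(-e[0],e[1]))
o=ex*0.6392+ey*(-0.199);print('rest o',o)
def rf(p): dd=p[:2]-o; return dd@ex,dd@ey
for x in H: print('restframe',rf(x))
for nme,(a,b,e,f) in dict(mug=(170,225,205,270),spray=(115,180,450,520),wipes=(210,270,475,555)).items():
    w_=P[a:b,e:f][c['range_z'][a:b,e:f]>0.1];w_=w_[w_[:,2]>0.03]
    zt=np.percentile(w_[:,2],99.5); print(nme,'z',zt,'xy range', w_[:,:2].min(0),w_[:,:2].max(0),'top c',w_[w_[:,2]>zt-0.01].mean(0))
E
python3 m.py | sed -n '/-----/,$p'
```

```text
-----
0.9667510548523207 board normal [0.29680662 0.02242778 0.9546742 ] tilt 0.30223304598077366 yaw 0.0754202829656024
[ 0.6292506  -0.16199196  0.0103189 ]
[ 0.61802601 -0.01276688  0.01030292]
[ 0.44628116 -0.02534843  0.06399368]
[ 0.45627261 -0.17509575  0.06440531]
low mid [ 0.6236383  -0.08737942  0.01031091] high mid [ 0.45127689 -0.10022209  0.0641995 ] w 0.14964663965593195 0.15008083501808048 l 0.18170974882620358 0.1803809466153572
yaw long 0.07437270208884936
yaw from edge 0.07084442036234527
rest o [ 0.66526595 -0.07482546]
restframe (np.float64(-0.051814569389753456), np.float64(-0.07880580334851141))
restframe (np.float64(-0.034682659019274927), np.float64(0.06985694972702688))
restframe (np.float64(-0.2057167417140605), np.float64(0.08990515710837946))
restframe (np.float64(-0.22415817557481876), np.float64(-0.05903778873915789))
mug z 0.09133556547142059 xy range [0.58571453 0.15198971] [0.66472432 0.26170343] top c [0.6263891  0.1927615  0.08786642]
spray z 0.1909702065738402 xy range [ 0.67461774 -0.35654867] [ 0.74958737 -0.27949852] top c [ 0.7130067  -0.31746032  0.18867014]
wipes z 0.15191749488078987 xy range [ 0.47776983 -0.4040434 ] [ 0.56281491 -0.32199606] top c [ 0.52020704 -0.36406656  0.14878038]
```

```bash
cat >> h.py <<'E'
np.set_printoptions(precision=4,suppress=True)
def frame(yaw,pitch):
    """tool z forward (yaw) pitched DOWN by pitch; tool y up-ish; tool x left"""
    z=np.array([np.cos(yaw)*np.cos(pitch),np.sin(yaw)*np.cos(pitch),-np.sin(pitch)])
    x=np.array([-np.sin(yaw),np.cos(yaw),0]); y=np.cross(z,x)
    return np.c_[x,y,z]
def rel(p,Rt,o=None,cur=None):
    if cur is None:
        o=o or env.get_obs(); cur=(o['position'],R.from_rotvec(o['ee_rot']).as_matrix())
    s=cur[1].T@(np.array(p)-cur[0])*1000; w=np.degrees(R.from_matrix(cur[1].T@Rt).as_rotvec())
    print('slide',np.round(s,1),'turn',np.round(w,2)); return s,w
E
python3 - <<'E'
from h import *
rel([0.40,-0.09,0.30],frame(0.073,0.8))
E
```

```text
slide [ 345.4 -403.8  -68.8] turn [-37.73  28.5  -70.35]
```

Call:
move_arm(
  increments=[
    {"turn": [-37.7, 28.5, -70.4], "slide": [345, -404, -69], "jaw": 0},
    {"turn": [-37.7, 28.5, -70.4], "slide": [345, -404, -69], "jaw": 0},
    {"turn": [-37.7, 28.5, -70.4], "slide": [345, -404, -69], "jaw": 0},
    {"turn": [-37.7, 28.5, -70.4], "slide": [345, -404, -69], "jaw": 0},
    {"turn": [-37.7, 28.5, -70.4], "slide": [345, -404, -69], "jaw": 0},
    {"turn": [-37.7, 28.5, -70.4], "slide": [345, -404, -69], "jaw": 0},
    {"turn": [-37.7, 28.5, -70.4], "slide": [345, -404, -69], "jaw": 0},
    {"turn": [-37.7, 28.5, -70.4], "slide": [345, -404, -69], "jaw": 0},
    {"turn": [-37.7, 28.5, -70.4], "slide": [345, -404, -69], "jaw": 0},
    {"turn": [-37.7, 28.5, -70.4], "slide": [345, -404, -69], "jaw": 0},
    {"turn": [-37.7, 28.5, -70.4], "slide": [345, -404, -69], "jaw": 0},
    {"turn": [-37.7, 28.5, -70.4], "slide": [345, -404, -69], "jaw": 0},
    {"turn": [-37.7, 28.5, -70.4], "slide": [345, -404, -69], "jaw": 0},
    {"turn": [-37.7, 28.5, -70.4], "slide": [345, -404, -69], "jaw": 0},
  ],
)

```text
t: 1.55
position: [0.3997, -0.0909, 0.3004]
ee_rot: [1.711, 1.843, 0.746]
wrist_force: [-1.1, 0.1, 0.4]
opening: 0.0427
```

```bash
python3 - <<'E'
from h import *
o=env.get_obs()
for k in o: print(k,o[k])
print(R.from_rotvec(o['ee_rot']).as_matrix())
E
```

```text
t 1.55
joint_pos [-0.8784 -0.1149  2.2627  0.9795  0.7514 -1.6174]
qd [-0.0219  0.0092 -0.0024  0.0008 -0.0022  0.0018]
joint_torque [  2.1295 -21.2641 -31.6914   3.553    0.2502   0.1215]
position [ 0.3997 -0.0909  0.3004]
ee_rot [1.7111 1.8431 0.746 ]
wrist_force [-1.0745  0.1264  0.4275]
wrist_torque [-0.0864  0.32   -0.0046]
opening 0.042735523313968564
[[-0.0736  0.7155  0.6947]
 [ 0.9973  0.0538  0.0502]
 [-0.0014  0.6965 -0.7175]]
```

```bash
cat > kin.py <<'E'
from h import *
from scipy.optimize import least_squares
E_=lambda s,q: R.from_euler(s,q)
def Rm(q,C): return (E_('z',q[0])*E_('y',q[1]+q[2])*E_('z',q[3])*E_('y',q[4])*E_('z',q[5])).as_matrix()@C
C=E_('z',np.pi/2).as_matrix()
def fk(q,p):
    a,h,L,e,M,T=p
    w=E_('y',q[3-3+1]+q[2]).apply([e,0,M]); u=E_('y',q[1]).apply([0,0,L])
    t=(E_('y',q[1]+q[2])*E_('z',q[3])*E_('y',q[4])).apply([0,0,T])
    return E_('z',q[0]).apply(np.array([a,0,h])+u+w+t)
D=[([-1.3185,.4942,1.34618,0,1.3025,-.09548],[.21292,-.5872,.23067],[-3.09295,-.54331,0]),
([-0.8784,-0.1149,2.2627,0.9795,0.7514,-1.6174],[0.3997,-0.0909,0.3004],[1.7111,1.8431,0.746])]
if __name__=='__main__':
    for q,p,r in D: print((Rm(q,C).T@R.from_rotvec(r).as_matrix()))
    f=lambda x: np.concatenate([fk(q,x)-p for q,p,r in D]+[1e-3*(x-np.array([0,.36,.45,0,.45,.3]))])
    s=least_squares(f,[0,.36,.45,0,.45,.3]);print(s.x,s.fun[:6])
E
python3 kin.py
```

```text
[[ 1.     -0.      0.0001]
 [ 0.      1.      0.    ]
 [-0.0001 -0.      1.    ]]
[[ 1.      0.     -0.    ]
 [-0.      1.      0.0001]
 [ 0.     -0.0001  1.    ]]
[-0.1405  0.3619  0.6401  0.1228  0.5104  0.4404] [-0.0577 -0.0149 -0.     -0.     -0.      0.    ]
```

```bash
python3 - <<'E'
from h import *
rel([0.39,-0.105,0.20],frame(0.073,0.4))
E
```

```text
slide [-13.2 -77.7  64.5] turn [-22.93   0.01   0.09]
```

Call:
move_arm(
  increments=[
    {"turn": [-8, 0, 0], "slide": [-5, -26, 22], "jaw": 0},
    {"turn": [-16, 0, 0], "slide": [-10, -52, 44], "jaw": 0},
    {"turn": [-23, 0, 0], "slide": [-13, -78, 65], "jaw": 0},
    {"turn": [-23, 0, 0], "slide": [-13, -78, 65], "jaw": 0},
    {"turn": [-23, 0, 0], "slide": [-13, -78, 65], "jaw": 0},
  ],
)

```text
t: 2.05
position: [0.389, -0.0751, 0.2325]
ee_rot: [1.585, 1.794, 0.995]
wrist_force: [0.5, 1.1, -0.1]
opening: 0.0425
```

```bash
cat > st.py <<'E'
from h import *
o=env.get_obs()
for k in o: print(k,o[k])
E
python3 st.py
```

```text
t 2.05
joint_pos [-1.1649  0.2873  2.5534  1.5418  0.9275 -2.6795]
qd [-0.7426  0.9296  0.6032  0.7981  0.5079 -2.0934]
joint_torque [  9.7701 -45.3198  -4.4074  -0.2641   4.1311   6.9697]
position [ 0.389  -0.0751  0.2325]
ee_rot [1.5845 1.7939 0.9949]
wrist_force [ 0.4829  1.0693 -0.1133]
wrist_torque [-0.1082  0.3677 -0.0084]
opening 0.04251565794982974
```

Call:
move_arm(
  increments=[
    {"turn": [0, 0, 0], "slide": [0, 0, 0], "jaw": 0},
    {"turn": [0, 0, 0], "slide": [0, 0, 0], "jaw": 0},
  ],
)

```text
t: 2.25
position: [0.3889, -0.0745, 0.2323]
ee_rot: [1.592, 1.794, 0.997]
wrist_force: [-0.5, -0.2, 0.7]
opening: 0.0426
```

```bash
python3 st.py
```

```text
t 2.25
joint_pos [-1.1614  0.2827  2.5505  1.5356  0.9243 -2.6622]
qd [ 0.0367 -0.0511 -0.0122 -0.0071 -0.0043  0.0188]
joint_torque [ -2.1697 -26.4966  -1.046    2.2885   5.8515  -1.6336]
position [ 0.3889 -0.0745  0.2323]
ee_rot [1.592  1.7943 0.9965]
wrist_force [-0.4571 -0.196   0.7138]
wrist_torque [-0.0415  0.3814  0.0224]
opening 0.04256302458043942
```

```bash
cat >> kin.py <<'E'
    D.append(([-1.1614,0.2827,2.5505,1.5356,0.9243,-2.6622],[.3889,-.0745,.2323],[1.592,1.7943,.9965]))
    def fk2(q,p):
        a,h,L,e,M,T,d1,d2,d3,f=p
        A=E_('y',q[1]+q[2])
        t=(A*E_('z',q[3])).apply(E_('y',q[4]).apply([f,d2,T]))
        return E_('z',q[0]).apply(np.array([a,d1,h])+E_('y',q[1]).apply([0,0,L])+A.apply([e,0,M])+t)
    x0=np.array([0,.36,.45,0,.45,.3,0,0,0,0.])
    for mask in ([1,1,1,1,1,1,1,0,0,0],[1,1,1,1,1,1,0,1,0,0],[1,1,1,0,1,1,0,1,0,0],[1,1,1,0,1,1,1,0,0,0],[0,1,1,0,1,1,0,1,0,0],[0,1,1,0,1,1,1,0,0,0],[0,1,1,0,1,1,1,1,0,0],[0,1,1,0,1,1,0,1,0,1]):
        mk=np.array(mask,float)
        f=lambda x: np.concatenate([fk2(q,x*mk)-p for q,p,r in D]+[1e-3*(x-x0)])
        s=least_squares(f,x0);print(mask,s.x*mk,'res',np.abs(s.fun[:9]).max(),2*s.cost)
E
python3 kin.py
```

```text
[[ 1.     -0.      0.0001]
 [ 0.      1.      0.    ]
 [-0.0001 -0.      1.    ]]
[[ 1.      0.     -0.    ]
 [-0.      1.      0.0001]
 [ 0.     -0.0001  1.    ]]
[-0.1405  0.3619  0.6401  0.1228  0.5104  0.4404] [-0.0577 -0.0149 -0.     -0.     -0.      0.    ]
[1, 1, 1, 1, 1, 1, 1, 0, 0, 0] [-0.0001  0.2565  0.5969  0.1178  0.3844  0.3354  0.0596  0.      0.
  0.    ] res 2.18137837639798e-05 5.679256469194961e-08
[1, 1, 1, 1, 1, 1, 0, 1, 0, 0] [-0.0801  0.284   0.6479  0.1286  0.4444  0.3982 -0.      0.0462  0.
  0.    ] res 0.023387821348862525 0.0011596407842061351
[1, 1, 1, 0, 1, 1, 0, 1, 0, 0] [-0.1498  0.169   0.6961 -0.      0.4326  0.4229  0.      0.0194  0.
  0.    ] res 0.04738089117882485 0.007467947188196611
[1, 1, 1, 0, 1, 1, 1, 0, 0, 0] [-0.0997  0.1523  0.6586  0.      0.3991  0.3721  0.0429  0.      0.
  0.    ] res 0.044513418325155096 0.005887774755793837
[0, 1, 1, 0, 1, 1, 0, 1, 0, 0] [ 0.      0.1905  0.5925 -0.      0.3073  0.4036  0.     -0.0165  0.
  0.    ] res 0.08495397834872004 0.016159134195879627
[0, 1, 1, 0, 1, 1, 1, 0, 0, 0] [ 0.      0.1456  0.57   -0.      0.3181  0.3162  0.0683  0.      0.
  0.    ] res 0.07761720229350812 0.009946438401246444
[0, 1, 1, 0, 1, 1, 1, 1, 0, 0] [ 0.      0.141   0.5996 -0.      0.3283  0.315   0.098  -0.0549  0.
  0.    ] res 0.035672506685804906 0.005197962821422447
[0, 1, 1, 0, 1, 1, 0, 1, 0, 1] [ 0.      0.1757  0.5835 -0.      0.4228  0.3243 -0.     -0.008   0.
  0.1051] res 0.07859710527549486 0.014201869681129523
```

```bash
cat > ik.py <<'E'
from h import *
E_=lambda s,q: R.from_euler(s,q)
h_,L,e,M,T,d=.2565,.5969,.1178,.3844,.3354,.0596
lo=np.array([-2.91,-.82,.22,-1.22,.12,-3.08]);hi=np.array([2.91,2.16,2.67,4.37,2.79,3.08])
C=E_('z',np.pi/2).as_matrix()
def fk(q):
    A=E_('y',q[1]+q[2])
    t=(A*E_('z',q[3])*E_('y',q[4])).apply([0,0,T])
    p=E_('z',q[0]).apply(np.array([0,d,h_])+E_('y',q[1]).apply([0,0,L])+A.apply([e,0,M])+t)
    return p,(E_('z',q[0])*A*E_('z',q[3])*E_('y',q[4])*E_('z',q[5])).as_matrix()@C
def wrap(a): return (a+np.pi)%(2*np.pi)-np.pi
def ik(p,Rt,lim=True):
    out=[];w=np.array(p)-T*Rt[:,2];r2=w[0]**2+w[1]**2
    if r2<d*d: return out
    for sg in (1,-1):
        rr=sg*np.sqrt(r2-d*d); q1=wrap(np.arctan2(w[1],w[0])-np.arctan2(d,rr))
        zz=w[2]-h_; M2=np.hypot(e,M); al=np.arctan2(e,M) # forearm vec angle from z axis: al
        D2=rr*rr+zz*zz; c=(D2-L*L-M2*M2)/(2*L*M2)
        if abs(c)>1: continue
        for s2 in (1,-1):
            b=s2*np.arccos(c) # angle between links = q3+al
            q3=wrap(b-al); q2=wrap(np.arctan2(rr,zz)-np.arctan2(M2*np.sin(b),L+M2*np.cos(b)))
            W=(E_('z',q1)*E_('y',q2+q3)).as_matrix().T@Rt@C.T
            z=W[:,2]; q5=np.arccos(np.clip(z[2],-1,1))
            q4=np.arctan2(z[1],z[0])
            q6=np.arctan2(W[2,1],-W[2,0])
            for k in (0,1,-1):
                q4k=q4+2*np.pi*k
                q=np.array([q1,q2,q3,q4k,q5,q6])
                if not lim or (np.all(q>=lo+.02) and np.all(q<=hi-.02)): out.append(q)
    return out
if __name__=='__main__':
    q=np.array([-1.1614,0.2827,2.5505,1.5356,0.9243,-2.6622]);p,Rt=fk(q);print(p);print(ik(p,Rt))
E
python3 ik.py
cat > plan.py <<'E'
from ik import *
yr=0.1898; o=np.array([0.66527,-0.07483,0])
def board(foot,yaw,th):
    """frame: origin foot; axes x toward low edge"""
    Rz=E_('z',yaw).as_matrix()
    Rb=Rz@E_('y',th).as_matrix()   # x pitched down by th
    return foot,Rb
def tool(foot,yaw,th,psi,yoff,depth,flip):
    f,Rb=board(foot,yaw,th)
    # point on the edge + depth inward along tool z
    z=Rb@np.array([np.cos(psi),np.sin(psi),0]); y=Rb[:,2]*flip; x=np.cross(y,z)
    p=f+Rb@np.array([-.18,yoff,.006])+depth*z
    return p,np.c_[x,y,z]
foot0=np.array([0.6236-.0035,-.0874,0]);yaw0=.073
ex=np.array([np.cos(yr),np.sin(yr),0]);ey=np.array([-ex[1],ex[0],0])
foot1=o-ex*.013+ey*(-.005)
if __name__=='__main__':
    S=[(foot0*(1-a)+foot1*a,yaw0*(1-a)+yr*a,.3) for a in np.linspace(0,1,5)]+[(foot1,yr,t) for t in np.linspace(.3,1.68,12)]
    for flip in (1,-1):
      for psi in np.radians(np.arange(-90,91,15)):
        for yoff in (-.05,0,.05):
            r=''.join(str(min(9,len(ik(*tool(*s,psi,yoff,.025,flip))))) for s in S)
            print(flip,round(np.degrees(psi)),yoff,r)
E
python3 plan.py
```

```text
[ 0.389  -0.0746  0.2323]
[array([-1.1614,  0.2827,  2.5505,  1.5356,  0.9243, -2.6622])]
1 -90 -0.05 00000000000000000
1 -90 0 00000000000000000
1 -90 0.05 00000000000000000
1 -75 -0.05 00000000000000000
1 -75 0 00000000000000000
1 -75 0.05 00000000000000000
1 -60 -0.05 11111111110000001
1 -60 0 00111111100000011
1 -60 0.05 00000000000000111
1 -45 -0.05 11111101111000111
1 -45 0 11111101111001111
1 -45 0.05 11111111110001111
1 -30 -0.05 01111111111011111
1 -30 0 00101111111011111
1 -30 0.05 11111101111011111
1 -15 -0.05 01111111101011111
1 -15 0 00011111111011111
1 -15 0.05 00000001111011111
1 0 -0.05 11111110111111111
1 0 0 01111111111111111
1 0 0.05 00011111011111111
1 15 -0.05 11110011111111111
1 15 0 11111101111111111
1 15 0.05 11111110111111111
1 30 -0.05 01111111111111111
1 30 0 10001111111111111
1 30 0.05 11110011111111111
1 45 -0.05 11111111111111111
1 45 0 11111111111111111
1 45 0.05 01111111111111111
1 60 -0.05 11111111111111111
1 60 0 11111111111111111
1 60 0.05 11111111111111111
1 75 -0.05 11111111111111111
1 75 0 11111111111111111
1 75 0.05 11111111111111111
1 90 -0.05 
[... 490 characters left out ...]
05 11111111111011111
-1 -15 -0.05 01111111111011111
-1 -15 0 00011111111011111
-1 -15 0.05 00000001111010001
-1 0 -0.05 11111111111111111
-1 0 0 01111111111111111
-1 0 0.05 00011111111111111
-1 15 -0.05 11111111111111111
-1 15 0 11111111111111111
-1 15 0.05 11111111111111111
-1 30 -0.05 11111111111111111
-1 30 0 11111111111111111
-1 30 0.05 11111111111111111
-1 45 -0.05 11111111111111111
-1 45 0 11111111111111111
-1 45 0.05 11111111111111111
-1 60 -0.05 11111111111111111
-1 60 0 11111111111111111
-1 60 0.05 11111111111111111
-1 75 -0.05 11111111111111111
-1 75 0 11111111111111111
-1 75 0.05 11111111111111111
-1 90 -0.05 11111111111111111
-1 90 0 11111111111111111
-1 90 0.05 11111111111111111
```

```bash
cat > plan2.py <<'E'
from plan import *
S=[(foot0*(1-a)+foot1*a,yaw0*(1-a)+yr*a,.3) for a in np.linspace(0,1,11)]+[(foot1,yr,t) for t in np.linspace(.3,1.72,40)]
for flip in (1,-1):
  for psi in np.radians(np.arange(0,91,10)):
    for yoff in (-.05,0,.05):
        Q=[];ok=True
        for s in S:
            sol=ik(*tool(*s,psi,yoff,.028,flip))
            if not sol: ok=False;break
            Q.append(sol[0] if not Q else min(sol,key=lambda q:np.abs(q-Q[-1]).max()))
        if not ok: continue
        Q=np.array(Q);mar=np.minimum(Q-lo,hi-Q).min(0)
        print(flip,round(np.degrees(psi)),yoff,'step',np.abs(np.diff(Q,axis=0)).max(0),'mar',mar,'q0',Q[0],'q1',Q[-1])
E
python3 plan2.py
```

```text
1 40 -0.05 step [0.0172 0.0282 0.0446 0.0247 0.0385 0.0648] mar [1.7943 1.0408 0.6521 1.702  0.9227 0.1702] q0 [-1.1157  1.1192  1.9856  1.2243  1.3548 -2.9098] q1 [-0.4592  0.9307  0.8721  0.482   1.8673 -0.5782]
1 40 0 step [0.0177 0.0306 0.0431 0.0271 0.0379 0.07  ] mar [1.8422 1.0086 0.5819 1.7192 0.9939 0.0378] q0 [-1.0678  1.1514  2.0881  1.3033  1.3155 -3.0422] q1 [-0.4093  0.8909  0.9669  0.4992  1.7961 -0.5609]
1 50 -0.05 step [0.0146 0.0235 0.0413 0.015  0.0317 0.0574] mar [1.8345 1.0388 0.6115 1.8321 0.8255 0.3197] q0 [-1.0755  1.1212  1.8544  1.0754  1.4571 -2.7603] q1 [-0.499   0.9924  0.8315  0.6121  1.9645 -0.5723]
1 50 0 step [0.015  0.0253 0.0396 0.0162 0.0309 0.061 ] mar [1.881  1.0221 0.7141 1.8459 0.9026 0.2153] q0 [-1.029   1.1379  1.9559  1.1366  1.3996 -2.8647] q1 [-0.4515  0.95    0.9361  0.6259  1.8874 -0.5712]
1 50 0.05 step [0.0153 0.0273 0.0386 0.018  0.0305 0.0652] mar [1.9375 0.9941 0.6182 1.8649 0.9745 0.0984] q0 [-0.9725  1.1659  2.0518  1.2158  1.3527 -2.9816] q1 [-0.4006  0.9137  1.0264  0.6449  1.8155 -0.5643]
1 60 -0.05 step [0.0122 0.0192 0.0371 0
[... 7992 characters left out ...]
0.5024] q1 [-0.4845  1.1041  0.9938  1.0149  2.0516  2.5631]
-1 90 -0.05 step [0.0076 0.0087 0.0205 0.0138 0.0134 0.0536] mar [2.0558 0.8874 0.5438 1.9354 0.5336 0.3703] q0 [-0.8542  1.2403  1.3721  0.7154  1.9865  0.6375] q1 [-0.5848  1.2458  0.7638  1.1767  2.2564  2.7097]
-1 90 0 step [0.0068 0.0091 0.0194 0.0126 0.0129 0.0524] mar [2.1042 0.9086 0.6679 1.9517 0.6012 0.4461] q0 [-0.8058  1.2287  1.4701  0.7422  1.907   0.5938] q1 [-0.5417  1.2039  0.8879  1.1506  2.1888  2.6339]
-1 90 0.05 step [0.006  0.0096 0.0187 0.0117 0.0124 0.0518] mar [2.1588 0.9237 0.7751 1.9731 0.6671 0.506 ] q0 [-0.7512  1.2226  1.5591  0.7797  1.8323  0.5502] q1 [-0.4953  1.1693  0.9951  1.1421  2.1229  2.574 ]
```

```bash
cat > a1.py <<'E'
from plan import *
c=pickle.load(open('wrist0.pkl','rb'));Rw=R.from_rotvec(np.ravel(c['rvec'])).as_matrix();Cw=-Rw.T@np.ravel(c['tvec'])
R0=R.from_rotvec([-3.09295,-.54331,0]).as_matrix();print('cam in tool',R0.T@(Cw-np.array([.21292,-.5872,.23067])))
o_=env.get_obs();p0=o_['position'];R0=R.from_rotvec(o_['ee_rot']).as_matrix();q=o_['joint_pos']
psi=np.radians(40)
g,Rg=tool(foot0+[0,0,.001],yaw0,.3,psi,0,.030,-1)
print('grip',g,'z',Rg[:,2])
pre=g-.10*Rg[:,2]+np.array([0,0,.03]); print('pre',pre)
R1=R0@E_('z',np.radians(150)).as_matrix()
rv=R.from_matrix(R1.T@Rg).as_rotvec(); print('turn from R1',np.degrees(rv))
Q=[q+np.array([0,0,0,0,0,np.radians(150)])]
for a in np.linspace(0,1,15):
    s=ik(p0*(1-a)+pre*a,R1@R.from_rotvec(rv*a).as_matrix())
    if not s: print(a,'none');continue
    Q.append(min(s,key=lambda x:abs(x-Q[-1]).max()))
Q=np.array(Q);print(Q[[0,1,5,10,-1]],abs(np.diff(Q,axis=0)).max(0))
E
python3 a1.py
```

```text
cam in tool [ 0.0681  0.0008 -0.1431]
grip [ 0.4709 -0.079   0.0531] z [ 0.683   0.6945 -0.2264]
pre [ 0.4026 -0.1484  0.1058]
turn from R1 [ 25.3287 -27.6977  20.6816]
[[-1.1614  0.2827  2.5505  1.5356  0.9243 -0.0442]
 [-1.1618  0.2825  2.5509  1.5352  0.9245 -0.0444]
 [-1.26    0.5471  2.4668  1.3858  1.0448 -0.0633]
 [-1.293   0.7968  2.2829  1.1936  1.189   0.0785]
 [-1.2866  1.0114  2.0617  1.0485  1.3762  0.2572]] [0.0351 0.0738 0.046  0.0403 0.0409 0.036 ]
```

Call:
move_arm(
  increments=[
    {"turn": [0, 0, 8.5], "slide": [0, 0, 0], "jaw": -0.2},
    {"turn": [0, 0, 17], "slide": [0, 0, 0], "jaw": -0.2},
    {"turn": [0, 0, 25.5], "slide": [0, 0, 0], "jaw": -0.2},
    {"turn": [0, 0, 34], "slide": [0, 0, 0], "jaw": -0.2},
    {"turn": [0, 0, 42.5], "slide": [0, 0, 0], "jaw": -0.2},
    {"turn": [0, 0, 51], "slide": [0, 0, 0], "jaw": -0.2},
    {"turn": [0, 0, 59.5], "slide": [0, 0, 0], "jaw": -0.2},
    {"turn": [0, 0, 68], "slide": [0, 0, 0], "jaw": -0.2},
    {"turn": [0, 0, 76.5], "slide": [0, 0, 0], "jaw": -0.2},
    {"turn": [0, 0, 85], "slide": [0, 0, 0], "jaw": -0.2},
    {"turn": [0, 0, 93.5], "slide": [0, 0, 0], "jaw": -0.2},
    {"turn": [0, 0, 102], "slide": [0, 0, 0], "jaw": -0.2},
    {"turn": [0, 0, 110.5], "slide": [0, 0, 0], "jaw": -0.2},
    {"turn": [0, 0, 119], "slide": [0, 0, 0], "jaw": -0.2},
    {"turn": [0, 0, 127.5], "slide": [0, 0, 0], "jaw": -0.2},
    {"turn": [0, 0, 136], "slide": [0, 0, 0], "jaw": -0.2},
    {"turn": [0, 0, 144], "slide": [0, 0, 0], "jaw": -0.2},
    {"turn": [0, 0, 150], "slide": [0, 0, 0], "jaw": -0.2},
    {"turn": [0, 0, 150], "slide": [0, 0, 0], "jaw": -0.2},
  ],
)

```text
t: 4.15
position: [0.3893, -0.0734, 0.2335]
ee_rot: [-2.128, 1.058, -0.952]
wrist_force: [0.5, 0.5, 0.8]
opening: 0.0336
```

```bash
python3 - <<'E'
from plan import *
o_=env.get_obs();print(o_['joint_pos'],o_['position'])
g,Rg=tool(foot0+[0,0,.001],yaw0,.3,np.radians(40),0,.030,-1)
pre=g-.10*Rg[:,2]+np.array([0,0,.03])
rel(pre,Rg)
E
```

```text
[-1.1577  0.2781  2.5502  1.5359  0.9244 -0.0436] [ 0.3893 -0.0734  0.2335]
slide [ 24.9 127.9  71.7] turn [ 25.35 -27.65  21.  ]
```

Call:
move_arm(
  increments=[
    {"turn": [3.2, -3.5, 2.6], "slide": [3, 16, 9], "jaw": -0.2},
    {"turn": [6.3, -6.9, 5.2], "slide": [6, 32, 18], "jaw": -0.2},
    {"turn": [9.5, -10.4, 7.9], "slide": [9, 48, 27], "jaw": -0.2},
    {"turn": [12.7, -13.8, 10.5], "slide": [12, 64, 36], "jaw": -0.2},
    {"turn": [15.8, -17.3, 13.1], "slide": [15.5, 80, 45], "jaw": -0.2},
    {"turn": [19, -20.7, 15.7], "slide": [18.7, 96, 54], "jaw": -0.2},
    {"turn": [22.2, -24.2, 18.4], "slide": [21.8, 112, 63], "jaw": -0.2},
    {"turn": [25.35, -27.65, 21], "slide": [25, 128, 72], "jaw": -0.2},
    {"turn": [25.35, -27.65, 21], "slide": [25, 128, 72], "jaw": -0.2},
    {"turn": [25.35, -27.65, 21], "slide": [25, 128, 72], "jaw": -0.2},
  ],
)

```text
t: 5.15
position: [0.4026, -0.1479, 0.1049]
ee_rot: [-1.611, 0.848, -0.413]
wrist_force: [-1.1, -0.3, 0.5]
opening: 0.0342
```

```bash
python3 - <<'E'
from plan import *
o_=env.get_obs();print(o_['joint_pos'],o_['position'],o_['wrist_force'])
g,Rg=tool(foot0+[0,0,.001],yaw0,.3,np.radians(40),0,.030,-1)
rel(g-.1*Rg[:,2],Rg);rel(g,Rg)
cap('wrist','w1');cap('scene','s1')
E
```

```text
[-1.2848  1.012   2.061   1.0482  1.3744  0.2552] [ 0.4026 -0.1479  0.1049] [-1.0935 -0.3311  0.5284]
slide [ 5.8 27.9  6.2] turn [0.12 0.08 0.15]
slide [  5.9  27.6 106.2] turn [0.12 0.08 0.15]
```

View pics/w1.png

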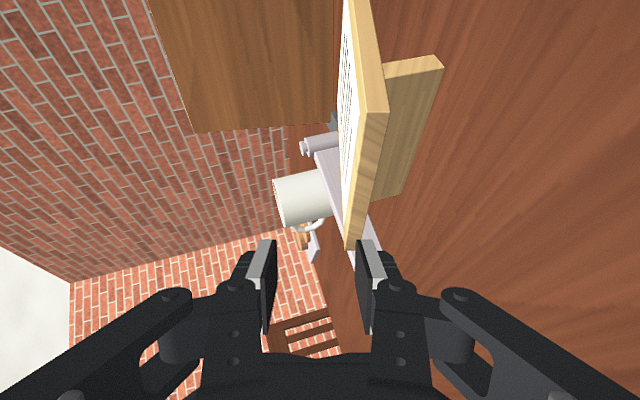

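View pics/s1.png

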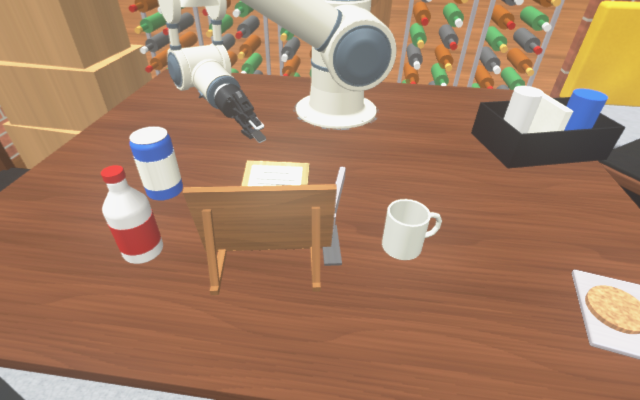

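The wrist view shows the board's raised edge-on corner at about (370,110) with the leg on its right, (410,130). It is parallel to the jaws and 28 mm off their midline, as computed. I'll move level with it, then forward.

Call:
move_arm(
  increments=[
    {"turn": [0.1, 0.1, 0.1], "slide": [3, 14, 3], "jaw": -0.2},
    {"turn": [0.1, 0.1, 0.1], "slide": [6, 27.7, 6], "jaw": -0.2},
    {"turn": [0.1, 0.1, 0.1], "slide": [6, 27.7, 6], "jaw": -0.2},
    {"turn": [0.1, 0.1, 0.1], "slide": [6, 27.7, 30], "jaw": -0.2},
    {"turn": [0.1, 0.1, 0.1], "slide": [6, 27.7, 55], "jaw": -0.2},
    {"turn": [0.1, 0.1, 0.1], "slide": [6, 27.7, 75], "jaw": -0.2},
    {"turn": [0.1, 0.1, 0.1], "slide": [6, 27.7, 92], "jaw": -0.2},
    {"turn": [0.1, 0.1, 0.1], "slide": [6, 27.7, 106], "jaw": -0.2},
    {"turn": [0.1, 0.1, 0.1], "slide": [6, 27.7, 106], "jaw": -0.2},
  ],
)

```text
t: 6.15
position: [0.4709, -0.0777, 0.0545]
ee_rot: [-1.606, 0.85, -0.412]
wrist_force: [0.5, 0.5, -0.8]
opening: 0.0344
```

```bash
python3 - <<'E'
from plan import *
o_=env.get_obs();print(o_['joint_pos'],o_['position'],o_['wrist_force'])
g,Rg=tool(foot0+[0,0,.001],yaw0,.3,np.radians(40),0,.030,-1)
rel(g,Rg)
cap('wrist','w2');cap('top','t2')
E
```

```text
[-1.0609  1.149   2.0906  1.3088  1.3175  0.1002] [ 0.4709 -0.0777  0.0545] [ 0.4938  0.4778 -0.8172]
slide [ 1.2  1.4 -0.7] turn [-0.07  0.09 -0.05]
```

View pics/w2.png

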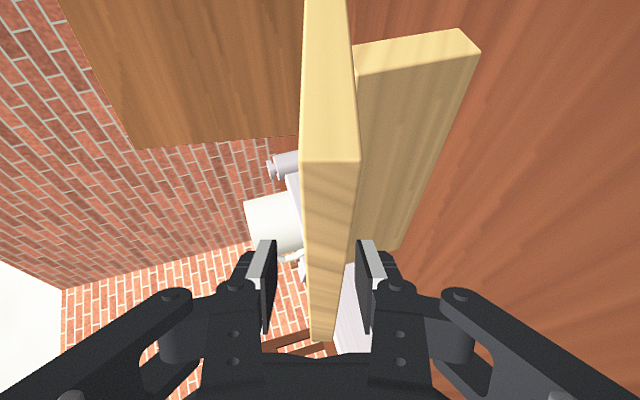

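View pics/t2.png

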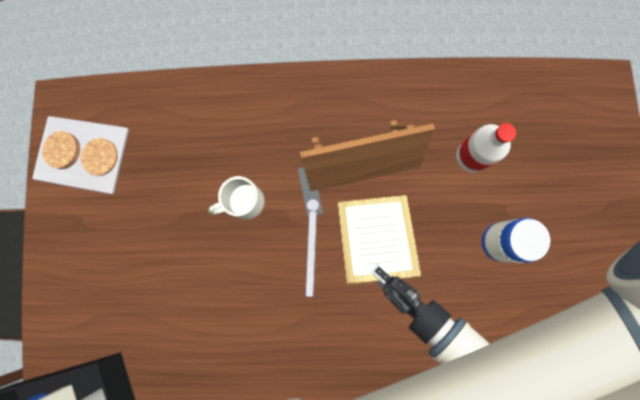

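Call:
move_arm(
  increments=[
    {"turn": [0, 0, 0], "slide": [0.5, 1, 0], "jaw": -0.5},
    {"turn": [0, 0, 0], "slide": [0.5, 1, 0], "jaw": -0.65},
    {"turn": [0, 0, 0], "slide": [0.5, 1, 0], "jaw": -0.7},
    {"turn": [0, 0, 0], "slide": [0.5, 1, 0], "jaw": -0.8},
    {"turn": [0, 0, 0], "slide": [0.5, 1, 0], "jaw": -0.9},
    {"turn": [0, 0, 0], "slide": [0.5, 1, 0], "jaw": -1},
    {"turn": [0, 0, 0], "slide": [0.5, 1, 0], "jaw": -1},
  ],
)

```text
t: 6.95
position: [0.4708, -0.0798, 0.052]
ee_rot: [-1.605, 0.851, -0.413]
wrist_force: [-0.0, -0.7, -2.2]
opening: 0.0111
```

```bash
cat > chk.py <<'E'
from plan import *
import sys
o_=env.get_obs();print('q',o_['joint_pos'],'p',o_['position'],'F',o_['wrist_force'],'M',o_['wrist_torque'],'op',o_['opening'],'t',o_['t'])
Rt=R.from_rotvec(o_['ee_rot']).as_matrix()
psi=np.radians(40)
# implied board pose from rigid grip: board z=-tool y ; board x = cos psi z - sin psi * (z_b x z)
def implied(p,Rt,depth=.030,yoff=0):
    bz=-Rt[:,1]; z=Rt[:,2]; v=np.cross(bz,z); bx=np.cos(psi)*z-np.sin(psi)*v; by=np.cross(bz,bx)
    Rb=np.c_[bx,by,bz]; f=p-depth*z-Rb@np.array([-.18,yoff,.006])
    th=np.arctan2(-bx[2],np.hypot(bx[0],bx[1])); 
    if bz[2]<0: th=np.pi-th
    yaw=np.arctan2(-by[0],by[1])
    return f,yaw,th,Rb
f,yaw,th,Rb=implied(o_['position'],Rt)
df=f-o; print('foot',f,'rest frame',df@ex,df@ey,'yaw',yaw,'th',th)
E
python3 chk.py
```

```text
q [-1.0643  1.1537  2.0866  1.3077  1.3172  0.0998] p [ 0.4708 -0.0798  0.052 ] F [-0.0365 -0.6964 -2.1632] M [-0.6919  0.5317 -0.2446] op 0.011095283383728397 t 6.95
foot [ 0.6201 -0.0882 -0.0001] rest frame -0.04693410116616317 -0.004647717127764938 yaw 0.07184805863453593 th 0.2997221664090292
```

```bash
cat > gen.py <<'E'
from chk import *
def rows(traj,dz=0):
    cur=(o_['position'],Rt); f0=f
    for (ff,yy,tt) in traj:
        p,Rg=tool(ff,yy,tt,psi,0,.030,-1)
        s=Rt.T@(p-cur[0])*1000; w=np.degrees(R.from_matrix(Rt.T@Rg).as_rotvec())
        print('{"turn": [%.1f, %.1f, %.1f], "slide": [%.1f, %.1f, %.1f], "jaw": -1},'%(*w,*s))
def fr(x,y,z=0): return o+ex*x+ey*y+np.array([0,0,z])
E
python3 - <<'E'
from gen import *
T=fr(-.0135,-.003,-.0003)
N=10
A=[(f*(1-a)+T*a,yaw*(1-a)+yr*a,th*(1-a)+.305*a) for a in np.linspace(0,1,N+1)[1:]]
rows(A)
E
```

```text
q [-1.0643  1.1537  2.0866  1.3077  1.3172  0.0998] p [ 0.4708 -0.0798  0.052 ] F [-0.0365 -0.6964 -2.1632] M [-0.6919  0.5317 -0.2446] op 0.011095283383728397 t 6.95
foot [ 0.6201 -0.0882 -0.0001] rest frame -0.04693410116616317 -0.004647717127764938 yaw 0.07184805863453593 th 0.2997221664090292
{"turn": [-0.2, -0.6, -0.2], "slide": [2.7, -0.9, 1.6], "jaw": -1},
{"turn": [-0.4, -1.3, -0.4], "slide": [5.6, -1.9, 3.1], "jaw": -1},
{"turn": [-0.5, -1.9, -0.5], "slide": [8.4, -2.9, 4.6], "jaw": -1},
{"turn": [-0.7, -2.5, -0.6], "slide": [11.3, -3.9, 6.1], "jaw": -1},
{"turn": [-0.8, -3.2, -0.8], "slide": [14.1, -4.9, 7.7], "jaw": -1},
{"turn": [-1.0, -3.8, -0.9], "slide": [17.0, -5.9, 9.3], "jaw": -1},
{"turn": [-1.1, -4.5, -1.0], "slide": [19.9, -6.9, 10.9], "jaw": -1},
{"turn": [-1.3, -5.1, -1.2], "slide": [22.8, -7.9, 12.5], "jaw": -1},
{"turn": [-1.4, -5.8, -1.3], "slide": [25.7, -9.0, 14.1], "jaw": -1},
{"turn": [-1.6, -6.4, -1.4], "slide": [28.7, -10.0, 15.7], "jaw": -1},
```

Call:
move_arm(
  increments=[
    {"turn": [-0.2, -0.6, -0.2], "slide": [2.7, -0.9, 1.6], "jaw": -1},
    {"turn": [-0.4, -1.3, -0.4], "slide": [5.6, -1.9, 3.1], "jaw": -1},
    {"turn": [-0.5, -1.9, -0.5], "slide": [8.4, -2.9, 4.6], "jaw": -1},
    {"turn": [-0.7, -2.5, -0.6], "slide": [11.3, -3.9, 6.1], "jaw": -1},
    {"turn": [-0.8, -3.2, -0.8], "slide": [14.1, -4.9, 7.7], "jaw": -1},
    {"turn": [-1.0, -3.8, -0.9], "slide": [17, -5.9, 9.3], "jaw": -1},
    {"turn": [-1.1, -4.5, -1.0], "slide": [19.9, -6.9, 10.9], "jaw": -1},
    {"turn": [-1.3, -5.1, -1.2], "slide": [22.8, -7.9, 12.5], "jaw": -1},
    {"turn": [-1.4, -5.8, -1.3], "slide": [25.7, -9, 14.1], "jaw": -1},
    {"turn": [-1.6, -6.4, -1.4], "slide": [28.7, -10, 15.7], "jaw": -1},
    {"turn": [-1.6, -6.4, -1.4], "slide": [28.7, -10, 15.7], "jaw": -1},
  ],
)

```text
t: 8.05
position: [0.5041, -0.0894, 0.0526]
ee_rot: [-1.651, 0.755, -0.327]
wrist_force: [0.3, -1.4, -2.0]
opening: 0.0112
```

```bash
python3 chk.py; python3 - <<'E'
from h import *
c=cap('top','t3')
im=cv2.imread('pics/t3.png')[120:310,290:450]; cv2.imwrite('pics/t3c.png',cv2.resize(im,None,fx=3.5,fy=3.1))
E
```

```text
q [-0.9808  1.1047  1.9273  1.2264  1.3744  0.3052] p [ 0.5041 -0.0894  0.0526] F [ 0.3221 -1.3677 -2.024 ] M [-0.5763  0.4346 -0.019 ] op 0.011225388182281826 t 8.05
foot [ 0.6531 -0.0804 -0.0002] rest frame -0.012996473058368476 -0.0031698206234554794 yaw 0.1904499455272317 th 0.30476307347688975
```

View pics/t3c.png

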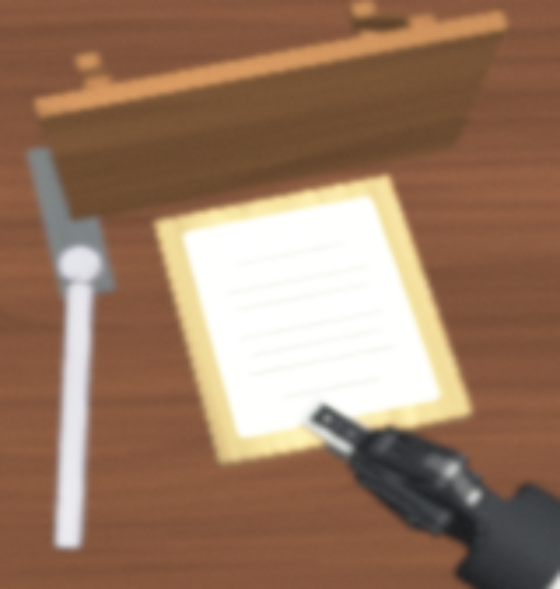

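```bash
python3 - <<'E'
from gen import *
A=[(fr(-.0132,-.003,-.0003),yr,t) for t in np.linspace(.305,.98,17)[1:]]
rows(A)
E
```

```text
q [-0.9812  1.1049  1.9284  1.2267  1.3741  0.3043] p [ 0.5039 -0.0893  0.0527] F [ 1.4076  0.0438 -1.7645] M [-0.6115  0.4374 -0.1586] op 0.011305514626255233 t 8.1
foot [ 0.6528 -0.0803 -0.0002] rest frame -0.01325486413792681 -0.003028037619419532 yaw 0.18987739918314703 th 0.30486945642524516
{"turn": [-1.9, 0.0, 1.6], "slide": [0.3, -6.5, 0.4], "jaw": -1},
{"turn": [-3.7, 0.0, 3.1], "slide": [0.7, -13.1, 0.9], "jaw": -1},
{"turn": [-5.6, 0.0, 4.7], "slide": [1.3, -19.7, 1.6], "jaw": -1},
{"turn": [-7.4, 0.0, 6.2], "slide": [2.1, -26.2, 2.6], "jaw": -1},
{"turn": [-9.3, 0.0, 7.8], "slide": [3.1, -32.7, 3.7], "jaw": -1},
{"turn": [-11.1, 0.0, 9.3], "slide": [4.2, -39.1, 5.1], "jaw": -1},
{"turn": [-13.0, -0.0, 10.9], "slide": [5.5, -45.4, 6.6], "jaw": -1},
{"turn": [-14.8, -0.0, 12.4], "slide": [7.0, -51.6, 8.4], "jaw": -1},
{"turn": [-16.7, -0.0, 14.0], "slide": [8.7, -57.7, 10.4], "jaw": -1},
{"turn": [-18.5, -0.0, 15.6], "slide": [10.5, -63.7, 12.5], "jaw": -1},
{"turn": [-20.4, -0.0, 17.1], "slide": [12.5, -69.6, 14.9], "jaw": -1},
{"turn": [-22.2, -0.0, 18.7], "slide": [14.6, -75.3, 17.4], "jaw": -1},
{"turn": [-24.1, -0.0, 20.2], "slide": [16.9, -80.9, 20.1], "jaw": -1},
{"turn": [-25.9, -0.0, 21.8], "slide": [19.3, -86.3, 23.0], "jaw": -1},
{"turn": [-27.8, -0.0, 23.3], "slide": [21.9, -91.6, 26.1], "jaw": -1},
{"turn": [-29.6, -0.0, 24.9], "slide": [24.6, -96.7, 29.3], "jaw": -1},
```

Call:
move_arm(
  increments=[
    {"turn": [-1.9, 0, 1.6], "slide": [0.3, -6.5, 0.4], "jaw": -1},
    {"turn": [-3.7, 0, 3.1], "slide": [0.7, -13.1, 0.9], "jaw": -1},
    {"turn": [-5.6, 0, 4.7], "slide": [1.3, -19.7, 1.6], "jaw": -1},
    {"turn": [-7.4, 0, 6.2], "slide": [2.1, -26.2, 2.6], "jaw": -1},
    {"turn": [-9.3, 0, 7.8], "slide": [3.1, -32.7, 3.7], "jaw": -1},
    {"turn": [-11.1, 0, 9.3], "slide": [4.2, -39.1, 5.1], "jaw": -1},
    {"turn": [-13, 0, 10.9], "slide": [5.5, -45.4, 6.6], "jaw": -1},
    {"turn": [-14.8, 0, 12.4], "slide": [7, -51.6, 8.4], "jaw": -1},
    {"turn": [-14.8, 0, 12.4], "slide": [7, -51.6, 8.4], "jaw": -1},
  ],
)

```text
t: 9.0
position: [0.5294, -0.0841, 0.0994]
ee_rot: [-1.789, 1.0, -0.078]
wrist_force: [-0.2, -0.8, -3.6]
opening: 0.0108
```

```bash
python3 chk.py; python3 - <<'E'
from h import *
c=cap('scene','s4');c=cap('top','t4');c=cap('wrist','w4')
im=cv2.imread('pics/s4.png')[130:300,100:440]; cv2.imwrite('pics/s4c.png',cv2.resize(im,None,fx=2.3,fy=2.3))
E
```

```text
q [-0.8576  0.845   1.8807  1.1182  1.2457  0.8685] p [ 0.5294 -0.0841  0.0994] F [-0.1678 -0.7848 -3.6208] M [-0.8191  0.6548  0.0703] op 0.01079750625333681 t 9.0
foot [ 0.6531 -0.0801  0.0006] rest frame -0.012983700229028538 -0.0028717662377991332 yaw 0.1903425236621707 th 0.642023135443175
```

View pics/s4c.png

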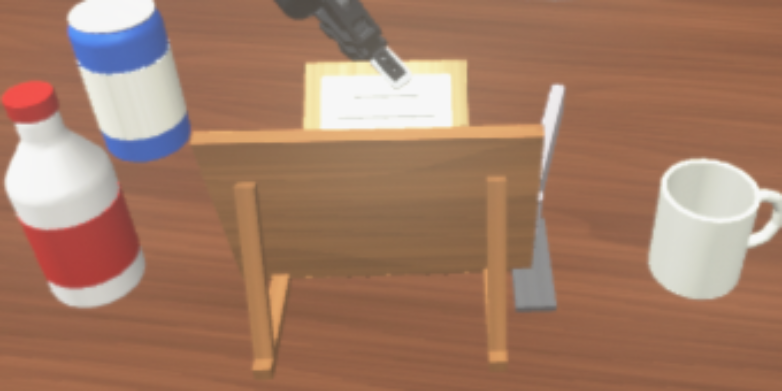

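View pics/w4.png

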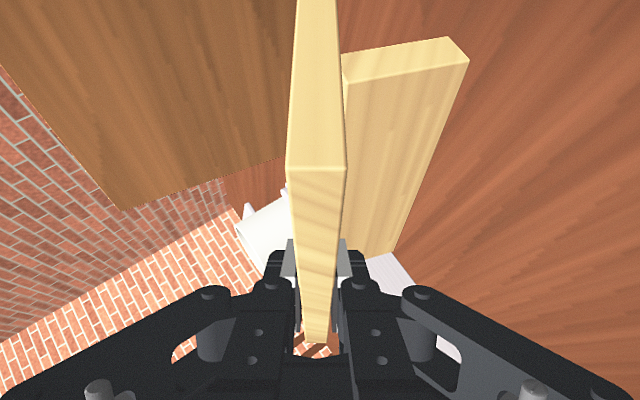

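```bash
python3 - <<'E'
from gen import *
A=[(fr(-.0132,-.003,-.002),yr,t) for t in np.linspace(th,1.06,11)]
rows(A)
E
```

```text
q [-0.8593  0.8481  1.882   1.119   1.2461  0.8648] p [ 0.5287 -0.0842  0.0983] F [-0.7115 -0.6098 -2.4003] M [-0.7002  0.4487  0.0214] op 0.011007617774704551 t 9.15
foot [ 0.6524 -0.08   -0.0004] rest frame -0.01365605102014179 -0.0026116417229407485 yaw 0.1897376661585386 th 0.641380002782623
{"turn": [-0.0, 0.0, -0.0], "slide": [1.1, 1.0, 0.8], "jaw": -1},
{"turn": [-1.9, 0.0, 1.5], "slide": [1.3, -5.6, 1.1], "jaw": -1},
{"turn": [-3.7, 0.0, 3.1], "slide": [1.8, -12.1, 1.6], "jaw": -1},
{"turn": [-5.5, 0.0, 4.6], "slide": [2.4, -18.6, 2.3], "jaw": -1},
{"turn": [-7.4, 0.0, 6.1], "slide": [3.1, -25.1, 3.3], "jaw": -1},
{"turn": [-9.2, 0.0, 7.7], "slide": [4.1, -31.5, 4.4], "jaw": -1},
{"turn": [-11.0, 0.0, 9.2], "slide": [5.2, -37.8, 5.7], "jaw": -1},
{"turn": [-12.9, 0.0, 10.8], "slide": [6.5, -44.1, 7.3], "jaw": -1},
{"turn": [-14.7, 0.0, 12.3], "slide": [8.0, -50.3, 9.0], "jaw": -1},
{"turn": [-16.6, 0.0, 13.9], "slide": [9.6, -56.3, 10.9], "jaw": -1},
{"turn": [-18.4, 0.0, 15.4], "slide": [11.4, -62.3, 13.1], "jaw": -1},
```

Call:
move_arm(
  increments=[
    {"turn": [0, 0, 0], "slide": [1.1, 1, 0.8], "jaw": -1},
    {"turn": [-1.9, 0, 1.5], "slide": [1.3, -5.6, 1.1], "jaw": -1},
    {"turn": [-3.7, 0, 3.1], "slide": [1.8, -12.1, 1.6], "jaw": -1},
    {"turn": [-5.5, 0, 4.6], "slide": [2.4, -18.6, 2.3], "jaw": -1},
    {"turn": [-7.4, 0, 6.1], "slide": [3.1, -25.1, 3.3], "jaw": -1},
    {"turn": [-9.2, 0, 7.7], "slide": [4.1, -31.5, 4.4], "jaw": -1},
    {"turn": [-11, 0, 9.2], "slide": [5.2, -37.8, 5.7], "jaw": -1},
    {"turn": [-12.9, 0, 10.8], "slide": [6.5, -44.1, 7.3], "jaw": -1},
    {"turn": [-14.7, 0, 12.3], "slide": [8, -50.3, 9], "jaw": -1},
    {"turn": [-16.6, 0, 13.9], "slide": [9.6, -56.3, 10.9], "jaw": -1},
    {"turn": [-18.4, 0, 15.4], "slide": [11.4, -62.3, 13.1], "jaw": -1},
  ],
)

```text
t: 10.25
position: [0.5789, -0.0746, 0.1386]
ee_rot: [-1.917, 1.301, 0.268]
wrist_force: [-5.3, -1.4, 12.8]
opening: 0.0112
```

```bash
python3 - <<'E'
from gen import *
A=[(fr(-.0132,-.003,-.002),yr,t) for t in np.linspace(1.06,1.48,11)]
rows(A)
E
```

```text
q [-0.6601  0.7016  1.6281  0.8274  1.2805  1.6582] p [ 0.5789 -0.0746  0.1386] F [-5.3251 -1.3628 12.8309] M [ 0.7603 -0.0642  0.5956] op 0.011241347422921386 t 10.25
foot [ 0.6524 -0.0796 -0.0015] rest frame -0.013515435442389655 -0.002310511526979814 yaw 0.19055715534427842 th 1.0622414068692783
{"turn": [0.1, 0.1, -0.1], "slide": [0.6, 0.3, 0.3], "jaw": -1},
{"turn": [-1.8, 0.1, 1.4], "slide": [0.8, -6.3, 0.6], "jaw": -1},
{"turn": [-3.6, 0.2, 3.0], "slide": [1.3, -12.8, 1.1], "jaw": -1},
{"turn": [-5.4, 0.2, 4.5], "slide": [1.9, -19.4, 1.8], "jaw": -1},
{"turn": [-7.3, 0.2, 6.1], "slide": [2.6, -25.9, 2.7], "jaw": -1},
{"turn": [-9.1, 0.2, 7.6], "slide": [3.6, -32.3, 3.8], "jaw": -1},
{"turn": [-11.0, 0.2, 9.2], "slide": [4.7, -38.7, 5.2], "jaw": -1},
{"turn": [-12.8, 0.2, 10.7], "slide": [6.0, -44.9, 6.7], "jaw": -1},
{"turn": [-14.7, 0.2, 12.3], "slide": [7.4, -51.1, 8.4], "jaw": -1},
{"turn": [-16.5, 0.2, 13.8], "slide": [9.1, -57.2, 10.4], "jaw": -1},
{"turn": [-18.3, 0.2, 15.4], "slide": [10.9, -63.2, 12.5], "jaw": -1},
```

```bash
python3 - <<'E'
from gen import *
A=[(fr(-.0134,-.003,-.0013),yr,t) for t in np.linspace(1.1,1.5,11)]
rows(A)
E
```

```text
q [-0.6601  0.7016  1.6281  0.8274  1.2805  1.6582] p [ 0.5789 -0.0746  0.1386] F [-5.3251 -1.3628 12.8309] M [ 0.7603 -0.0642  0.5956] op 0.011241347422921386 t 10.25
foot [ 0.6524 -0.0796 -0.0015] rest frame -0.013515435442389655 -0.002310511526979814 yaw 0.19055715534427842 th 1.0622414068692783
{"turn": [-1.7, 0.1, 1.4], "slide": [0.4, -6.1, 0.0], "jaw": -1},
{"turn": [-3.4, 0.2, 2.8], "slide": [0.8, -12.4, 0.5], "jaw": -1},
{"turn": [-5.2, 0.2, 4.3], "slide": [1.3, -18.6, 1.1], "jaw": -1},
{"turn": [-6.9, 0.2, 5.8], "slide": [2.0, -24.8, 2.0], "jaw": -1},
{"turn": [-8.7, 0.2, 7.3], "slide": [2.9, -30.9, 3.0], "jaw": -1},
{"turn": [-10.4, 0.2, 8.7], "slide": [3.9, -37.0, 4.2], "jaw": -1},
{"turn": [-12.2, 0.2, 10.2], "slide": [5.1, -43.0, 5.6], "jaw": -1},
{"turn": [-14.0, 0.2, 11.7], "slide": [6.4, -49.0, 7.2], "jaw": -1},
{"turn": [-15.7, 0.2, 13.2], "slide": [7.9, -54.8, 9.0], "jaw": -1},
{"turn": [-17.5, 0.2, 14.6], "slide": [9.5, -60.5, 10.9], "jaw": -1},
{"turn": [-19.2, 0.2, 16.1], "slide": [11.3, -66.2, 13.0], "jaw": -1},
```

Call:
move_arm(
  increments=[
    {"turn": [-1.7, 0.1, 1.4], "slide": [0.4, -6.1, 0], "jaw": -1},
    {"turn": [-3.4, 0.2, 2.8], "slide": [0.8, -12.4, 0.5], "jaw": -1},
    {"turn": [-5.2, 0.2, 4.3], "slide": [1.3, -18.6, 1.1], "jaw": -1},
    {"turn": [-6.9, 0.2, 5.8], "slide": [2, -24.8, 2], "jaw": -1},
    {"turn": [-8.7, 0.2, 7.3], "slide": [2.9, -30.9, 3], "jaw": -1},
    {"turn": [-10.4, 0.2, 8.7], "slide": [3.9, -37, 4.2], "jaw": -1},
    {"turn": [-12.2, 0.2, 10.2], "slide": [5.1, -43, 5.6], "jaw": -1},
    {"turn": [-14, 0.2, 11.7], "slide": [6.4, -49, 7.2], "jaw": -1},
    {"turn": [-15.7, 0.2, 13.2], "slide": [7.9, -54.8, 9], "jaw": -1},
    {"turn": [-17.5, 0.2, 14.6], "slide": [9.5, -60.5, 10.9], "jaw": -1},
    {"turn": [-19.2, 0.2, 16.1], "slide": [11.3, -66.2, 13], "jaw": -1},
  ],
)

```text
t: 11.35
position: [0.6441, -0.062, 0.1558]
ee_rot: [-1.999, 1.608, 0.662]
wrist_force: [-2.7, 4.2, 13.1]
opening: 0.0108
```

```bash
python3 chk.py; python3 - <<'E'
from h import *
c=cap('scene','s5');c=cap('wrist','w5');c=cap('top','t5')
im=cv2.imread('pics/s5.png')[100:300,100:440]; cv2.imwrite('pics/s5c.png',cv2.resize(im,None,fx=2.3,fy=2.3))
E
python3 chk.py
```

```text
q [-0.4764  0.7813  1.2223  0.569   1.5724  2.3213] p [ 0.6441 -0.062   0.1558] F [-2.7036  4.2346 13.1061] M [1.3236 0.4523 0.2354] op 0.010818972949784266 t 11.35
foot [ 0.6528 -0.08   -0.0012] rest frame -0.01323572119695042 -0.002712906296611665 yaw 0.19015503052900237 th 1.499933810756647
q [-0.4762  0.7814  1.2224  0.5696  1.5718  2.3197] p [ 0.6443 -0.0618  0.1558] F [-3.5743  2.3502 15.763 ] M [1.4846 0.7589 0.2816] op 0.011101127064924598 t 11.5
foot [ 0.6533 -0.0797 -0.0012] rest frame -0.012706385945731938 -0.00256343703932616 yaw 0.19099097350080774 th 1.4983864786433136
```

View pics/s5c.png

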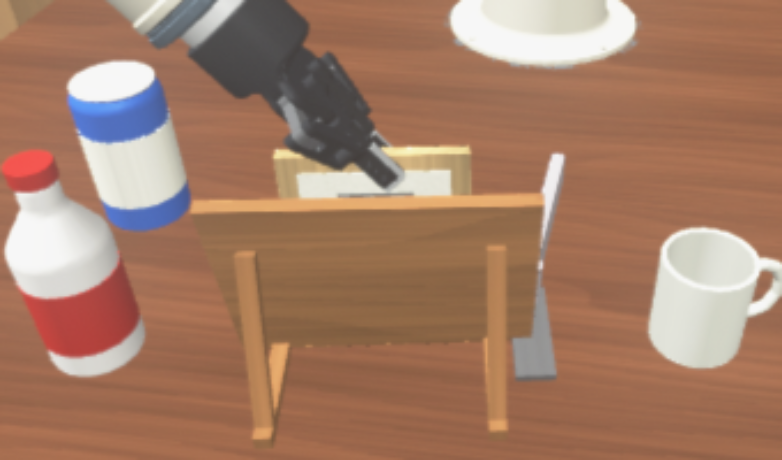

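View pics/w5.png

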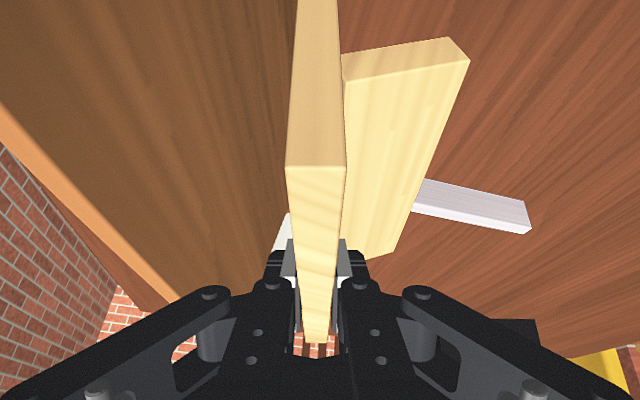

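View pics/t5.png

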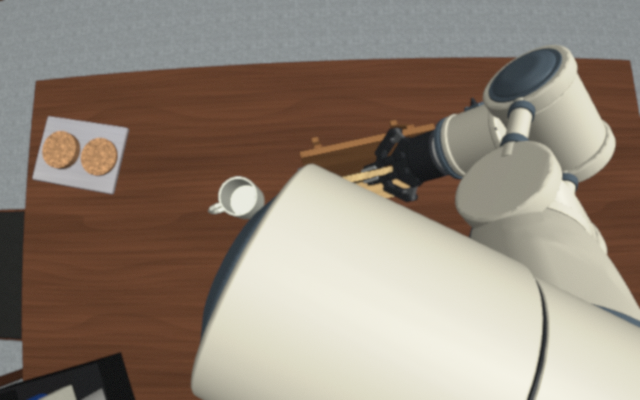

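```bash
cat > tip2.py <<'E'
from gen import *
def pc(t,xc=-.0012,z=-.0010): # foot for paper corner contact
    return (fr(xc-.012*np.sin(t),-.003,z-.012*np.cos(t)),yr,t) if t>np.pi/2 else (fr(xc-.012,-.003,z),yr,t)
E
python3 - <<'E'
from tip2 import *
rows([pc(t) for t in np.linspace(1.52,1.62,6)])
E
```

```text
q [-0.4762  0.7814  1.2224  0.5696  1.5718  2.3197] p [ 0.6443 -0.0618  0.1558] F [-3.5743  2.3502 15.763 ] M [1.4846 0.7589 0.2816] op 0.011101127064924598 t 11.5
foot [ 0.6533 -0.0797 -0.0012] rest frame -0.012706385945731938 -0.00256343703932616 yaw 0.19099097350080774 th 1.4983864786433136
{"turn": [-0.9, 0.0, 0.8], "slide": [0.3, -2.9, -0.3], "jaw": -1},
{"turn": [-1.8, 0.0, 1.6], "slide": [0.4, -6.1, -0.2], "jaw": -1},
{"turn": [-2.7, 0.0, 2.3], "slide": [0.6, -9.2, 0.0], "jaw": -1},
{"turn": [-3.5, 0.0, 3.1], "slide": [0.8, -12.3, 0.2], "jaw": -1},
{"turn": [-4.4, 0.0, 3.8], "slide": [0.9, -15.5, 0.4], "jaw": -1},
{"turn": [-5.3, 0.0, 4.5], "slide": [1.0, -18.6, 0.5], "jaw": -1},
```

Call:
move_arm(
  increments=[
    {"turn": [-0.9, 0, 0.8], "slide": [0.3, -2.9, -0.3], "jaw": -1},
    {"turn": [-1.8, 0, 1.6], "slide": [0.4, -6.1, -0.2], "jaw": -1},
    {"turn": [-2.7, 0, 2.3], "slide": [0.6, -9.2, 0], "jaw": -1},
    {"turn": [-3.5, 0, 3.1], "slide": [0.8, -12.3, 0.2], "jaw": -1},
    {"turn": [-4.4, 0, 3.8], "slide": [0.9, -15.5, 0.4], "jaw": -1},
    {"turn": [-5.3, 0, 4.5], "slide": [1, -18.6, 0.5], "jaw": -1},
    {"turn": [-5.3, 0, 4.5], "slide": [1, -18.6, 0.5], "jaw": -1},
  ],
)

```text
t: 12.2
position: [0.6627, -0.0586, 0.156]
ee_rot: [-2.009, 1.69, 0.779]
wrist_force: [-2.2, 5.7, 14.4]
opening: 0.0112
```

```bash
python3 - <<'E'
from tip2 import *
c=cap('scene','s6');c=cap('wrist','w6')
im=cv2.imread('pics/s6.png')[100:300,100:440]; cv2.imwrite('pics/s6c.png',cv2.resize(im,None,fx=2.3,fy=2.3))
rows([pc(t) for t in np.linspace(1.63,1.67,4)])
E
```

```text
q [-0.4362  0.8359  1.0905  0.5263  1.687   2.4672] p [ 0.6627 -0.0586  0.156 ] F [-2.1873  5.7333 14.4453] M [1.6585 0.4932 0.0685] op 0.011188507598040392 t 12.2
foot [ 0.6528 -0.08   -0.0006] rest frame -0.013210062151518792 -0.002748272995174669 yaw 0.19005681340509023 th 1.6202204789476893
{"turn": [-0.4, 0.0, 0.4], "slide": [0.0, -1.6, -0.3], "jaw": -1},
{"turn": [-1.0, 0.0, 0.9], "slide": [-0.0, -3.7, -0.3], "jaw": -1},
{"turn": [-1.6, 0.0, 1.4], "slide": [-0.0, -5.7, -0.3], "jaw": -1},
{"turn": [-2.2, 0.0, 1.8], "slide": [-0.0, -7.8, -0.3], "jaw": -1},
```

View pics/s6c.png

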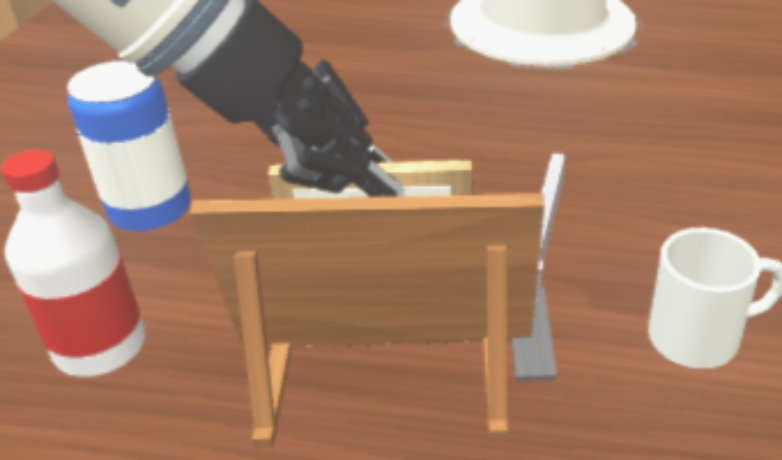

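View pics/w6.png

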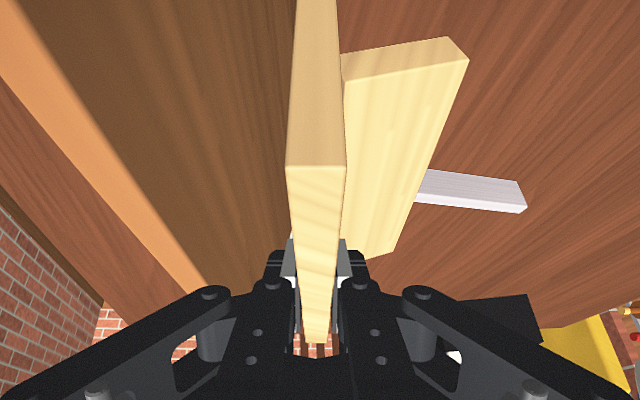

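Call:
move_arm(
  increments=[
    {"turn": [-0.4, 0, 0.4], "slide": [0, -1.6, -0.3], "jaw": -1},
    {"turn": [-0.7, 0, 0.6], "slide": [0, -2.6, -0.3], "jaw": -1},
    {"turn": [-1.0, 0, 0.9], "slide": [0, -3.7, -0.3], "jaw": -1},
    {"turn": [-1.0, 0, 0.9], "slide": [0, -3.7, -0.3], "jaw": -1},
  ],
)

```text
t: 12.7
position: [0.6661, -0.0582, 0.156]
ee_rot: [-2.01, 1.707, 0.801]
wrist_force: [-0.3, 5.9, 11.7]
opening: 0.0111
```

```bash
python3 - <<'E'
from tip2 import *
rows([pc(t) for t in (1.65,1.66,1.67,1.68,1.69)])
E
```

```text
q [-0.4296  0.8472  1.0648  0.5197  1.7099  2.4943] p [ 0.6661 -0.0582  0.156 ] F [-0.2503  5.9371 11.748 ] M [ 1.648   0.3774 -0.0481] op 0.011115095412040404 t 12.7
foot [ 0.6526 -0.0803 -0.0002] rest frame -0.013462532826361544 -0.0030037722617301454 yaw 0.18889963011367883 th 1.6434327064848158
{"turn": [-0.3, 0.0, 0.2], "slide": [-0.2, -1.3, -0.0], "jaw": -1},
{"turn": [-0.8, 0.0, 0.6], "slide": [-0.2, -2.9, -0.1], "jaw": -1},
{"turn": [-1.2, 0.0, 0.9], "slide": [-0.2, -4.4, -0.1], "jaw": -1},
{"turn": [-1.6, 0.0, 1.3], "slide": [-0.2, -6.0, -0.1], "jaw": -1},
{"turn": [-2.1, 0.0, 1.7], "slide": [-0.2, -7.6, -0.1], "jaw": -1},
```

Call:
move_arm(
  increments=[
    {"turn": [-0.3, 0, 0.2], "slide": [-0.2, -1.3, 0], "jaw": -1},
    {"turn": [-0.8, 0, 0.6], "slide": [-0.2, -2.9, -0.1], "jaw": -1},
    {"turn": [-1.0, 0, 0.8], "slide": [-0.2, -3.7, -0.1], "jaw": -1},
    {"turn": [-1.0, 0, 0.8], "slide": [-0.2, -3.7, -0.1], "jaw": -1},
  ],
)

```text
t: 13.1
position: [0.6697, -0.0575, 0.1558]
ee_rot: [-2.011, 1.722, 0.824]
wrist_force: [-0.9, 5.1, 10.7]
opening: 0.0108
```

```bash
python3 - <<'E'
from tip2 import *
rows([pc(t) for t in (1.66,1.67,1.68,1.69,1.7)])
c=cap('wrist','w7')
E
```

```text
q [-0.4225  0.8592  1.0382  0.5135  1.7333  2.52  ] p [ 0.6697 -0.0575  0.1558] F [-0.9488  5.109  10.662 ] M [ 1.4436  0.4087 -0.0825] op 0.010803828871487193 t 13.1
foot [ 0.6528 -0.0803  0.    ] rest frame -0.013322221954207483 -0.003000840034430047 yaw 0.18940201243007426 th 1.6659368751357546
{"turn": [0.2, 0.0, -0.2], "slide": [-0.1, 0.8, -0.0], "jaw": -1},
{"turn": [-0.2, 0.0, 0.1], "slide": [-0.2, -0.8, -0.0], "jaw": -1},
{"turn": [-0.6, 0.0, 0.5], "slide": [-0.2, -2.4, -0.1], "jaw": -1},
{"turn": [-1.1, 0.0, 0.9], "slide": [-0.2, -3.9, -0.1], "jaw": -1},
{"turn": [-1.5, 0.0, 1.2], "slide": [-0.2, -5.5, -0.1], "jaw": -1},
```

View pics/w7.png

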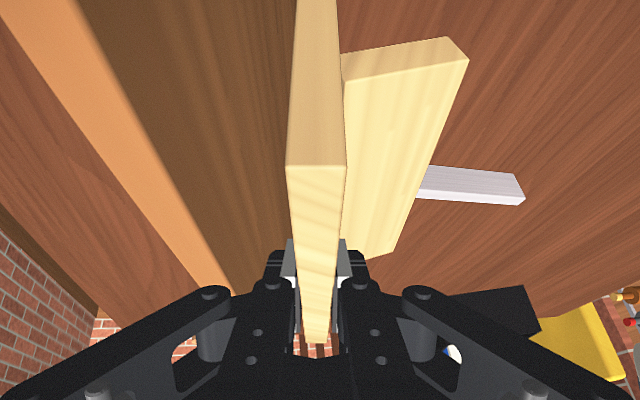

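Call:
move_arm(
  increments=[
    {"turn": [-0.2, 0, 0.1], "slide": [-0.2, -0.8, 0], "jaw": -1},
    {"turn": [-0.6, 0, 0.5], "slide": [-0.2, -2.4, -0.1], "jaw": -1},
    {"turn": [-1.1, 0, 0.9], "slide": [-0.2, -3.9, -0.1], "jaw": -1},
    {"turn": [-1.1, 0, 0.9], "slide": [-0.2, -3.9, -0.1], "jaw": -1},
  ],
)

```text
t: 13.55
position: [0.6733, -0.0569, 0.1555]
ee_rot: [-2.013, 1.739, 0.849]
wrist_force: [-3.0, 4.2, 11.0]
opening: 0.0113
```

```bash
python3 - <<'E'
from tip2 import *
rows([pc(t) for t in (1.69,1.70,1.71,1.72,1.73)])
E
```

```text
q [-0.415   0.8728  1.0088  0.5067  1.7598  2.5483] p [ 0.6733 -0.0569  0.1555] F [-2.9607  4.214  10.9935] M [1.3238 0.5568 0.0547] op 0.011335590407734592 t 13.55
foot [ 0.6525 -0.0804  0.0003] rest frame -0.01356604016467606 -0.0030750005496018554 yaw 0.18976942012968775 th 1.6914714473091794
{"turn": [0.1, 0.0, -0.1], "slide": [-0.2, -0.2, -0.0], "jaw": -1},
{"turn": [-0.4, 0.0, 0.3], "slide": [-0.3, -1.8, -0.1], "jaw": -1},
{"turn": [-0.8, 0.0, 0.7], "slide": [-0.3, -3.3, -0.1], "jaw": -1},
{"turn": [-1.3, 0.0, 1.1], "slide": [-0.3, -4.9, -0.1], "jaw": -1},
{"turn": [-1.7, 0.0, 1.4], "slide": [-0.3, -6.5, -0.1], "jaw": -1},
```

Call:
move_arm(
  increments=[
    {"turn": [-0.4, 0, 0.3], "slide": [-0.3, -1.8, -0.1], "jaw": -1},
    {"turn": [-0.4, 0, 0.3], "slide": [-0.3, -1.8, -0.1], "jaw": -1},
  ],
)

```text
t: 13.75
position: [0.6744, -0.0566, 0.1555]
ee_rot: [-2.014, 1.745, 0.859]
wrist_force: [-8.1, 1.1, 11.9]
opening: 0.0111
```

```bash
python3 - <<'E'
from tip2 import *
rows([pc(t) for t in (1.69,1.70,1.71,1.72,1.73)])
E
```

```text
q [-0.4122  0.8778  0.9978  0.504   1.7707  2.5585] p [ 0.6744 -0.0566  0.1555] F [-8.0886  1.0928 11.9268] M [1.0121 0.9126 0.5957] op 0.011123809270713636 t 13.75
foot [ 0.6521 -0.0805  0.0006] rest frame -0.013990499111976524 -0.0030393094444920088 yaw 0.19058962890233463 th 1.7014388899150452
{"turn": [0.5, 0.0, -0.4], "slide": [-0.1, 0.9, 0.1], "jaw": -1},
{"turn": [0.1, 0.0, -0.0], "slide": [-0.1, -0.7, 0.0], "jaw": -1},
{"turn": [-0.3, 0.0, 0.4], "slide": [-0.2, -2.3, -0.0], "jaw": -1},
{"turn": [-0.8, 0.0, 0.7], "slide": [-0.2, -3.8, -0.0], "jaw": -1},
{"turn": [-1.2, 0.0, 1.1], "slide": [-0.2, -5.4, -0.1], "jaw": -1},
```

Call:
move_arm(
  increments=[
    {"turn": [0, 0, 0], "slide": [0, 1, 0], "jaw": -0.74},
    {"turn": [0, 0, 0], "slide": [0, 1.5, 0], "jaw": -0.7},
    {"turn": [0, 0, 0], "slide": [0, 2, 0], "jaw": -0.67},
    {"turn": [0, 0, 0], "slide": [0, 2.6, 0], "jaw": -0.64},
    {"turn": [0, 0, 0], "slide": [0, 3.3, 0], "jaw": -0.61},
    {"turn": [0, 0, 0], "slide": [0, 4, 0], "jaw": -0.57},
    {"turn": [0, 0, 0], "slide": [0, 4.8, 0], "jaw": -0.53},
    {"turn": [0, 0, 0], "slide": [0, 5.6, 0], "jaw": -0.5},
    {"turn": [0, 0, 0], "slide": [0, 5.6, 0], "jaw": -0.5},
  ],
)

```text
t: 14.65
position: [0.6692, -0.0578, 0.156]
ee_rot: [-2.014, 1.745, 0.857]
wrist_force: [-5.0, 2.3, 6.2]
opening: 0.0215
```

```bash
python3 chk.py; python3 - <<'E'
from h import *
c=cap('wrist','w8');c=cap('scene','s8')
im=cv2.imread('pics/s8.png')[100:300,100:440]; cv2.imwrite('pics/s8c.png',cv2.resize(im,None,fx=2.3,fy=2.3))
E
```

```text
q [-0.4164  0.8701  1.0141  0.5015  1.7636  2.5506] p [ 0.6692 -0.0578  0.156 ] F [-5.041   2.2579  6.1878] M [0.5592 0.3441 0.3511] op 0.021463397978238517 t 14.65
foot [ 0.6471 -0.0817  0.0011] rest frame -0.01911180883024026 -0.0033525881217716666 yaw 0.1899246685550336 th 1.700276065638676
```

View pics/w8.png

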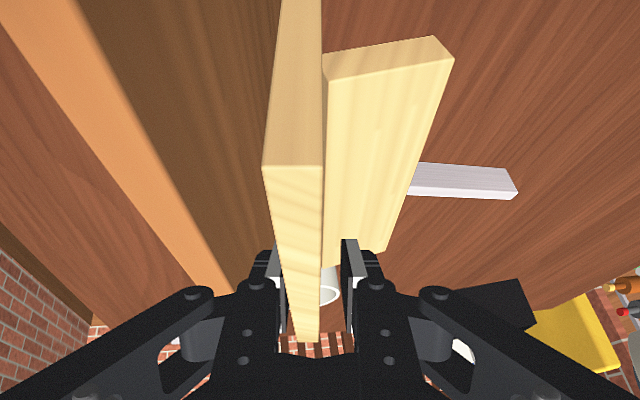

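View pics/s8c.png

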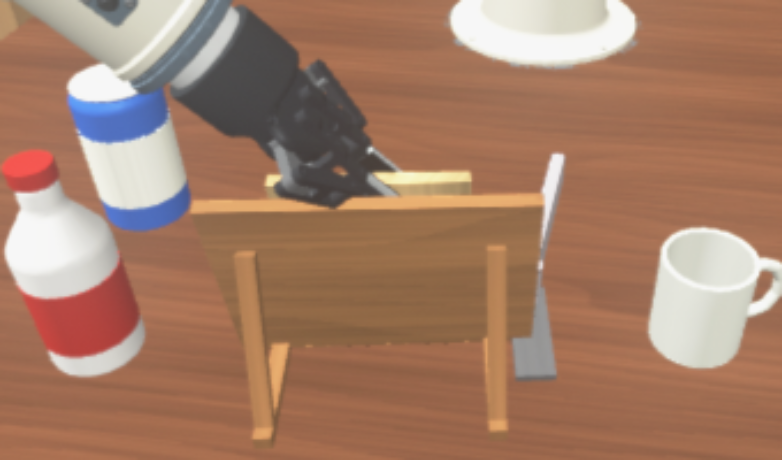

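Call:
move_arm(
  increments=[
    {"turn": [0, 0, 0], "slide": [-1.9, 0, -2.3], "jaw": -0.5},
    {"turn": [0, 0, 0], "slide": [-3.9, 0, -4.6], "jaw": -0.5},
    {"turn": [0, 0, 0], "slide": [-5.8, 0, -6.9], "jaw": -0.5},
    {"turn": [0, 0, 0], "slide": [-7.7, 0, -9.2], "jaw": -0.5},
    {"turn": [0, 0, 0], "slide": [-9.6, 0, -11.5], "jaw": -0.5},
    {"turn": [0, 0, 0], "slide": [-11.6, 0, -13.8], "jaw": -0.5},
    {"turn": [0, 0, 0], "slide": [-11.6, 0, -13.8], "jaw": -0.5},
  ],
)

```text
t: 15.45
position: [0.6728, -0.0577, 0.1747]
ee_rot: [-2.015, 1.747, 0.852]
wrist_force: [0.0, 0.1, -0.2]
opening: 0.0213
```

```bash
python3 chk.py; python3 - <<'E'
from h import *
c=cap('wrist','w9');c=cap('scene','s9')
im=cv2.imread('pics/s9.png')[100:300,100:440]; cv2.imwrite('pics/s9c.png',cv2.resize(im,None,fx=2.3,fy=2.3))
E
```

```text
q [-0.414   0.8543  0.9928  0.5047  1.791   2.5703] p [ 0.6728 -0.0577  0.1747] F [ 0.037   0.1401 -0.1929] M [-0.2506 -0.106  -0.0193] op 0.021348372715106353 t 15.45
foot [ 0.651  -0.082   0.0198] rest frame -0.015334315838545876 -0.004399547696690837 yaw 0.18905733174809117 th 1.698312876098864
```

View pics/w9.png

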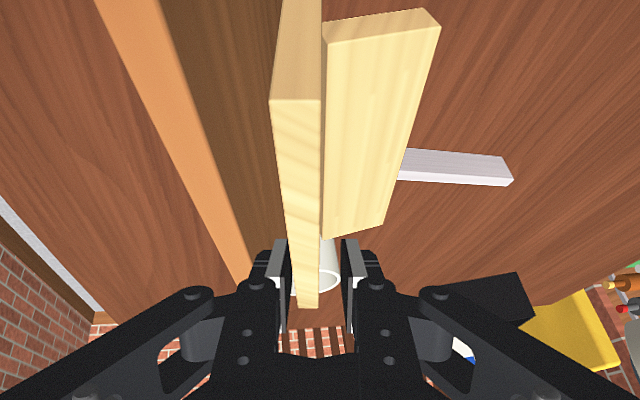

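View pics/s9c.png

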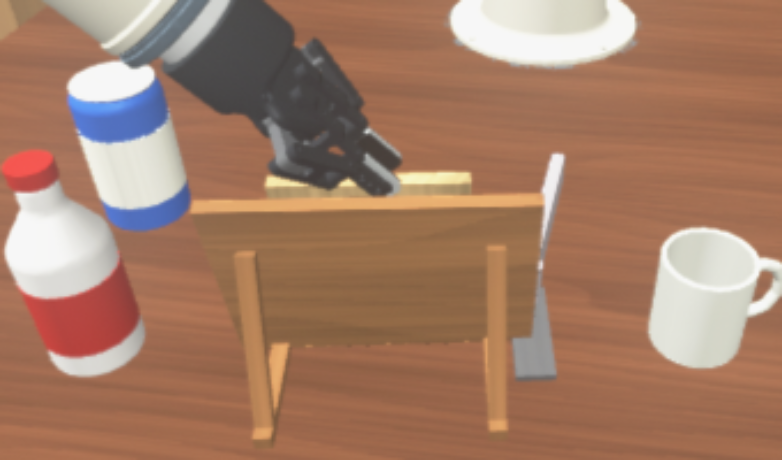

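```bash
python3 - <<'E'
from gen import *
a=R.from_rotvec(np.radians([8.8,0,-7.4])).as_matrix()
P=np.array([0,-10.7,-10])
up=Rt.T@np.array([0,0,1.]); fwd=Rt.T@ex
print('pivot slide',P-a@P,'up',up,'fwd',fwd)
Rn=Rt@a
print('after: up',Rn.T@[0,0,1],'fwd',Rn.T@ex,'ey',Rn.T@ey)
c=pickle.load(open('top0.pkl','rb'));Pw=pts(c);m=(c['range_z']>.1)
s=Pw[120:165,295:440][m[120:165,295:440]];s=s[(s[:,2]>.15)&(s[:,2]<.2)];print('rest top z',np.percentile(s[:,2],[50,90,98,100]))
s0=s[s[:,2]>.172];print((s0[:,:2]-o[:2])@ex[:2].reshape(2,1)[:, 0].min() if 0 else np.percentile((s0[:,:2]-o[:2])@ex[:2],[2,50,98]))
E
```

```text
q [-0.414   0.8547  0.9934  0.5046  1.7905  2.5701] p [ 0.6726 -0.0576  0.1742] F [ 0.1799  0.1083 -0.5688] M [-0.3133 -0.1265  0.0043] op 0.021432778882506442 t 15.55
foot [ 0.6507 -0.082   0.0193] rest frame -0.015616278671384697 -0.00427810274378794 yaw 0.1889930908341228 th 1.6988646928577928
pivot slide [ 1.2738 -1.7403  1.5148] up [-0.6349  0.1277 -0.762 ] fwd [-0.0827 -0.9918 -0.0973]
after: up [-0.6384 -0.0726 -0.7662] fwd [ 0.0462 -0.9974  0.056 ] ey [-0.7683  0.0003  0.6401]
rest top z [0.1746 0.1778 0.1791 0.1806]
[0.0367 0.0425 0.0494]
```

Call:
move_arm(
  increments=[
    {"turn": [1.8, 0, -1.5], "slide": [0.3, -0.3, 0.3], "jaw": -0.5},
    {"turn": [3.5, 0, -3], "slide": [0.5, -0.7, 0.6], "jaw": -0.5},
    {"turn": [5.3, 0, -4.4], "slide": [0.8, -1, 0.9], "jaw": -0.5},
    {"turn": [7, 0, -5.9], "slide": [1, -1.4, 1.2], "jaw": -0.5},
    {"turn": [8.8, 0, -7.4], "slide": [1.3, -1.7, 1.5], "jaw": -0.5},
    {"turn": [8.8, 0, -7.4], "slide": [1.3, -1.7, 1.5], "jaw": -0.5},
  ],
)

```text
t: 16.15
position: [0.6734, -0.0576, 0.172]
ee_rot: [-2.0, 1.61, 0.657]
wrist_force: [-0.0, -0.3, 0.3]
opening: 0.0214
```

```bash
python3 chk.py; python3 - <<'E'
from h import *
c=cap('wrist','w10');c=cap('scene','s10')
im=cv2.imread('pics/s10.png')[100:300,100:440]; cv2.imwrite('pics/s10c.png',cv2.resize(im,None,fx=2.3,fy=2.3))
E
```

```text
q [-0.4528  0.7951  1.1356  0.5789  1.618   2.379 ] p [ 0.6734 -0.0576  0.172 ] F [-0.0033 -0.3073  0.2574] M [-0.2983 -0.0361  0.0122] op 0.02144110406813185 t 16.15
foot [ 0.6825 -0.076   0.015 ] rest frame 0.016668960738321224 -0.004358928473146174 yaw 0.1886344238229836 th 1.498040356932005
```

View pics/w10.png

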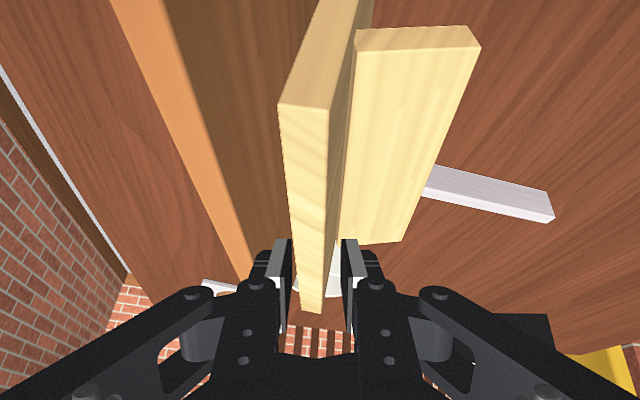

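View pics/s10c.png

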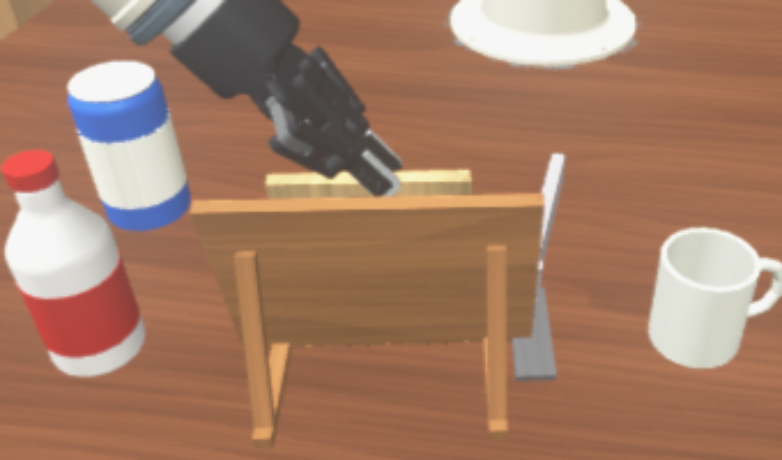

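Call:
move_arm(
  increments=[
    {"turn": [0, 0, 0], "slide": [0, -1, 0], "jaw": -0.5},
    {"turn": [0, 0, 0], "slide": [0.1, -2, 0.1], "jaw": -0.5},
    {"turn": [0, 0, 0], "slide": [0.1, -3, 0.2], "jaw": -0.5},
    {"turn": [0, 0, 0], "slide": [0.2, -4, 0.2], "jaw": -0.5},
    {"turn": [0, 0, 0], "slide": [0.2, -4, 0.2], "jaw": -0.5},
  ],
)

```text
t: 16.75
position: [0.6767, -0.0567, 0.1718]
ee_rot: [-2.002, 1.61, 0.661]
wrist_force: [-11.7, -4.5, 4.2]
opening: 0.0211
```

Call:
move_arm(
  increments=[
    {"turn": [0, 0, 0], "slide": [-0.6, 1.4, -0.8], "jaw": -0.5},
    {"turn": [0, 0, 0], "slide": [-1.3, 1.4, -1.5], "jaw": -0.5},
    {"turn": [0, 0, 0], "slide": [-1.9, 1.3, -2.3], "jaw": -0.5},
    {"turn": [0, 0, 0], "slide": [-2.6, 1.2, -3.1], "jaw": -0.5},
    {"turn": [0, 0, 0], "slide": [-3.2, 1.1, -3.8], "jaw": -0.5},
    {"turn": [0, 0, 0], "slide": [-3.2, 1.1, -3.8], "jaw": -0.5},
  ],
)

```text
t: 17.35
position: [0.6766, -0.0569, 0.1771]
ee_rot: [-2.001, 1.61, 0.657]
wrist_force: [1.1, -0.1, -0.6]
opening: 0.0213
```

```bash
python3 chk.py; python3 - <<'E'
from h import *
c=cap('wrist','w11')
E
```

```text
q [-0.4499  0.7934  1.1232  0.5799  1.6282  2.3883] p [ 0.6766 -0.0569  0.1771] F [ 1.1257 -0.1352 -0.57  ] M [-0.2867 -0.0024  0.0239] op 0.02130994930657549 t 17.35
foot [ 0.6857 -0.0754  0.0201] rest frame 0.019969348606804598 -0.004412061638711863 yaw 0.18919333557474052 th 1.4978264899384561
```

View pics/w11.png

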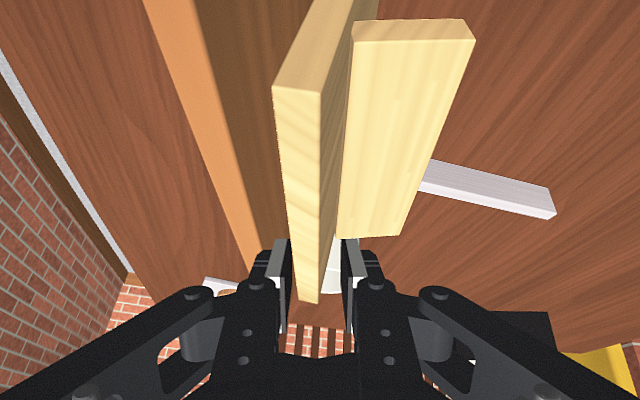

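Call:
move_arm(
  increments=[
    {"turn": [0, 0, 0], "slide": [-0.6, -1.1, -0.7], "jaw": -0.5},
    {"turn": [0, 0, 0], "slide": [-1.2, -2.2, -1.4], "jaw": -0.5},
    {"turn": [0, 0, 0], "slide": [-1.9, -2.2, -2.2], "jaw": -0.5},
    {"turn": [0, 0, 0], "slide": [-1.9, -2.2, -2.2], "jaw": -0.5},
  ],
)

```text
t: 17.8
position: [0.6785, -0.0565, 0.1801]
ee_rot: [-2.001, 1.61, 0.657]
wrist_force: [0.6, 0.3, -0.0]
opening: 0.0215
```

Call:
move_arm(
  increments=[
    {"turn": [0, 0, 0], "slide": [0, -1, 0], "jaw": -0.5},
    {"turn": [0, 0, 0], "slide": [0.1, -2, 0.1], "jaw": -0.5},
    {"turn": [0, 0, 0], "slide": [0.1, -2, 0.1], "jaw": -0.5},
  ],
)

```text
t: 18.1
position: [0.6805, -0.0561, 0.1798]
ee_rot: [-2.001, 1.61, 0.657]
wrist_force: [-0.0, 0.1, 0.1]
opening: 0.0215
```

Call:
move_arm(
  increments=[
    {"turn": [0, 0, 0], "slide": [0, -0.8, 0], "jaw": -0.5},
    {"turn": [0, 0, 0], "slide": [0.1, -1.6, 0.1], "jaw": -0.5},
    {"turn": [0, 0, 0], "slide": [0.1, -2.4, 0.1], "jaw": -0.5},
    {"turn": [0, 0, 0], "slide": [0.1, -2.4, 0.1], "jaw": -0.5},
  ],
)

```text
t: 18.5
position: [0.682, -0.0558, 0.1798]
ee_rot: [-2.001, 1.61, 0.659]
wrist_force: [-6.4, -2.0, 1.2]
opening: 0.0217
```

```bash
python3 chk.py; python3 - <<'E'
from h import *
c=cap('wrist','w12');c=cap('scene','s12')
im=cv2.imread('pics/s12.png')[130:260,160:360]; cv2.imwrite('pics/s12c.png',cv2.resize(im,None,fx=4,fy=4))
E
```

```text
q [-0.4452  0.7979  1.1045  0.5814  1.6393  2.4008] p [ 0.682  -0.0558  0.1798] F [-6.4314 -1.9973  1.2091] M [-0.456   0.8059  0.6976] op 0.021679016786226166 t 18.5
foot [ 0.6908 -0.0742  0.0228] rest frame 0.025162860030250516 -0.004225361324413792 yaw 0.1896846927903619 th 1.499897350800958
```

View pics/w12.png

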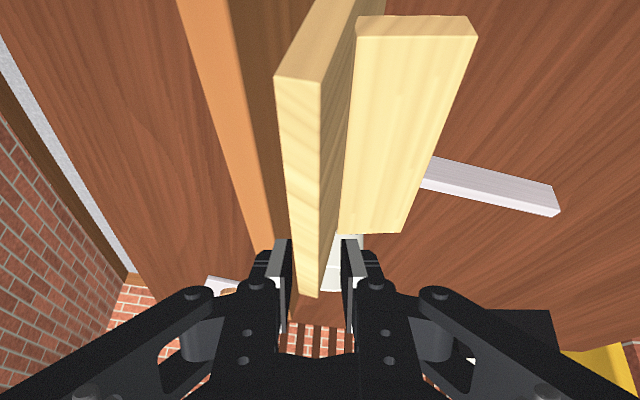

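View pics/s12c.png

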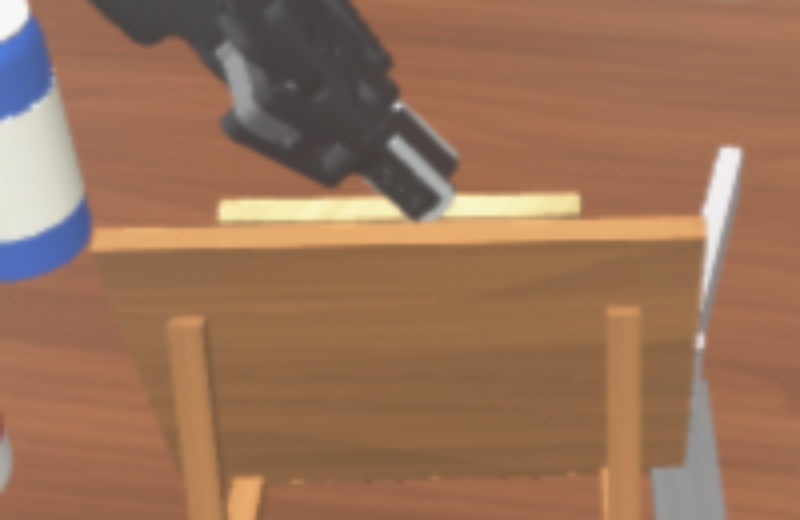

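Call:
move_arm(
  increments=[
    {"turn": [0, 0, 0], "slide": [-0.6, 0.3, -0.7], "jaw": -0.5},
    {"turn": [0, 0, 0], "slide": [-1.2, 0.2, -1.4], "jaw": -0.5},
    {"turn": [0, 0, 0], "slide": [-1.2, 0.2, -1.4], "jaw": -0.5},
  ],
)

```text
t: 18.9
position: [0.6822, -0.0557, 0.1818]
ee_rot: [-2.001, 1.61, 0.658]
wrist_force: [-3.4, -0.3, -1.8]
opening: 0.0209
```

Call:
move_arm(
  increments=[
    {"turn": [0, 0, 0], "slide": [-0.6, -0.4, -0.7], "jaw": -0.5},
    {"turn": [0, 0, 0], "slide": [-1.2, -0.6, -1.4], "jaw": -0.5},
    {"turn": [0, 0, 0], "slide": [-1.2, -0.6, -1.4], "jaw": -0.5},
  ],
)

```text
t: 19.2
position: [0.6833, -0.0556, 0.1841]
ee_rot: [-2.001, 1.609, 0.656]
wrist_force: [-0.0, 0.2, 0.3]
opening: 0.0213
```

```bash
python3 chk.py; python3 - <<'E'
from h import *
c=cap('wrist','w13')
E
```

```text
q [-0.4447  0.794   1.1002  0.583   1.6435  2.4046] p [ 0.6833 -0.0556  0.1841] F [-0.0462  0.2183  0.3312] M [-0.2463  0.0316 -0.0051] op 0.021281792088243136 t 19.2
foot [ 0.6926 -0.0741  0.0271] rest frame 0.026924665705506792 -0.0044599204353200205 yaw 0.1889698059081531 th 1.497026763802435
```

View pics/w13.png

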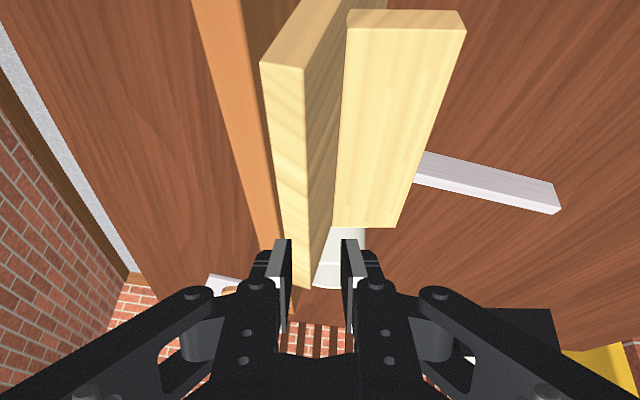

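Call:
move_arm(
  increments=[
    {"turn": [0, 0, 0], "slide": [0, -0.8, 0], "jaw": -0.5},
    {"turn": [0, 0, 0], "slide": [0.1, -1.6, 0.1], "jaw": -0.5},
    {"turn": [0, 0, 0], "slide": [0.1, -2.4, 0.1], "jaw": -0.5},
    {"turn": [0, 0, 0], "slide": [0.1, -2.4, 0.1], "jaw": -0.5},
  ],
)

```text
t: 19.65
position: [0.6853, -0.0552, 0.1837]
ee_rot: [-2.001, 1.61, 0.657]
wrist_force: [0.2, 0.2, -0.4]
opening: 0.0211
```

Call:
move_arm(
  increments=[
    {"turn": [0, 0, 0], "slide": [0, -0.8, 0], "jaw": -0.5},
    {"turn": [0, 0, 0], "slide": [0.1, -1.6, 0.1], "jaw": -0.5},
    {"turn": [0, 0, 0], "slide": [0.1, -2.4, 0.1], "jaw": -0.5},
    {"turn": [0, 0, 0], "slide": [0.1, -2.4, 0.1], "jaw": -0.5},
  ],
)

```text
t: 20.05
position: [0.6877, -0.0547, 0.1837]
ee_rot: [-2.001, 1.61, 0.657]
wrist_force: [0.1, 0.1, -0.1]
opening: 0.0214
```

```bash
python3 chk.py; python3 - <<'E'
from h import *
c=cap('wrist','w14');c=cap('scene','s14')
im=cv2.imread('pics/s14.png')[130:260,160:360]; cv2.imwrite('pics/s14c.png',cv2.resize(im,None,fx=4,fy=4))
E
```

```text
q [-0.4409  0.8     1.0874  0.5843  1.6481  2.4117] p [ 0.6877 -0.0547  0.1837] F [ 0.0878  0.1006 -0.1301] M [-0.3488 -0.0354 -0.0155] op 0.021432247114706898 t 20.05
foot [ 0.6967 -0.0732  0.0268] rest frame 0.031206142114941066 -0.004304541155525933 yaw 0.18921099450681514 th 1.4981171368411694
```

View pics/w14.png

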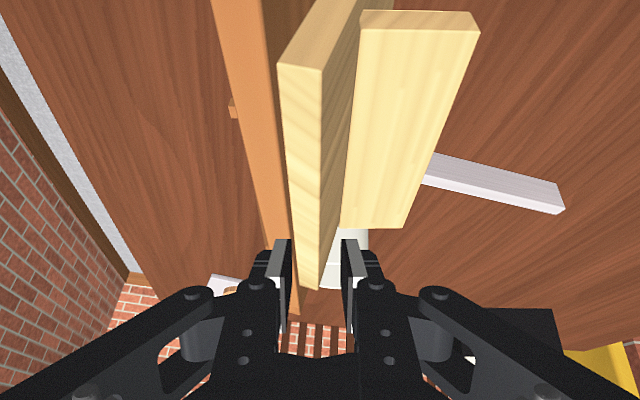

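View pics/s14c.png

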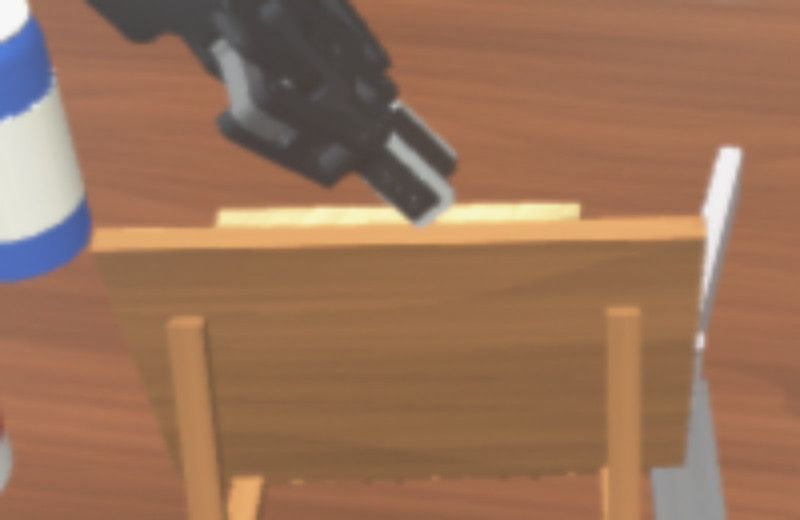

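Call:
move_arm(
  increments=[
    {"turn": [0, 0, 0], "slide": [0, -0.8, 0], "jaw": -0.5},
    {"turn": [0, 0, 0], "slide": [0.1, -1.6, 0.1], "jaw": -0.5},
    {"turn": [0, 0, 0], "slide": [0.1, -2.4, 0.1], "jaw": -0.5},
    {"turn": [0, 0, 0], "slide": [0.2, -3.2, 0.2], "jaw": -0.5},
    {"turn": [0, 0, 0], "slide": [0.2, -3.2, 0.2], "jaw": -0.5},
  ],
)

```text
t: 20.65
position: [0.6908, -0.0541, 0.1837]
ee_rot: [-2.001, 1.61, 0.657]
wrist_force: [0.8, 0.3, -0.8]
opening: 0.0218
```

```bash
python3 chk.py; python3 - <<'E'
from h import *
c=cap('wrist','w15');c=cap('scene','s15')
im=cv2.imread('pics/s15.png')[130:260,160:360]; cv2.imwrite('pics/s15c.png',cv2.resize(im,None,fx=4,fy=4))
E
```

```text
q [-0.4385  0.8039  1.0786  0.5854  1.6509  2.4164] p [ 0.6908 -0.0541  0.1837] F [ 0.7886  0.2848 -0.8452] M [-0.2759 -0.0677  0.03  ] op 0.021761193156465113 t 20.65
foot [ 0.6999 -0.0726  0.0267] rest frame 0.034415610468787605 -0.004337187579562005 yaw 0.18921175419860256 th 1.4980971240016903
```

View pics/w15.png

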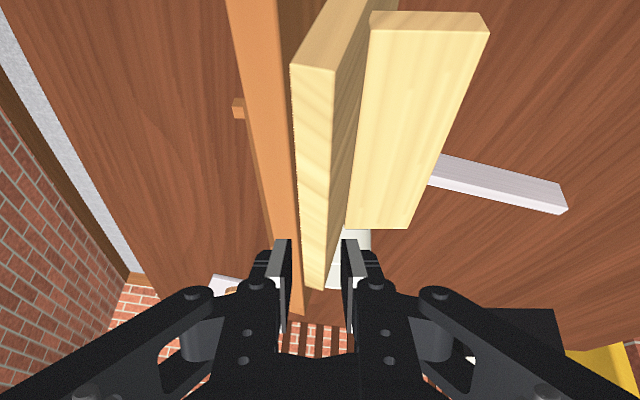

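View pics/s15c.png

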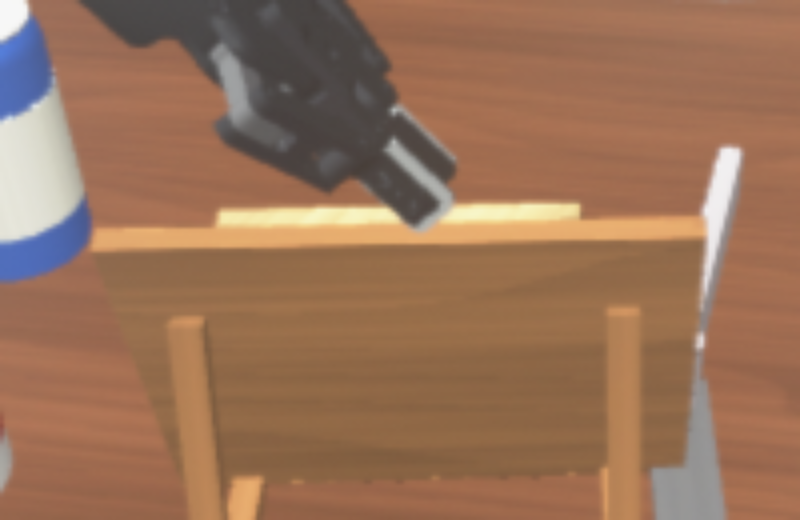

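```bash
cat > keep.py <<'E'
from plan import *
K=o+ex*(-.035)+ey*.125
def kp(phi,r=.15,extra=0.,z=.018):
    d=-np.cos(phi)*ex-np.sin(phi)*ey; b=-np.sin(phi)*ex+np.cos(phi)*ey
    off=.007+.0125*abs(np.sin(phi))+.011*abs(np.cos(phi))+extra
    p=K+r*d+off*b; return np.array([p[0],p[1],z])
def kR(yaw=yr,pitch=1.1,flip=-1):
    F=frame(yaw,pitch); return np.c_[F[:,0]*flip,F[:,1]*flip,F[:,2]]
if __name__=='__main__':
    q0=env.get_obs()['joint_pos']
    for flip in (1,-1):
      for yaw in (yr-.6,yr-.3,yr,yr+.3,yr+.6):
       for pitch in (1.0,1.1,1.2):
        Q=[q0]
        try:
            for ph in np.linspace(-.256,1.57,30):
                s=ik(kp(ph),kR(yaw,pitch,flip)); Q.append(min(s,key=lambda x:abs(x-Q[-1]).max()))
            Q=np.array(Q); print(flip,yaw,pitch,'d0',Q[1]-q0,'step',abs(np.diff(Q[1:],axis=0)).max(),'mar',np.minimum(Q-lo,hi-Q).min(0))
        except ValueError: print(flip,yaw,pitch,'fail at',ph)
E
python3 keep.py
```

```text
1 -0.4102 1.0 fail at -0.19303448275862067
1 -0.4102 1.1 fail at 1.129241379310345
1 -0.4102 1.2 fail at -0.256
1 -0.11019999999999999 1.0 fail at -0.256
1 -0.11019999999999999 1.1 fail at -0.256
1 -0.11019999999999999 1.2 fail at -0.256
1 0.1898 1.0 fail at -0.256
1 0.1898 1.1 fail at -0.256
1 0.1898 1.2 d0 [ 0.4075 -0.1547  1.1731  1.9769 -1.5054 -5.1897] step 0.10154605685253526 mar [2.4715 1.3562 0.4029 1.8054 0.0255 0.3066]
1 0.4898 1.0 fail at -0.256
1 0.4898 1.1 d0 [ 0.2553 -0.1057  1.2282  1.6686 -1.2777 -5.3232] step 0.06021046550561682 mar [2.3838 1.3562 0.3577 1.8054 0.2532 0.1701]
1 0.4898 1.2 d0 [ 0.3106 -0.1559  1.1504  1.1807 -1.4353 -4.7719] step 0.056579889300136355 mar [2.4421 1.3562 0.4334 1.8054 0.0956 0.6637]
1 0.7898 1.0 d0 [ 0.0909 -0.0594  1.2048  1.2448 -1.1188 -5.3539] step 0.04392958265234714 mar [2.2815 1.3562 0.3864 1.8054 0.4121 0.1424]
1 0.7898 1.1 d0 [ 0.1672 -0.1164  1.1528  1.0338 -1.2433 -5.0504] step 0.04041415385057712 mar [2.3452 1.3562 0.4372 1.8054 0.2876 0.4432]
1 0.7898 1.2 d0 [ 0.2401 -0.1563  1.0957  0.6561 -1.3254 -4.5965] step 0.031925390
[... 1080 characters left out ...]
-1 0.4898 1.1 d0 [ 0.2553 -0.1057  1.2282  1.6686 -1.2777 -2.1816] step 0.06021046550561682 mar [2.3838 1.3562 0.3577 1.8054 0.2532 0.6637]
-1 0.4898 1.2 d0 [ 0.3106 -0.1559  1.1504  1.1807 -1.4353 -1.6303] step 0.056579889300136355 mar [2.4421 1.3562 0.4334 1.8054 0.0956 0.6637]
-1 0.7898 1.0 d0 [ 0.0909 -0.0594  1.2048  1.2448 -1.1188 -2.2123] step 0.04392958265234714 mar [2.2815 1.3562 0.3864 1.8054 0.4121 0.6637]
-1 0.7898 1.1 d0 [ 0.1672 -0.1164  1.1528  1.0338 -1.2433 -1.9089] step 0.04041415385057712 mar [2.3452 1.3562 0.4372 1.8054 0.2876 0.6637]
-1 0.7898 1.2 d0 [ 0.2401 -0.1563  1.0957  0.6561 -1.3254 -1.4549] step 0.03192539056640209 mar [2.4086 1.3562 0.4922 1.8027 0.2055 0.6637]
```

Call:
move_arm(
  increments=[
    {"turn": [0, 0, 0], "slide": [-3, 0, -4], "jaw": -0.5},
    {"turn": [0, 0, 0], "slide": [-8, -0.5, -10], "jaw": -0.5},
    {"turn": [0, 0, 0], "slide": [-16, -1, -19], "jaw": -0.5},
    {"turn": [0, 0, 0], "slide": [-26, -2, -31], "jaw": -0.5},
    {"turn": [0, 0, 0], "slide": [-38, -4, -46], "jaw": -0.5},
    {"turn": [0, 0, 0], "slide": [-58, -6, -70], "jaw": -0.5},
    {"turn": [0, 0, 0], "slide": [-80, -8, -96], "jaw": -0.5},
    {"turn": [0, 0, 0], "slide": [-80, -8, -96], "jaw": -0.5},
  ],
)

```text
t: 21.55
position: [0.6909, -0.0547, 0.3152]
ee_rot: [-2.003, 1.607, 0.646]
wrist_force: [-0.5, -0.1, 0.4]
opening: 0.0212
```

```bash
python3 - <<'E'
from keep import *
ob=env.get_obs();p0=ob['position'];R0=R.from_rotvec(ob['ee_rot']).as_matrix();print(ob['joint_pos'])
Rg=kR(.49,1.0,-1); pt=kp(-.256,extra=.025,z=.16)
print(pt); s,w=rel(pt,Rg); rv=np.radians(w)
Q=[ob['joint_pos']]
for a in np.linspace(0,1,13):
    p=p0*(1-a)+pt*a; ss=ik(p,R0@R.from_rotvec(rv*a).as_matrix()); 
    if not ss: print('none',a);continue
    Q.append(min(ss,key=lambda x:abs(x-Q[-1]).max()))
Q=np.array(Q);print(Q[-1],abs(np.diff(Q,axis=0)).max(0))
for a in np.linspace(0,1,13)[1:]: print('{"turn": [%.1f, %.1f, %.1f], "slide": [%d, %d, %d], "jaw": -1},'%(*(w*a),*(s*a)),end=' ')
E
```

```text
[-0.4393  0.6937  0.9419  0.6101  1.849   2.5514]
[0.4607 0.097  0.16  ]
slide [-60.  209.2 229.7] turn [ 20.99  32.93 -25.26]
[-0.1606  0.3011  2.2452  1.2303  0.3545  1.3624] [0.0516 0.0592 0.129  0.3113 0.1388 0.3176]
{"turn": [1.7, 2.7, -2.1], "slide": [-4, 17, 19], "jaw": -1}, {"turn": [3.5, 5.5, -4.2], "slide": [-9, 34, 38], "jaw": -1}, {"turn": [5.2, 8.2, -6.3], "slide": [-14, 52, 57], "jaw": -1}, {"turn": [7.0, 11.0, -8.4], "slide": [-19, 69, 76], "jaw": -1}, {"turn": [8.7, 13.7, -10.5], "slide": [-24, 87, 95], "jaw": -1}, {"turn": [10.5, 16.5, -12.6], "slide": [-29, 104, 114], "jaw": -1}, {"turn": [12.2, 19.2, -14.7], "slide": [-34, 122, 133], "jaw": -1}, {"turn": [14.0, 22.0, -16.8], "slide": [-39, 139, 153], "jaw": -1}, {"turn": [15.7, 24.7, -18.9], "slide": [-44, 156, 172], "jaw": -1}, {"turn": [17.5, 27.4, -21.1], "slide": [-49, 174, 191], "jaw": -1}, {"turn": [19.2, 30.2, -23.2], "slide": [-54, 191, 210], "jaw": -1}, {"turn": [21.0, 32.9, -25.3], "slide": [-59, 209, 229], "jaw": -1},
```

Call:
move_arm(
  increments=[
    {"turn": [1.7, 2.7, -2.1], "slide": [-4, 17, 19], "jaw": -1},
    {"turn": [3.5, 5.5, -4.2], "slide": [-9, 34, 38], "jaw": -1},
    {"turn": [5.2, 8.2, -6.3], "slide": [-14, 52, 57], "jaw": -1},
    {"turn": [7.0, 11.0, -8.4], "slide": [-19, 69, 76], "jaw": -1},
    {"turn": [8.7, 13.7, -10.5], "slide": [-24, 87, 95], "jaw": -1},
    {"turn": [10.5, 16.5, -12.6], "slide": [-29, 104, 114], "jaw": -1},
    {"turn": [12.2, 19.2, -14.7], "slide": [-34, 122, 133], "jaw": -1},
    {"turn": [14.0, 22.0, -16.8], "slide": [-39, 139, 153], "jaw": -1},
    {"turn": [15.7, 24.7, -18.9], "slide": [-44, 156, 172], "jaw": -1},
    {"turn": [17.5, 27.4, -21.1], "slide": [-49, 174, 191], "jaw": -1},
    {"turn": [19.2, 30.2, -23.2], "slide": [-54, 191, 210], "jaw": -1},
    {"turn": [21.0, 32.9, -25.3], "slide": [-60, 209, 230], "jaw": -1},
    {"turn": [21.0, 32.9, -25.3], "slide": [-60, 209, 230], "jaw": -1},
    {"turn": [21.0, 32.9, -25.3], "slide": [-60, 209, 230], "jaw": -1},
    {"turn": [21.0, 32.9, -25.3], "slide": [-60, 209, 230], "jaw": -1},
  ],
)

```text
t: 23.05
position: [0.4594, 0.0983, 0.1566]
ee_rot: [-2.25, 1.352, -0.385]
wrist_force: [0.8, 0.1, -0.1]
opening: 0.0002
```

```bash
python3 - <<'E'
from keep import *
rel(kp(-.256,extra=.025,z=.018),kR(.49,1.0,-1))
print(env.get_obs()['joint_pos'])
cap('top','t16');cap('scene','s16')
E
```

```text
slide [  2.7  74.  117.2] turn [ 0.22  0.35 -0.19]
[-0.1601  0.3096  2.2471  1.2426  0.356   1.3512]
```

View pics/t16.png

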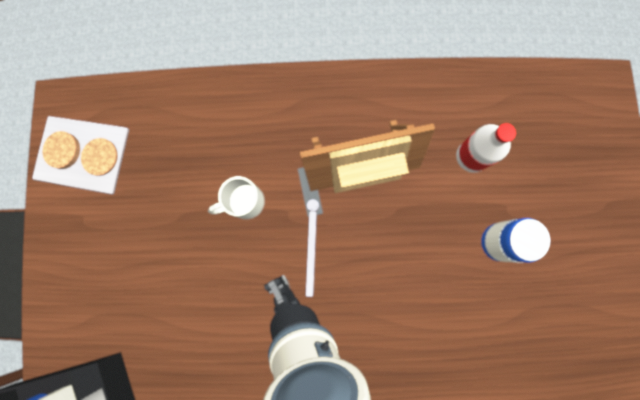

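View pics/s16.png

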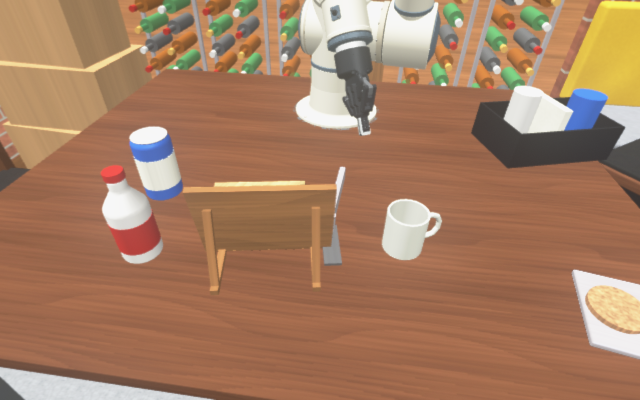

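```bash
cat > bm.py <<'E'
from plan import *
import sys
c=pickle.load(open(sys.argv[1]+'.pkl','rb'));P=pts(c)+[0,0,.0012];im=c['pixels'];hsv=cv2.cvtColor(im,cv2.COLOR_RGB2HSV)
m=np.zeros(im.shape[:2],bool);m[125:200,320:420]=1
m&=(c['range_z']>.1)&(hsv[...,0]>18)&(hsv[...,0]<32)&(hsv[...,2]>140)
q=P[m];D=q-o;xr,yy,z=D@ex,D@ey,q[:,2]
cv2.imwrite('pics/'+sys.argv[1]+'c.png',cv2.resize(cv2.imread('pics/'+sys.argv[1]+'.png')[110:220,290:450],None,fx=5,fy=5))
print(len(q),'y range',np.percentile(yy,[1,99]),'z',np.percentile(z,[1,50,99]))
# underside plane: ransac on x as function of y,z
rng=np.random.default_rng(1);best=0
A=np.c_[yy,z,np.ones(len(z))]
for _ in range(600):
    i=rng.choice(len(z),3,replace=False)
    try: s=np.linalg.solve(A[i],xr[i])
    except Exception: continue
    if not(0<s[1]<.5): continue
    k=abs(A@s-xr)<.003
    if k.sum()>best: best=k.sum();I=k
s=np.linalg.lstsq(A[I],xr[I],rcond=None)[0];print('inl',best,'yaw err',s[0],'slope(rad past vertical)',np.arctan(s[1]),'x at z=2mm',s@[0,.002,1],'z range inl',z[I].min(),z[I].max())
for y0 in(-.05,-.025,0,.025,.05):
    k=(abs(yy-y0)<.012)&(z>.172); print(y0,'top: n',k.sum(),'x',np.median(xr[k]) if k.any() else None,'z',np.median(z[k]) if k.any() else None)
E
python3 bm.py t16
```

```text
2490 y range [-0.0722  0.0678] z [0.0248 0.1409 0.1794]
inl 689 yaw err 0.002766089669930375 slope(rad past vertical) 0.2474296814061512 x at z=2mm -0.017996655935353472 z range inl 0.028145444825570576 0.18230260251887986
-0.05 top: n 95 x 0.02977527485785924 z 0.17732000974487763
-0.025 top: n 90 x 0.03055625218242642 z 0.17692415936203748
0 top: n 92 x 0.030437496878690927 z 0.1773479178033696
0.025 top: n 98 x 0.03091862105783886 z 0.1767779192875507
0.05 top: n 98 x 0.03008734076147776 z 0.1764759795291418
```

View pics/t16c.png

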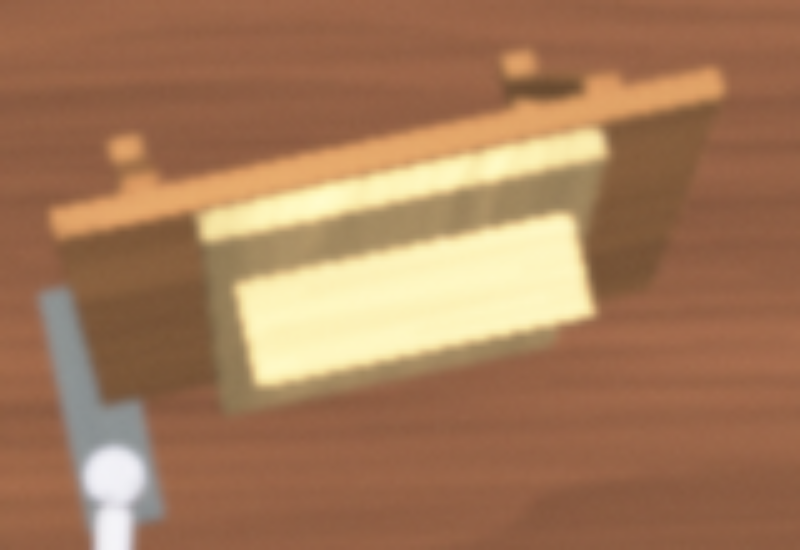

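```bash
python3 - <<'E'
from keep import *
def wp(x,y,z): return o+ex*x+ey*y+np.array([0,0,z])
ob=env.get_obs();p0=ob['position'];R0=R.from_rotvec(ob['ee_rot']).as_matrix()
for yaw in (.19,.35,.49):
    Rg=kR(yaw,1.0,-1);Q=[ob['joint_pos']]
    rv=R.from_matrix(R0.T@Rg).as_rotvec()
    pa=wp(-.10,0,.11);n=0
    for a in np.linspace(0,1,10):
        s=ik(p0*(1-a)+pa*a,R0@R.from_rotvec(rv*a).as_matrix())
        if s:Q.append(min(s,key=lambda x:abs(x-Q[-1]).max()))
        else:n+=1
    for p in (wp(-.10,0,.018),wp(-.03,0,.018)):
        s=ik(p,Rg)
        if s:Q.append(min(s,key=lambda x:abs(x-Q[-1]).max()))
        else:n+=1
    Q=np.array(Q);print(yaw,n,Q[0],Q[-1],abs(np.diff(Q,axis=0)).max(0))
Rg=kR(.19,1.0,-1)
s,w=rel(wp(-.10,0,.11),Rg)
for a in np.linspace(0,1,11)[1:]: print('{"turn": [%.1f, %.1f, %.1f], "slide": [%d, %d, %d], "jaw": -1},'%(*(w*a),*(s*a)),end=' ')
E
```

```text
0.19 0 [-0.1607  0.3099  2.2465  1.2431  0.3557  1.3503] [-0.3721  0.7409  1.9401  1.6934  0.2944  0.9554] [0.0915 0.2186 0.1561 0.7311 0.0728 0.7764]
0.35 0 [-0.1607  0.3099  2.2465  1.2431  0.3557  1.3503] [-0.42    0.7465  1.9027  1.423   0.3901  1.046 ] [0.0945 0.2087 0.1515 0.5308 0.0488 0.5861]
0.49 0 [-0.1607  0.3099  2.2465  1.2431  0.3557  1.3503] [-0.4537  0.7539  1.8598  1.2406  0.4808  1.0798] [0.0948 0.1988 0.1483 0.3907 0.0872 0.4517]
slide [219.7  20.6  40.6] turn [ 0.25  9.56 14.29]
{"turn": [0.0, 1.0, 1.4], "slide": [21, 2, 4], "jaw": -1}, {"turn": [0.0, 1.9, 2.9], "slide": [43, 4, 8], "jaw": -1}, {"turn": [0.1, 2.9, 4.3], "slide": [65, 6, 12], "jaw": -1}, {"turn": [0.1, 3.8, 5.7], "slide": [87, 8, 16], "jaw": -1}, {"turn": [0.1, 4.8, 7.1], "slide": [109, 10, 20], "jaw": -1}, {"turn": [0.1, 5.7, 8.6], "slide": [131, 12, 24], "jaw": -1}, {"turn": [0.2, 6.7, 10.0], "slide": [153, 14, 28], "jaw": -1}, {"turn": [0.2, 7.6, 11.4], "slide": [175, 16, 32], "jaw": -1}, {"turn": [0.2, 8.6, 12.9], "slide": [197, 18, 36], "jaw": -1}, {"turn": [0.2, 9.6, 14.3], "slide": [219, 20, 40], "jaw": -1},
```

Call:
move_arm(
  increments=[
    {"turn": [0.0, 1.0, 1.4], "slide": [21, 2, 4], "jaw": -1},
    {"turn": [0.0, 1.9, 2.9], "slide": [43, 4, 8], "jaw": -1},
    {"turn": [0.1, 2.9, 4.3], "slide": [65, 6, 12], "jaw": -1},
    {"turn": [0.1, 3.8, 5.7], "slide": [87, 8, 16], "jaw": -1},
    {"turn": [0.1, 4.8, 7.1], "slide": [109, 10, 20], "jaw": -1},
    {"turn": [0.1, 5.7, 8.6], "slide": [131, 12, 24], "jaw": -1},
    {"turn": [0.2, 6.7, 10.0], "slide": [153, 14, 28], "jaw": -1},
    {"turn": [0.2, 7.6, 11.4], "slide": [175, 16, 32], "jaw": -1},
    {"turn": [0.2, 8.6, 12.9], "slide": [197, 18, 36], "jaw": -1},
    {"turn": [0.2, 9.6, 14.3], "slide": [219, 20, 40], "jaw": -1},
    {"turn": [0.2, 9.6, 14.3], "slide": [219, 20, 40], "jaw": -1},
    {"turn": [0.2, 9.6, 14.3], "slide": [219, 20, 40], "jaw": -1},
  ],
)

```text
t: 24.35
position: [0.5656, -0.0931, 0.1096]
ee_rot: [-2.051, 1.695, -0.495]
wrist_force: [-0.5, -0.1, -0.4]
opening: -0.0001
```

```bash
python3 - <<'E'
from keep import *
def wp(x,y,z): return o+ex*x+ey*y+np.array([0,0,z])
ob=env.get_obs();print(ob['joint_pos'],ob['wrist_force'],(ob['position']-o)@ex,(ob['position']-o)@ey)
for p in (wp(-.10,0,.018),wp(-.04,0,.018)): rel(p,kR(.19,1.0,-1),o=ob)
E
```

```text
[-0.4621  0.5084  2.0487  1.2499  0.3504  1.3396] [-0.4595 -0.1091 -0.4414] -0.10135058822103343 0.0008821899141994403
slide [ 0.8 48.1 78. ] turn [ 0.17 -0.05 -0.03]
slide [  0.8  -2.5 110.2] turn [ 0.17 -0.05 -0.03]
```

Call:
move_arm(
  increments=[
    {"turn": [0, 0, 0], "slide": [0.2, 16, 26], "jaw": -1},
    {"turn": [0, 0, 0], "slide": [0.5, 32, 52], "jaw": -1},
    {"turn": [0, 0, 0], "slide": [0.8, 48, 78], "jaw": -1},
    {"turn": [0, 0, 0], "slide": [0.8, 48, 78], "jaw": -1},
    {"turn": [0, 0, 0], "slide": [0.8, 31, 89], "jaw": -1},
    {"turn": [0, 0, 0], "slide": [0.8, 14, 99.5], "jaw": -1},
    {"turn": [0, 0, 0], "slide": [0.8, 4, 106], "jaw": -1},
    {"turn": [0, 0, 0], "slide": [0.8, -2.5, 110], "jaw": -1},
    {"turn": [0, 0, 0], "slide": [0.8, -2.5, 110], "jaw": -1},
  ],
)

```text
t: 25.25
position: [0.6264, -0.0812, 0.0188]
ee_rot: [-2.052, 1.693, -0.496]
wrist_force: [0.1, -0.7, -0.0]
opening: 0.0002
```

```bash
python3 - <<'E'
from keep import *
ob=env.get_obs();Rt=R.from_rotvec(ob['ee_rot']).as_matrix()
print(ob['joint_pos'],'F along ex',ob['wrist_force']@ex,ob['wrist_force'],(ob['position']-o)@ex,(ob['position']-o)@ey,ob['position'][2]);print(Rt.T@ex)
cap('wrist','w17')
E
```

```text
[-0.3802  0.7359  1.9604  1.7292  0.2986  0.9084] F along ex -0.03361887958020299 [ 0.1067 -0.7337 -0.0341] -0.03933666527138918 0.0010342958572676052 0.01879040368486264
[ 0.0014 -0.8425  0.5387]
```

View pics/w17.png

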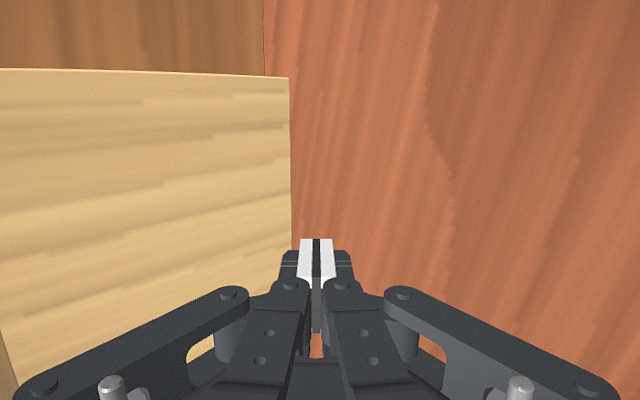

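Call:
move_arm(
  increments=[
    {"turn": [0, 0, 0], "slide": [0, -0.8, 0.5], "jaw": -1},
    {"turn": [0, 0, 0], "slide": [0, -1.7, 1.1], "jaw": -1},
    {"turn": [0, 0, 0], "slide": [0, -2.5, 1.6], "jaw": -1},
    {"turn": [0, 0, 0], "slide": [0, -3.4, 2.2], "jaw": -1},
    {"turn": [0, 0, 0], "slide": [0, -4.2, 2.7], "jaw": -1},
    {"turn": [0, 0, 0], "slide": [0, -5.1, 3.2], "jaw": -1},
    {"turn": [0, 0, 0], "slide": [0, -5.1, 3.2], "jaw": -1},
  ],
)

```text
t: 26.0
position: [0.6318, -0.0808, 0.0186]
ee_rot: [-2.051, 1.694, -0.496]
wrist_force: [0.1, 0.1, 0.2]
opening: -0.0002
```

```bash
cat > f.py <<'E'
from keep import *
ob=env.get_obs()
print('F ex',ob['wrist_force']@ex,ob['wrist_force'],'x',(ob['position']-o)@ex,'y',(ob['position']-o)@ey,'z',ob['position'][2])
E
python3 f.py
```

```text
F ex 0.11329762893418607 [0.0971 0.0951 0.1921] x -0.033987368119352046 y 0.0004685203896071131 z 0.018572157807037453
```

Call:
move_arm(
  increments=[
    {"turn": [0, 0, 0], "slide": [0, -0.8, 0.5], "jaw": -1},
    {"turn": [0, 0, 0], "slide": [0, -1.7, 1.1], "jaw": -1},
    {"turn": [0, 0, 0], "slide": [0, -2.5, 1.6], "jaw": -1},
    {"turn": [0, 0, 0], "slide": [0, -3.4, 2.2], "jaw": -1},
    {"turn": [0, 0, 0], "slide": [0, -4.2, 2.7], "jaw": -1},
    {"turn": [0, 0, 0], "slide": [0, -4.2, 2.7], "jaw": -1},
  ],
)

```text
t: 26.6
position: [0.6364, -0.0799, 0.0184]
ee_rot: [-2.052, 1.695, -0.495]
wrist_force: [-0.7, -0.5, -1.5]
opening: -0.0001
```

```bash
python3 f.py; python3 -c "
from h import *
cap('wrist','w18');cap('top','t18')"
```

```text
F ex -0.7751378652202827 [-0.6988 -0.471  -1.4906] x -0.029327166704070703 y 0.0005117881026935793 z 0.018409667791477926
```

View pics/w18.png

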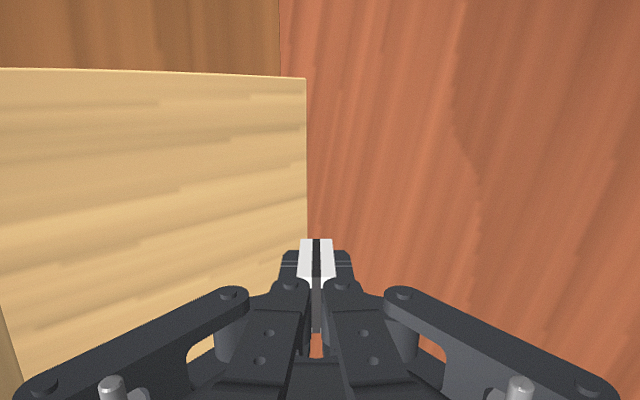

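View pics/t18.png

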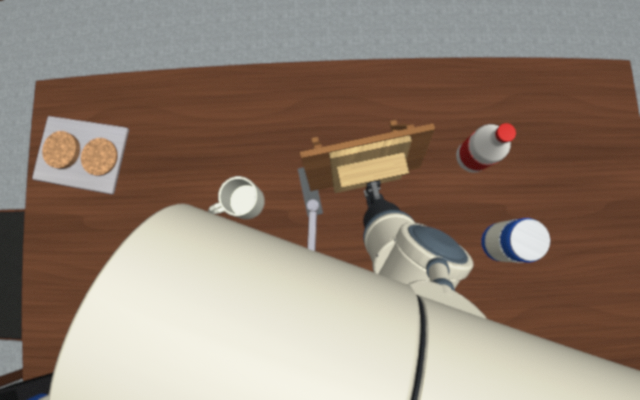

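Call:
move_arm(
  increments=[
    {"turn": [0, 0, 0], "slide": [0, -0.8, 0.5], "jaw": -1},
    {"turn": [0, 0, 0], "slide": [0, -1.7, 1.1], "jaw": -1},
    {"turn": [0, 0, 0], "slide": [0, -2.5, 1.6], "jaw": -1},
    {"turn": [0, 0, 0], "slide": [0, -2.5, 1.6], "jaw": -1},
  ],
)

```text
t: 27.1
position: [0.6379, -0.0791, 0.0176]
ee_rot: [-2.053, 1.696, -0.493]
wrist_force: [-10.6, -1.2, -7.2]
opening: 0.0
```

```bash
python3 f.py; python3 -c "
from h import *
cap('wrist','w19');cap('top','t19')"; python3 bm.py t19
```

```text
F ex -10.67881330366113 [-10.6352  -1.2436  -7.162 ] x -0.027665831168971693 y 0.0009608775383488808 z 0.017582529930952457
2026 y range [-0.0714  0.065 ] z [0.1359 0.1411 0.1807]
inl 443 yaw err 0.022706580719445903 slope(rad past vertical) 0.4607985542574313 x at z=2mm -0.059914417885128954 z range inl 0.1375349695108249 0.18189807988183915
-0.05 top: n 82 x 0.03029164447016841 z 0.17805629789359145
-0.025 top: n 80 x 0.030774247538591558 z 0.17825996363571872
0 top: n 84 x 0.03047416069895449 z 0.178532749084384
0.025 top: n 83 x 0.03075615509636641 z 0.17813223969714098
0.05 top: n 82 x 0.030593399458538992 z 0.178033511695794
```

View pics/w19.png

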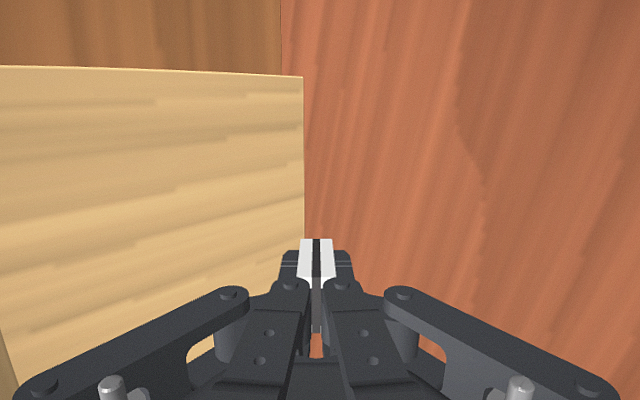

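Call:
move_arm(
  increments=[
    {"turn": [0, 0, 0], "slide": [0, 1, -0.7], "jaw": -1},
    {"turn": [0, 0, 0], "slide": [0, 2.5, -1.6], "jaw": -1},
    {"turn": [0, 0, 0], "slide": [0, 5, -3.2], "jaw": -1},
    {"turn": [0, 0, 0], "slide": [0, 5, -3.2], "jaw": -1},
  ],
)

```text
t: 27.6
position: [0.6336, -0.0805, 0.0187]
ee_rot: [-2.051, 1.695, -0.496]
wrist_force: [0.7, -0.3, -0.1]
opening: 0.0
```

```bash
python3 f.py; python3 -c "
from h import *
cap('wrist','w20');cap('top','t20')"; python3 bm.py t20; python3 bm.py t18
```

```text
F ex 0.6521965006370882 [ 0.7294 -0.3397 -0.1456] x -0.032178259582275236 y 0.00037104878516427704 z 0.018740459269811594
2032 y range [-0.0712  0.0647] z [0.1349 0.1404 0.1798]
inl 484 yaw err 0.018798997188412006 slope(rad past vertical) 0.4577593065980295 x at z=2mm -0.058577781586163044 z range inl 0.13684739914668104 0.1817246669596041
-0.05 top: n 82 x 0.030391294332264916 z 0.17763972598861788
-0.025 top: n 81 x 0.0303195711719871 z 0.17770441151199398
0 top: n 85 x 0.030589713421192998 z 0.1773959935787641
0.025 top: n 86 x 0.030442695895882717 z 0.17742953702893122
0.05 top: n 82 x 0.03047286403739307 z 0.17747544339999274
2027 y range [-0.0713  0.0647] z [0.1354 0.1405 0.1795]
inl 417 yaw err -0.04697218815089882 slope(rad past vertical) 0.46283751181316163 x at z=2mm -0.057910678026444874 z range inl 0.13789546418541232 0.1802611835689613
-0.05 top: n 80 x 0.030457469740085938 z 0.17722932260685814
-0.025 top: n 80 x 0.030239470875331305 z 0.1771407481318928
0 top: n 84 x 0.030325173978393426 z 0.17688015973441534
0.025 top: n 85 x 0.030303209641966828 z 0.1770483563563221
0.05 top: n 82 x 0.030558311869723395 z 0.17709330639953313
```

View pics/w20.png

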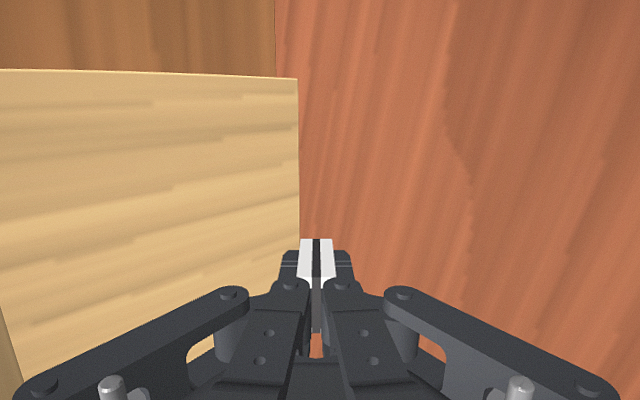

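View pics/t20c.png

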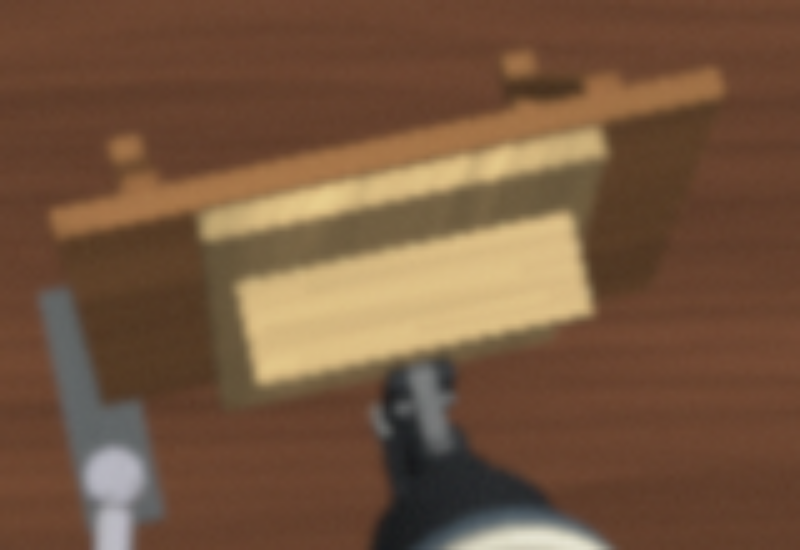

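```bash
cat > foot.py <<'E'
from plan import *
import sys
c=pickle.load(open(sys.argv[1]+'.pkl','rb'));K=c['intrinsics'];Rc=R.from_rotvec(np.ravel(c['rvec'])).as_matrix();t=np.ravel(c['tvec']);Cc=-Rc.T@t
def hit(u,v,z):
    x=cv2.undistortPoints(np.array([[[u,v]]],float),K,np.array([c['k1'],0,0,0.]))[0,0];r=Rc.T@np.array([x[0],x[1],1]);return Cc+r*(z-Cc[2])/r[2]
def proj(p): 
    return cv2.projectPoints(np.array([p],float),Rc,t,K,np.array([c['k1'],0,0,0.]))[0][0,0]
im=c['pixels'].astype(float)
# along lines x (rest frame) at fixed y, z=table(-.001): print colour transition
for y in (-.074,-.07,.062,.066,.07):
    row=[]
    for x in np.arange(-.04,.012,.002):
        u,v=proj(o+ex*x+ey*y+np.array([0,0,.001])); row.append(cv2.getRectSubPix(im.astype(np.float32),(1,1),(float(u),float(v)))[0,0])
    row=np.array(row); g=row[:,1]; print(y,' '.join('%d:%d'%(round(x*1000),a) for x,a in zip(np.arange(-.04,.012,.002),g)))
E
python3 foot.py t16; echo; python3 foot.py t20
```

```text
-0.074 -40:101 -38:101 -36:100 -34:99 -32:97 -30:96 -28:96 -26:97 -24:98 -22:98 -20:98 -18:99 -16:102 -14:115 -12:125 -10:131 -8:137 -6:157 -4:195 -2:233 0:244 2:245 4:245 6:245 8:246 10:245
-0.07 -40:102 -38:102 -36:102 -34:99 -32:97 -30:98 -28:98 -26:98 -24:98 -22:97 -20:97 -18:97 -16:103 -14:115 -12:126 -10:133 -8:138 -6:158 -4:204 -2:233 0:243 2:245 4:245 6:245 8:246 10:245
0.062 -40:99 -38:99 -36:101 -34:102 -32:102 -30:100 -28:98 -26:95 -24:95 -22:95 -20:96 -18:98 -16:98 -14:106 -12:114 -10:120 -8:122 -6:122 -4:121 -2:121 0:120 2:121 4:121 6:121 8:122 10:121
0.066 -40:100 -38:99 -36:99 -34:101 -32:101 -30:101 -28:100 -26:97 -24:94 -22:96 -20:97 -18:98 -16:101 -14:106 -12:112 -10:117 -8:120 -6:119 -4:119 -2:121 0:121 2:121 4:120 6:119 8:119 10:120
0.07 -40:100 -38:98 -36:98 -34:100 -32:103 -30:102 -28:100 -26:98 -24:96 -22:95 -20:96 -18:97 -16:100 -14:103 -12:107 -10:110 -8:112 -6:113 -4:115 -2:116 0:114 2:110 4:107 6:103 8:104 10:105

-0.074 -40:70 -38:70 -36:69 -34:68 -32:66 -30:66 -28:66 -26:67 -24:67 -22:66 -20:66 -18:66 -16:67 -14:72 -12:79 -10:86 -8:92 -6:105 -4:132 -2:167 0:187 2:191 4:190 6:191 8:193 10:192
-0.07 -40:69 -38:69 -36:68 -34:70 -32:67 -30:67 -28:67 -26:67 -24:67 -22:66 -20:66 -18:65 -16:66 -14:71 -12:80 -10:87 -8:92 -6:99 -4:125 -2:160 0:182 2:190 4:190 6:190 8:193 10:192
0.062 -40:67 -38:67 -36:69 -34:69 -32:69 -30:68 -28:67 -26:65 -24:64 -22:64 -20:66 -18:66 -16:66 -14:67 -12:71 -10:77 -8:82 -6:83 -4:83 -2:83 0:82 2:83 4:82 6:82 8:82 10:83
0.066 -40:66 -38:66 -36:68 -34:69 -32:70 -30:69 -28:68 -26:66 -24:65 -22:65 -20:66 -18:66 -16:66 -14:67 -12:69 -10:74 -8:79 -6:82 -4:82 -2:83 0:83 2:82 4:82 6:82 8:83 10:81
0.07 -40:67 -38:67 -36:67 -34:67 -32:70 -30:69 -28:69 -26:67 -24:65 -22:65 -20:66 -18:66 -16:67 -14:66 -12:68 -10:72 -8:74 -6:75 -4:77 -2:78 0:77 2:76 4:73 6:70 8:70 10:70
```

```bash
cat > kgo.py <<'E'
from keep import *
def wp(x,y,z): return o+ex*x+ey*y+np.array([0,0,z])
Rg=kR(.19,1.0,-1)
def path(P,n=8):
    ob=env.get_obs();p0=ob['position'];R0=R.from_rotvec(ob['ee_rot']).as_matrix();Q=[ob['joint_pos']];rv=R.from_matrix(R0.T@Rg).as_rotvec();bad=0
    for pt in P:
        for a in np.linspace(0,1,n+1)[1:]:
            s=ik(p0*(1-a)+pt*a,Rg)
            if not s: bad+=1;continue
            Q.append(min(s,key=lambda x:abs(x-Q[-1]).max()))
        p0=pt
        rel(pt,Rg,o=ob); print('   q',Q[-1])
    Q=np.array(Q);print('bad',bad,'maxstep',abs(np.diff(Q[1:],axis=0)).max(0))
E
python3 - <<'E'
from kgo import *
a=kp(-.256,extra=.022,z=.1);b=kp(-.256,extra=.022,z=.018)
print(a,b)
path([wp(-.10,0,.018),wp(-.10,0,.10),a,b])
E
```

```text
[0.4605 0.094  0.1   ] [0.4605 0.094  0.018 ]
slide [  0.3  57.8 -36. ] turn [ 0.13 -0.05  0.01]
   q [-0.4636  0.7277  2.0961  1.9853  0.3671  0.5577]
slide [   0.4   13.6 -105.1] turn [ 0.13 -0.05  0.01]
   q [-0.4636  0.5318  2.0545  1.3343  0.3447  1.2489]
slide [-204.    71.9 -142.6] turn [ 0.13 -0.05  0.01]
   q [0.0005 0.4861 2.349  2.7577 0.2752 0.2108]
slide [-204.   116.1  -73.5] turn [ 0.13 -0.05  0.01]
   q [ 0.0005  0.7902  2.4138  2.9685  0.6322 -0.0199]
bad 0 maxstep [0.0798 0.0387 0.047  0.2045 0.0454 0.1494]
```

Call:
move_arm(
  increments=[
    {"turn": [0, 0, 0], "slide": [0, 14, -9], "jaw": -1},
    {"turn": [0, 0, 0], "slide": [0, 30, -19], "jaw": -1},
    {"turn": [0, 0, 0], "slide": [0, 46, -29], "jaw": -1},
    {"turn": [0, 0, 0], "slide": [0, 58, -36], "jaw": -1},
    {"turn": [0, 0, 0], "slide": [0, 43, -59], "jaw": -1},
    {"turn": [0, 0, 0], "slide": [0, 28, -82], "jaw": -1},
    {"turn": [0, 0, 0], "slide": [0, 14, -105], "jaw": -1},
    {"turn": [0, 0, 0], "slide": [-25, 21, -110], "jaw": -1},
    {"turn": [0, 0, 0], "slide": [-50, 28, -114], "jaw": -1},
    {"turn": [0, 0, 0], "slide": [-75, 35, -119], "jaw": -1},
    {"turn": [0, 0, 0], "slide": [-101, 43, -124], "jaw": -1},
    {"turn": [0, 0, 0], "slide": [-127, 50, -128], "jaw": -1},
    {"turn": [0, 0, 0], "slide": [-153, 57, -133], "jaw": -1},
    {"turn": [0, 0, 0], "slide": [-179, 65, -138], "jaw": -1},
    {"turn": [0, 0, 0], "slide": [-204, 72, -142.6], "jaw": -1},
    {"turn": [0, 0, 0], "slide": [-204, 72, -142.6], "jaw": -1},
    {"turn": [0, 0, 0], "slide": [-204, 72, -142.6], "jaw": -1},
  ],
)

```text
t: 29.4
position: [0.4604, 0.0947, 0.1]
ee_rot: [-2.052, 1.692, -0.495]
wrist_force: [-0.1, -0.2, -0.0]
opening: -0.0001
```

```bash
python3 - <<'E'
from kgo import *
print(env.get_obs()['joint_pos'])
path([kp(-.256,extra=.022,z=.018)])
E
```

```text
[0.003  0.4848 2.3463 2.7546 0.2692 0.2145]
slide [ 0.6 44.3 69.1] turn [0.12 0.02 0.1 ]
   q [ 0.0005  0.7902  2.4138  2.9685  0.6322 -0.0199]
bad 0 maxstep [0.0003 0.0388 0.0103 0.0398 0.0455 0.0425]
```

Call:
move_arm(
  increments=[
    {"turn": [0, 0, 0], "slide": [0, 15, 23], "jaw": -1},
    {"turn": [0, 0, 0], "slide": [0, 30, 46], "jaw": -1},
    {"turn": [0, 0, 0], "slide": [0, 44, 69], "jaw": -1},
    {"turn": [0, 0, 0], "slide": [0, 44, 69], "jaw": -1},
  ],
)

```text
t: 29.8
position: [0.4601, 0.0935, 0.0145]
ee_rot: [-2.053, 1.698, -0.49]
wrist_force: [-0.5, -0.4, 0.3]
opening: 0.0
```

```bash
cat > kr.py <<'E'
from kgo import *
import sys
a,b,n=float(sys.argv[1]),float(sys.argv[2]),int(sys.argv[3]); ext=float(sys.argv[4]) if len(sys.argv)>4 else 0.
ob=env.get_obs();Rt=R.from_rotvec(ob['ee_rot']).as_matrix();p0=ob['position']
print(ob['wrist_force'],p0,ob['joint_pos'])
Q=[ob['joint_pos']]
for ph in np.linspace(a,b,n):
    p=kp(ph,extra=ext); s=Rt.T@(p-p0)*1000; S=ik(p,Rt)
    Q.append(min(S,key=lambda x:abs(x-Q[-1]).max()))
    print('{"turn": [0, 0, 0], "slide": [%.0f, %.0f, %.0f], "jaw": -1},'%tuple(s))
print('step',abs(np.diff(np.array(Q),axis=0)).max(0))
E
python3 kr.py -.256 0.5 18; python3 -c "
from h import *
cap('top','t21');cap('wrist','w21')"
```

```text
[-0.5381 -0.3645  0.3149] [0.4601 0.0935 0.0145] [-0.0004  0.7963  2.4095  2.9677  0.6265 -0.0186]
{"turn": [0, 0, 0], "slide": [21, 2, -6], "jaw": -1},
{"turn": [0, 0, 0], "slide": [28, 5, -7], "jaw": -1},
{"turn": [0, 0, 0], "slide": [34, 6, -8], "jaw": -1},
{"turn": [0, 0, 0], "slide": [41, 8, -9], "jaw": -1},
{"turn": [0, 0, 0], "slide": [48, 9, -10], "jaw": -1},
{"turn": [0, 0, 0], "slide": [56, 10, -11], "jaw": -1},
{"turn": [0, 0, 0], "slide": [62, 11, -11], "jaw": -1},
{"turn": [0, 0, 0], "slide": [69, 12, -12], "jaw": -1},
{"turn": [0, 0, 0], "slide": [75, 12, -12], "jaw": -1},
{"turn": [0, 0, 0], "slide": [81, 12, -12], "jaw": -1},
{"turn": [0, 0, 0], "slide": [87, 12, -12], "jaw": -1},
{"turn": [0, 0, 0], "slide": [94, 12, -12], "jaw": -1},
{"turn": [0, 0, 0], "slide": [100, 11, -11], "jaw": -1},
{"turn": [0, 0, 0], "slide": [106, 10, -11], "jaw": -1},
{"turn": [0, 0, 0], "slide": [112, 9, -10], "jaw": -1},
{"turn": [0, 0, 0], "slide": [119, 8, -9], "jaw": -1},
{"turn": [0, 0, 0], "slide": [125, 6, -8], "jaw": -1},
{"turn": [0, 0, 0], "slide": [131, 5, -7], "jaw": -1},
step [0.0762 0.0065 0.0127 0.0674 0.0132 0.0187]
```

View pics/t21.png

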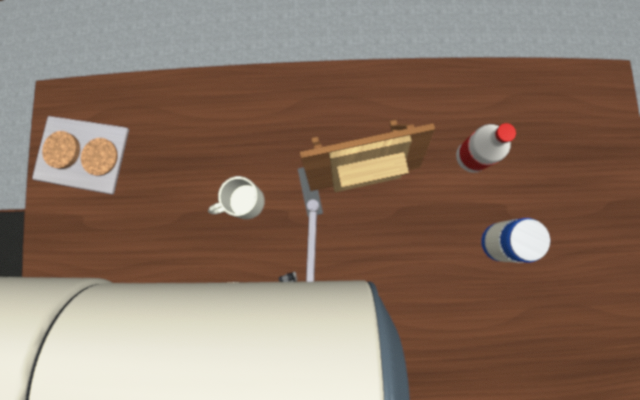

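View pics/w21.png

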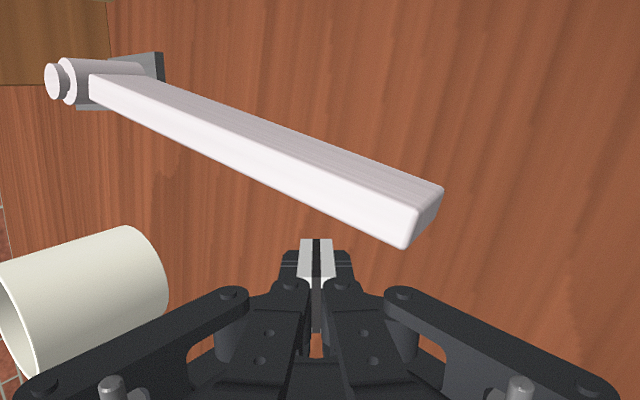

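Call:
move_arm(
  increments=[
    {"turn": [0, 0, 0], "slide": [7, 0, -2], "jaw": -1},
    {"turn": [0, 0, 0], "slide": [14, 1, -4], "jaw": -1},
    {"turn": [0, 0, 0], "slide": [21, 2, -6], "jaw": -1},
    {"turn": [0, 0, 0], "slide": [28, 5, -7], "jaw": -1},
    {"turn": [0, 0, 0], "slide": [34, 6, -8], "jaw": -1},
    {"turn": [0, 0, 0], "slide": [41, 8, -9], "jaw": -1},
    {"turn": [0, 0, 0], "slide": [48, 9, -10], "jaw": -1},
    {"turn": [0, 0, 0], "slide": [56, 10, -11], "jaw": -1},
    {"turn": [0, 0, 0], "slide": [62, 11, -11], "jaw": -1},
    {"turn": [0, 0, 0], "slide": [69, 12, -12], "jaw": -1},
    {"turn": [0, 0, 0], "slide": [75, 12, -12], "jaw": -1},
    {"turn": [0, 0, 0], "slide": [81, 12, -12], "jaw": -1},
    {"turn": [0, 0, 0], "slide": [87, 12, -12], "jaw": -1},
    {"turn": [0, 0, 0], "slide": [94, 12, -12], "jaw": -1},
    {"turn": [0, 0, 0], "slide": [100, 11, -11], "jaw": -1},
    {"turn": [0, 0, 0], "slide": [106, 10, -11], "jaw": -1},
    {"turn": [0, 0, 0], "slide": [112, 9, -10], "jaw": -1},
    {"turn": [0, 0, 0], "slide": [119, 8, -9], "jaw": -1},
    {"turn": [0, 0, 0], "slide": [125, 6, -8], "jaw": -1},
    {"turn": [0, 0, 0], "slide": [131, 5, -7], "jaw": -1},
  ],
)

```text
t: 31.9
position: [0.4775, -0.0367, 0.0214]
ee_rot: [-2.051, 1.694, -0.496]
wrist_force: [0.4, 1.3, -0.3]
opening: 0.0
```

```bash
python3 kr.py .54 1.3 18; python3 -c "
from h import *
cap('top','t22');cap('wrist','w22')"
```

```text
[ 0.4187  1.3178 -0.3491] [ 0.4775 -0.0367  0.0214] [-0.425   0.7532  2.3566  2.4981  0.5426  0.0338]
{"turn": [0, 0, 0], "slide": [5, 0, 4], "jaw": -1},
{"turn": [0, 0, 0], "slide": [11, -2, 5], "jaw": -1},
{"turn": [0, 0, 0], "slide": [17, -4, 7], "jaw": -1},
{"turn": [0, 0, 0], "slide": [23, -7, 8], "jaw": -1},
{"turn": [0, 0, 0], "slide": [29, -10, 10], "jaw": -1},
{"turn": [0, 0, 0], "slide": [35, -13, 12], "jaw": -1},
{"turn": [0, 0, 0], "slide": [40, -16, 14], "jaw": -1},
{"turn": [0, 0, 0], "slide": [45, -20, 17], "jaw": -1},
{"turn": [0, 0, 0], "slide": [50, -24, 19], "jaw": -1},
{"turn": [0, 0, 0], "slide": [55, -28, 22], "jaw": -1},
{"turn": [0, 0, 0], "slide": [60, -32, 24], "jaw": -1},
{"turn": [0, 0, 0], "slide": [65, -36, 27], "jaw": -1},
{"turn": [0, 0, 0], "slide": [69, -41, 30], "jaw": -1},
{"turn": [0, 0, 0], "slide": [73, -46, 33], "jaw": -1},
{"turn": [0, 0, 0], "slide": [77, -50, 36], "jaw": -1},
{"turn": [0, 0, 0], "slide": [80, -56, 40], "jaw": -1},
{"turn": [0, 0, 0], "slide": [84, -61, 43], "jaw": -1},
{"turn": [0, 0, 0], "slide": [87, -66, 46], "jaw": -1},
step [0.0111 0.0078 0.0177 0.037  0.0137 0.0437]
```

View pics/t22.png

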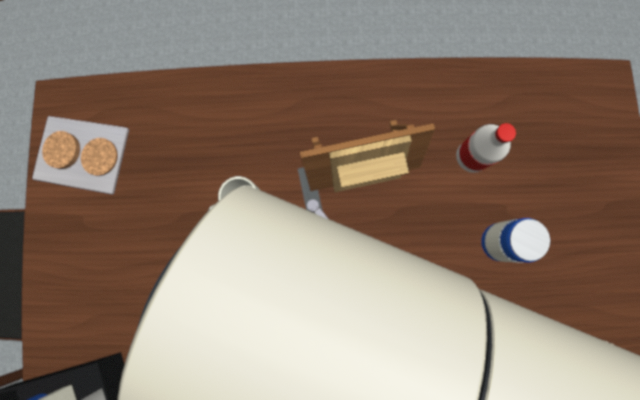

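View pics/w22.png

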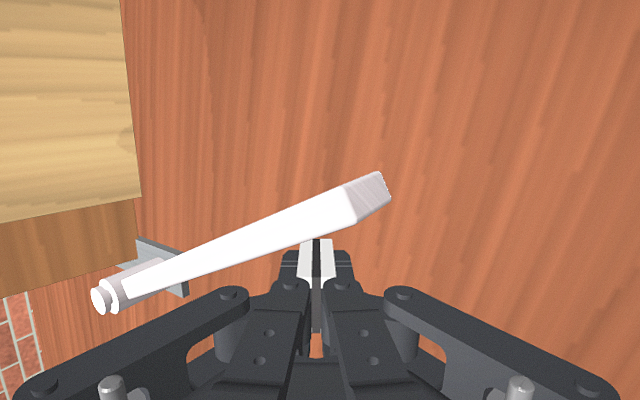

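The bar is moving as planned: the fingers touch it at about (316,240), and its free end is at (372,190). I'll continue the sweep.

Call:
move_arm(
  increments=[
    {"turn": [0, 0, 0], "slide": [5, 0, 4], "jaw": -1},
    {"turn": [0, 0, 0], "slide": [11, -2, 5], "jaw": -1},
    {"turn": [0, 0, 0], "slide": [17, -4, 7], "jaw": -1},
    {"turn": [0, 0, 0], "slide": [23, -7, 8], "jaw": -1},
    {"turn": [0, 0, 0], "slide": [29, -10, 10], "jaw": -1},
    {"turn": [0, 0, 0], "slide": [35, -13, 12], "jaw": -1},
    {"turn": [0, 0, 0], "slide": [40, -16, 14], "jaw": -1},
    {"turn": [0, 0, 0], "slide": [45, -20, 17], "jaw": -1},
    {"turn": [0, 0, 0], "slide": [50, -24, 19], "jaw": -1},
    {"turn": [0, 0, 0], "slide": [55, -28, 22], "jaw": -1},
    {"turn": [0, 0, 0], "slide": [60, -32, 24], "jaw": -1},
    {"turn": [0, 0, 0], "slide": [65, -36, 27], "jaw": -1},
    {"turn": [0, 0, 0], "slide": [69, -41, 30], "jaw": -1},
    {"turn": [0, 0, 0], "slide": [73, -46, 33], "jaw": -1},
    {"turn": [0, 0, 0], "slide": [77, -50, 36], "jaw": -1},
    {"turn": [0, 0, 0], "slide": [80, -56, 40], "jaw": -1},
    {"turn": [0, 0, 0], "slide": [84, -61, 43], "jaw": -1},
    {"turn": [0, 0, 0], "slide": [87, -66, 46], "jaw": -1},
    {"turn": [0, 0, 0], "slide": [87, -66, 46], "jaw": -1},
  ],
)

```text
t: 33.9
position: [0.5733, -0.1069, 0.0181]
ee_rot: [-2.052, 1.694, -0.497]
wrist_force: [-1.0, 0.1, 0.2]
opening: 0.0
```

```bash
python3 f.py; python3 kr.py 1.32 1.5 5;  python3 -c "
from h import *
cap('wrist','w23')"
```

```text
F ex -1.0076019323710004 [-1.0404  0.0747  0.2408] x -0.09640778863920306 y -0.014089377763344492 z 0.01811363078432134
[-1.0404  0.0747  0.2408] [ 0.5733 -0.1069  0.0181] [-0.4836  0.7276  2.0693  1.8936  0.361   0.6348]
{"turn": [0, 0, 0], "slide": [1, -2, 2], "jaw": -1},
{"turn": [0, 0, 0], "slide": [3, -8, 5], "jaw": -1},
{"turn": [0, 0, 0], "slide": [6, -14, 9], "jaw": -1},
{"turn": [0, 0, 0], "slide": [8, -20, 13], "jaw": -1},
{"turn": [0, 0, 0], "slide": [9, -26, 17], "jaw": -1},
step [0.0068 0.0017 0.0177 0.0369 0.0065 0.0449]
```

View pics/w23.png

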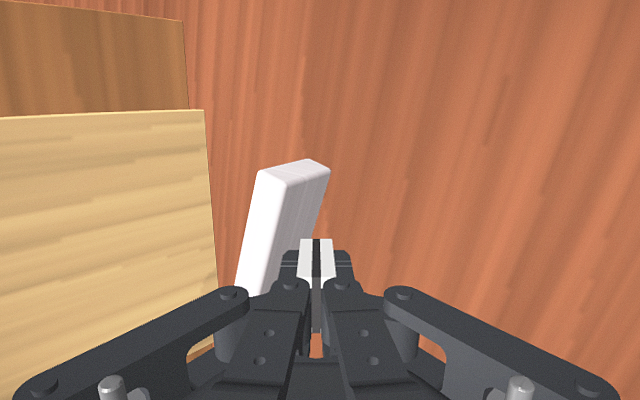

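Call:
move_arm(
  increments=[
    {"turn": [0, 0, 0], "slide": [1, -3, 2], "jaw": -1},
    {"turn": [0, 0, 0], "slide": [3, -8, 5], "jaw": -1},
    {"turn": [0, 0, 0], "slide": [6, -14, 9], "jaw": -1},
    {"turn": [0, 0, 0], "slide": [8, -20, 13], "jaw": -1},
    {"turn": [0, 0, 0], "slide": [9, -26, 17], "jaw": -1},
    {"turn": [0, 0, 0], "slide": [9, -29, 19], "jaw": -1},
    {"turn": [0, 0, 0], "slide": [9, -31, 20], "jaw": -1},
    {"turn": [0, 0, 0], "slide": [9, -31, 20], "jaw": -1},
  ],
)

```text
t: 34.75
position: [0.6104, -0.1081, 0.0179]
ee_rot: [-2.052, 1.694, -0.495]
wrist_force: [-0.1, -0.5, 0.2]
opening: 0.0005
```

```bash
python3 f.py;  python3 -c "
from h import *
cap('wrist','w24')"
```

```text
F ex -0.22794434199583913 [-0.1383 -0.4883  0.2383] x -0.060193556822758655 y -0.022364280779423058 z 0.01792877118661092
```

View pics/w24.png

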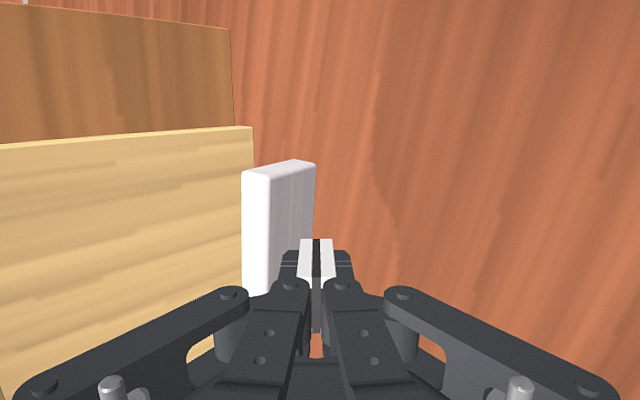

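Call:
move_arm(
  increments=[
    {"turn": [0, 0, 0], "slide": [0, -0.8, 0.5], "jaw": -1},
    {"turn": [0, 0, 0], "slide": [0, -1.7, 1.1], "jaw": -1},
    {"turn": [0, 0, 0], "slide": [0, -2.5, 1.6], "jaw": -1},
    {"turn": [0, 0, 0], "slide": [0, -3.4, 2.2], "jaw": -1},
    {"turn": [0, 0, 0], "slide": [0, -3.4, 2.2], "jaw": -1},
  ],
)

```text
t: 35.3
position: [0.6145, -0.1076, 0.0179]
ee_rot: [-2.051, 1.694, -0.496]
wrist_force: [0.2, 0.1, 0.2]
opening: 0.0001
```

```bash
python3 f.py
```

```text
F ex 0.21552434453822675 [0.2009 0.0969 0.163 ] x -0.05600870835608457 y -0.02256303635368992 z 0.017942992840058028
```

Call:
move_arm(
  increments=[
    {"turn": [0, 0, 0], "slide": [0, -0.8, 0.5], "jaw": -1},
    {"turn": [0, 0, 0], "slide": [0, -1.7, 1.1], "jaw": -1},
    {"turn": [0, 0, 0], "slide": [0, -2.5, 1.6], "jaw": -1},
    {"turn": [0, 0, 0], "slide": [0, -2.5, 1.6], "jaw": -1},
  ],
)

```text
t: 35.7
position: [0.6175, -0.107, 0.0179]
ee_rot: [-2.051, 1.694, -0.496]
wrist_force: [0.4, -0.2, 0.1]
opening: -0.0001
```

```bash
python3 f.py;  python3 -c "
from h import *
cap('wrist','w25')"
```

```text
F ex 0.40888539156677917 [ 0.4499 -0.1746  0.1349] x -0.05301764342346432 y -0.0225337885796157 z 0.017945055416618633
```

View pics/w25.png

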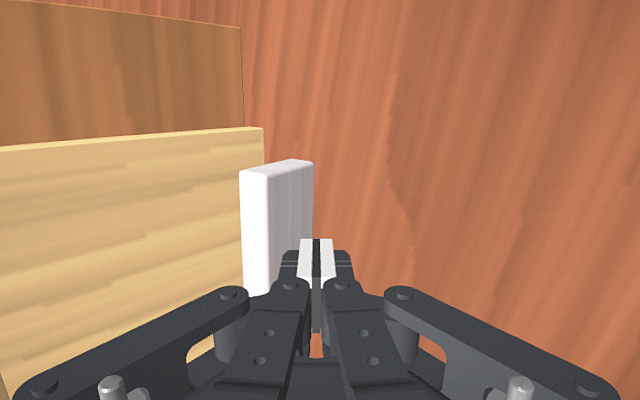

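Call:
move_arm(
  increments=[
    {"turn": [0, 0, 0], "slide": [0, -0.8, 0.5], "jaw": -1},
    {"turn": [0, 0, 0], "slide": [0, -1.7, 1.1], "jaw": -1},
    {"turn": [0, 0, 0], "slide": [0, -2.5, 1.6], "jaw": -1},
    {"turn": [0, 0, 0], "slide": [0, -2.5, 1.6], "jaw": -1},
  ],
)

```text
t: 36.15
position: [0.6204, -0.1064, 0.0179]
ee_rot: [-2.051, 1.694, -0.496]
wrist_force: [-0.1, -0.5, 0.3]
opening: 0.0002
```

```bash
python3 f.py
```

```text
F ex -0.20701508887530645 [-0.1103 -0.523   0.346 ] x -0.050048735134959624 y -0.022528676998054616 z 0.01792944026649927
```

Call:
move_arm(
  increments=[
    {"turn": [0, 0, 0], "slide": [0, -0.8, 0.5], "jaw": -1},
    {"turn": [0, 0, 0], "slide": [0, -1.7, 1.1], "jaw": -1},
    {"turn": [0, 0, 0], "slide": [0, -2.5, 1.6], "jaw": -1},
    {"turn": [0, 0, 0], "slide": [0, -2.5, 1.6], "jaw": -1},
  ],
)

```text
t: 36.55
position: [0.6221, -0.106, 0.0177]
ee_rot: [-2.052, 1.696, -0.495]
wrist_force: [-10.8, -3.7, 7.1]
opening: -0.0
```

```bash
python3 f.py;  python3 -c "
from h import *
cap('wrist','w26')"
```

```text
F ex -11.334847297653239 [-10.8235  -3.7404   7.0592] x -0.048245937081366624 y -0.022507828366804657 z 0.017708977856434018
```

View pics/w26.png

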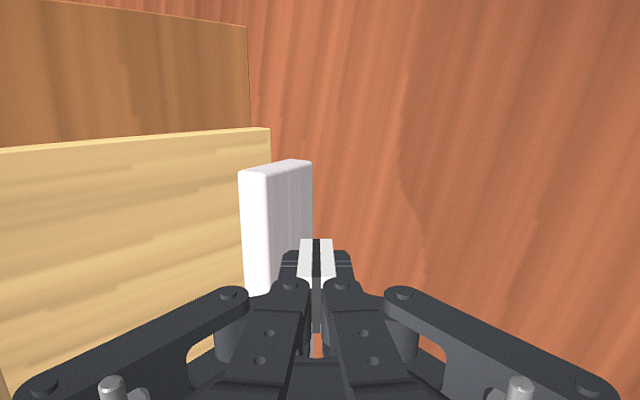

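Call:
move_arm(
  increments=[
    {"turn": [0, 0, 0], "slide": [0, 3, -2], "jaw": -1},
    {"turn": [0, 0, 0], "slide": [0, 12, -8], "jaw": -1},
    {"turn": [0, 0, 0], "slide": [0, 28, -18], "jaw": -1},
    {"turn": [0, 0, 0], "slide": [0, 50, -32], "jaw": -1},
    {"turn": [0, 0, 0], "slide": [0, 36, -54], "jaw": -1},
    {"turn": [0, 0, 0], "slide": [0, 10, -95], "jaw": -1},
    {"turn": [0, 0, 0], "slide": [0, -12, -130], "jaw": -1},
    {"turn": [0, 0, 0], "slide": [0, -31, -158], "jaw": -1},
    {"turn": [0, 0, 0], "slide": [0, -31, -158], "jaw": -1},
  ],
)

```text
t: 37.5
position: [0.5661, -0.1156, 0.1608]
ee_rot: [-2.05, 1.691, -0.493]
wrist_force: [-0.2, 1.0, 0.0]
opening: -0.0002
```

```bash
python3 - <<'E'
from ik import *
ob=env.get_obs();p0=ob['position'];R0=R.from_rotvec(ob['ee_rot']).as_matrix();print(ob['joint_pos'],p0,ob['wrist_force'])
for pt in ([.28,-.42,.32],[.32,-.4,.35],[.3,-.35,.4]):
    Q=[ob['joint_pos']]
    for a in np.linspace(0,1,10)[1:]:
        s=ik(p0*(1-a)+np.array(pt)*a,R0)
        if s: Q.append(min(s,key=lambda x:abs(x-Q[-1]).max()))
    Q=np.array(Q);print(len(Q),Q[-1],abs(np.diff(Q,axis=0)).max(0)); rel(pt,R0)
cap('top','t27')
E
```

```text
[-0.5137  0.4075  1.9834  0.9079  0.4625  1.6665] [ 0.5661 -0.1156  0.1608] [-0.2148  0.9656  0.0203]
10 [-1.4777  0.2311  1.6673  0.5828  1.3505  1.3102] [0.1206 0.0507 0.0782 0.0465 0.1068 0.0459]
slide [ 243.8  199.1 -317.5] turn [0. 0. 0.]
10 [-1.3852  0.1879  1.6368  0.5845  1.3631  1.4274] [0.107  0.054  0.0754 0.0588 0.1073 0.0323]
slide [ 231.7  146.7 -319.5] turn [0. 0. 0.]
10 [-1.4112  0.0594  1.6507  0.573   1.4731  1.4691] [0.1069 0.0697 0.0756 0.0743 0.1222 0.0356]
slide [ 178.7  128.2 -366.9] turn [0. 0. 0.]
```

View pics/t27.png

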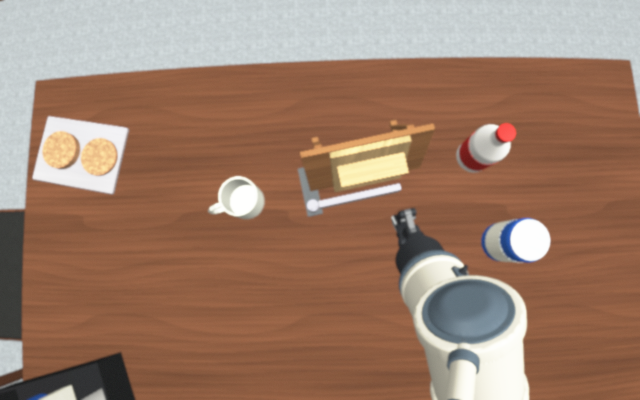

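```bash
python3 bm.py t27; python3 foot.py t27; python3 - <<'E'
from plan import *
c=pickle.load(open('t27.pkl','rb'));P=pts(c)+[0,0,.0012];hsv=cv2.cvtColor(c['pixels'],cv2.COLOR_RGB2HSV)
m=np.zeros(P.shape[:2],bool);m[182:205,322:405]=1
m&=(hsv[...,1]<40)&(hsv[...,2]>150)&(c['range_z']>.1)&(P[...,2]>.03)&(P[...,2]<.06)
q=P[m];D=q-o;x,y=D@ex,D@ey
k=np.polyfit(y,x,1);print('n',m.sum(),'bar line x at y=0',k[1],'angle',np.pi/2+np.arctan(k[0]),'y',y.min(),y.max())
for nme,(a,b,e,f) in dict(mug=(170,225,205,270),spray=(115,180,450,520),wipes=(210,270,475,555)).items():
    w_=P[a:b,e:f][c['range_z'][a:b,e:f]>0.1];w_=w_[w_[:,2]>0.03]
    zt=np.percentile(w_[:,2],99.5); print(nme,zt,w_[w_[:,2]>zt-0.01].mean(0))
E
```

```text
2427 y range [-0.0721  0.066 ] z [0.0216 0.1408 0.1796]
inl 644 yaw err -0.006078952857477242 slope(rad past vertical) 0.43358656902382414 x at z=2mm -0.05315175439059545 z range inl 0.13783854610915366 0.18065598540442918
-0.05 top: n 95 x 0.030209420977827153 z 0.1772745963503756
-0.025 top: n 88 x 0.030138027796989864 z 0.1773712669730482
0 top: n 92 x 0.030796474850278786 z 0.17699243984607918
0.025 top: n 98 x 0.030424021111502865 z 0.1772649301862948
0.05 top: n 96 x 0.030512295115935027 z 0.1770843152763884
-0.074 -40:106 -38:125 -36:151 -34:173 -32:185 -30:185 -28:179 -26:168 -24:150 -22:125 -20:103 -18:94 -16:97 -14:104 -12:113 -10:122 -8:129 -6:146 -4:182 -2:225 0:240 2:242 4:242 6:242 8:243 10:243
-0.07 -40:116 -38:155 -36:209 -34:232 -32:239 -30:238 -28:236 -26:231 -24:212 -22:167 -20:119 -18:99 -16:95 -14:100 -12:111 -10:122 -8:129 -6:136 -4:175 -2:216 0:236 2:242 4:242 6:242 8:243 10:243
0.062 -40:117 -38:153 -36:200 -34:229 -32:237 -30:238 -28:239 -26:234 -24:214 -22:172 -20:125 -18:98 -16:94 -14:95 -12:101 -10:109 -8:114 -6:117 -4:117 -2:118 0:117 2:117 4:116 6:115 8:116 10:116
0.066 -40:111 -38:151 -36:201 -34:228 -32:237 -30:239 -28:239 -26:235 -24:222 -22:178 -20:131 -18:105 -16:95 -14:94 -12:99 -10:108 -8:113 -6:116 -4:115 -2:116 0:116 2:115 4:115 6:115 8:115 10:115
0.07 -40:119 -38:156 -36:200 -34:228 -32:237 -30:239 -28:239 -26:234 -24:213 -22:171 -20:127 -18:101 -16:95 -14:95 -12:96 -10:101 -8:105 -6:108 -4:110 -2:112 0:112 2:107 4:102 6:100 8:100 10:99
n 545 bar line x at y=0 -0.03587063156101306 angle 1.5792471918131066 y -0.065387660031821 0.10419079805642933
mug 0.09268955738860307 [0.6262 0.1927 0.089 ]
spray 0.19213222011546893 [ 0.7131 -0.3174  0.1898]
wipes 0.15305636065839703 [ 0.5201 -0.3641  0.15  ]
```

View pics/t27c.png

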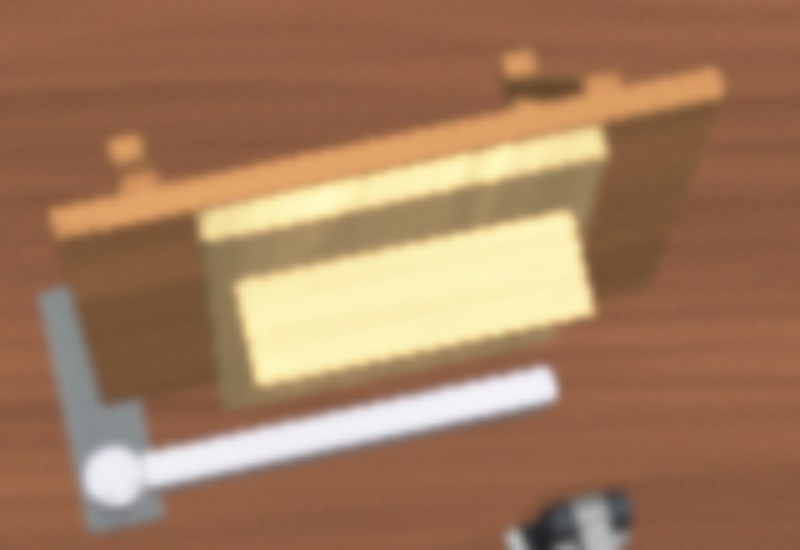

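```bash
python3 -c "
from workcell import env
print(env.hand_in()); print(env.get_obs()['t'])"
```

```text
the job is handed in; nothing more can be done
None
the job is handed in; nothing more can be done
```

The board now leans against the rest and the keeper bar is shut. I handed the job in at about 38 s on the clock; no verdict is reported.

**What I did:**
- I gripped the board's raised edge, slid and turned it square to the rest, and tipped it up about its low edge.
- I held the board back with one finger and carried it over the top of the rest, so it was set down rather than dropped.
- I moved the foot the last couple of millimetres, then swept the keeper to its stop, where the force rose to about 11 N.

**Last checks from the top camera:**

| Item | Measured | Wanted |
|---|---|---|
| Board foot, in front of the rest's bottom line | 11–13 mm at both ends | 12 mm |
| Board top edge | level across its width, at the position and height worked out for a board leaning fully back | squarely against the rest |
| Keeper angle | 1.58 rad | 1.57 rad |
| Bottle, canister, mug | less than 1 mm from their starting positions | unmoved |

The arm was clear of everything at hand-in.

**Checks that were doubtful or disagreed:**
- **Board slope:** the fit to its underside was unreliable (0.25 rad at first, then 0.43 with few points). I relied on the foot line and top edge instead.
- **Foot push:** the contact was probably the gripper against the leg, not the fingertip against the foot. It reached about 13 N, with an upward part of about 7 N, so the low edge may have eased off the table slightly there.
- **Tipping:** early on the wrist carried about the board's full weight for a moment, so the low edge may have lifted by up to about 1 mm. I pressed it down for the rest of the tip.

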